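# Clearing up the filing bench

### The arm

A 7-joint arm with a two-finger parallel gripper is mounted at the origin on the work surface. World frame = base frame: x ahead of the robot, y to its left, z up, the work surface at z = 0. Lengths are in m, angles in rad, forces in N, time in s.
With the tool pointing down it reaches from about 0.425 to 0.875 m from the base axis. Payload 4.7 kg.
Tool frame: the origin (TCP) lies at the very end of the fingers, on their centre line; the grasp point (between the pads) lies 19 mm behind it (grip_point_offset is the distance from the TCP to the grasp point, in m); x points along the fingers, z is the direction in which the jaws open and shut, and the axes are right-handed (so a half turn about x gives the same grasp; the last joint's range is limited). The gripper opens to 87 mm and grips with 3 to 60 N. Pads are 19 mm wide; open, the fingers measure 117 mm over their backs; the gripper's body (75 mm by 190 mm) begins 51 mm behind the grasp point.
Start: joints at [-1.197, 0.321, -0.07, 1.45, 0.023, 1.371, -0.057], TCP at [0.229, 0.608, 0.223] pointing down, gripper open.
Joint ranges: [-2.86, 2.86], [-0.3, 2.09], [-1.38, 1.24], [0.06, 2.45], [-1.56, 4.7], [0.09, 2.05], [-2.69, 2.69]. Speed limits (rad/s): [2.57, 2.57, 3.14, 3.14, 3.14, 3.14, 3.14].

### API

Orientations are given as a rotation vector (axis times angle).
In Python, from bench import get_state, get_image, calibration, close_job, grip_point_offset gives the robot as it stands.
- The arm moves only by the tool play_rows, never from a script. Its argument "targets" is a list of rows, each an object with "claw": the closure, from 0 (fully open) to 1 (shut); "linear": the shift along the tool's x, y, z as a fraction of full scale, a list of three; "rotation": the turn, a rotation vector about the tool's x, y, z as a fraction of full scale, a list of three. In form: [{"claw": claw, "linear": [x, y, z], "rotation": [wx, wy, wz]}, ...]. A call has 1 to 10 rows; each row shifts and turns the pose as measured when the row begins, along the tool's axes as they then stand; what a row does not reach is not made up. Full scale, the value 1, is 2.5 cm for a shift and 90 degrees for a turn. A row lasts 1/12 s, in which the tool goes at most 41.7 mm and 7.16 degrees, less where a joint would pass 70% of its speed; a pose out of reach is approached as far as the arm can. A call with a number of a shift or a turn outside -1 to 1 is refused whole. A call with a gripper value outside its range is refused whole. The fingers move at their own pace and stop on an object; "newtons" is the grip in N (left out, the last holds). Time passes only in rows, so rows that do not move let the fingers close. It gives the time, the measured TCP pose, the force and the opening at its end, in the units of the state.
- get_state(): the state, without advancing time (a new reading comes with each control period).
- get_image(name): name is "scene" or "top" or "wrist"; returns the picture (384x512x3 uint8, blue, green, red); there is no depth.
- calibration(name): a dict with "fx", "fy", "cx", "cy" (pixels), "rvec" (rotation vector, rad) and "tvec" (3), from world to camera coordinates, as OpenCV has them; the wrist camera has in their place "hand_eye" (4x4, takes a point from camera to tool coordinates, whose origin is the TCP and whose axes are the tool frame's). Camera axes: x right, y down, z forward; pixel columns grow to the right and rows downward; lengths in m; the calibration is good to about 2 mm. A picture is of the moment at which its call begins: read the wrist's pose just before it. calibration takes no time and is no camera call.
- close_job(): hands the job in, once; it reports no verdict.
The state is a dict: "time": time; "joint_positions": joint angles; "qd": joint speeds; "joint_torque": joint torques, N m; "position": TCP position; "tool_rot": TCP orientation; "ft_force": force on the tool from outside, world axes, zero at the start; "torque": the same for the moment, N m; "grip_width": opening from 0.0 (shut) to 1.0 (fully open).
Only numpy, scipy, OpenCV 4.12 (cv2) and the standard library are available. Lean on these libraries where they do the work, as an engineer would, in place of code of your own. Each camera call takes 0.05 s, during which the arm holds its last target. There are 200 camera calls.

### The job

Clear up the filing bench: stand every file that is lying about upright in the pockets of the wooden file block, blade down and handle up, push the tool cabinet's door fully shut so that its catch takes it, and hang both spanners by their rings on the hooks on the outside of that door. Leave the other things on the bench where they are.

Things in the scene. Friction and masses are not known exactly. Their poses are not given: they have to be found in the camera images.
- file1: flat file, green handle; may be absent. 200 mm long, 85 g: handle 100 mm long, 22 x 22 mm, rounded; blade 100 mm long, up to 13 mm wide, clear of the bench as the file lies. Origin on the handle's centre line at the balance point, 30 mm from the ferrule, 70 from the butt; +x runs to the butt, tip at x = -130 mm; z up as it lies (origin 11 mm high). Butt starts pointing away from the robot, within about 20 degrees.
- file2: round file, brown wooden handle; may be absent. 200 mm long, 85 g: handle 100 mm long, 22 x 22 mm, rounded; blade 100 mm long, up to 13 mm wide, clear of the bench as the file lies. Origin on the handle's centre line at the balance point, 30 mm from the ferrule, 70 from the butt; +x runs to the butt, tip at x = -130 mm; z up as it lies (origin 11 mm high). Butt starts pointing away from the robot, within about 20 degrees.
- file3: diamond-section file, red handle; may be absent. 200 mm long, 85 g: handle 100 mm long, 22 x 22 mm, rounded; blade 100 mm long, up to 13 mm wide, clear of the bench as the file lies. Origin on the handle's centre line at the balance point, 30 mm from the ferrule, 70 from the butt; +x runs to the butt, tip at x = -130 mm; z up as it lies (origin 11 mm high). Butt starts pointing away from the robot, within about 20 degrees.
- file4: square file, yellow handle with bright steel blade; may be absent. 200 mm long, 85 g: handle 100 mm long, 22 x 22 mm, rounded; blade 100 mm long, up to 13 mm wide, clear of the bench as the file lies. Origin on the handle's centre line at the balance point, 30 mm from the ferrule, 70 from the butt; +x runs to the butt, tip at x = -130 mm; z up as it lies (origin 11 mm high). Butt starts pointing away from the robot, within about 20 degrees.
- file1_blade (a point): middle of file1's blade, 50 mm from its tip
- file2_blade (a point): middle of file2's blade, 50 mm from its tip
- file3_blade (a point): middle of file3's blade, 50 mm from its tip
- file4_blade (a point): middle of file4's blade, 50 mm from its tip
- spanner1: bright steel spanner, 120 g: shaft 14 mm wide, 8 thick; closed ring (35 mm outside, hole 23, 12 thick) at +x, open jaw 34 mm wide at -x. Origin mid-shaft, 6 mm above the bench as it lies flat; +x runs to the ring, whose centre is at x = +60 mm; z is the hole's axis. The shaft is free from x = -43 to +40 mm. The ring starts pointing away from the robot, within about 20 degrees.
- spanner1_ring (a point): centre of the hole of spanner1's ring, at x = +60 mm on spanner1
- spanner2: dark steel spanner, 150 g: shaft 14 mm wide, 8 thick; closed ring (38 mm outside, hole 25, 12 thick) at +x, open jaw 34 mm wide at -x. Origin mid-shaft, 6 mm above the bench as it lies flat; +x runs to the ring, whose centre is at x = +68 mm; z is the hole's axis. The shaft is free from x = -43 to +47 mm. The ring starts pointing away from the robot, within about 20 degrees.
- spanner2_ring (a point): centre of the hole of spanner2's ring, at x = +68 mm on spanner2
- file_block: fixed beech block, 80 (x) x 245 (y) x 90 mm high, with four rectangular pockets in a row along its y, open at the top, each 38 mm in x by 34 mm in y and 80 mm deep (floor 10 mm above the bench), 56 mm apart: pocket centres at x = 0, y = -84, -28, +28 and +84 mm. Origin at the centre of its underside; its -x side faces the robot
- cabinet: fixed green steel tool cabinet on the robot's left, 200 deep (x) x 260 wide (y) x 275 mm high; origin at the centre of its underside; its open front is its -x side, turned roughly to the world's -y. The hinge of its door stands at x = -100, y = +130 mm, the edge nearest the robot
- door (a joint): opening angle of the cabinet's door, rad: 0 shut, positive swung out; starts open, stays where it is left. A sprung ball catch resists with about 10 N at the free edge from 0.07 down to about 0.025 rad, then pulls the door home and holds it at 0
- door_hinge (a point): on the door's vertical hinge axis at mid height, 160 mm up; its axes are the door's: -y from the hinge along the panel, -x the outward normal. Panel 260 wide, 220 high, its lower edge 50 mm above the bench; outer face at x = -15 mm. Knob 43 mm proud of that face at y = -230 mm, 135 mm above the bench; the band above it is plain
- hook1_root (a point): foot of hook 1 on the door's outer face, 85 mm from the hinge, 200 mm above the bench: a straight steel peg, 6 mm thick and 47 mm long, that stands out from the face and rises at 40 degrees, to an end 36 mm out from the face and 30 mm above the foot; axes as door_hinge
- hook2_root (a point): foot of hook 2 on the door's outer face, 165 mm from the hinge, 200 mm above the bench: a straight steel peg, 6 mm thick and 47 mm long, that stands out from the face and rises at 40 degrees, to an end 36 mm out from the face and 30 mm above the foot; axes as door_hinge
- hammer: hammer with a wooden handle, lying on the robot's right; a loose bystander, to be left alone
- power_bank: white power bank, 62 x 125 x 22 mm; a loose bystander, to be left alone
- wax_tin: round aluminium tin, 64 mm across, 26 mm high; a loose bystander, to be left alone
- offcut: wood offcut, 100 x 55 x 35 mm; a loose bystander, to be left alone
- brass_bar: square brass bar, 140 x 14 x 14 mm; a loose bystander, to be left alone
- rivet_jar: small jar, 60 mm across, 75 mm high; a loose bystander, to be left alone
Mind the look-alikes: they are no part of the job. Of the things like the spanner2, leave any that is purple or red; of the rest the larger one is meant.

How it is judged:
By the outcome, as a careful person would: the job done as asked, in the order asked, and still so for the second after the job is handed in, with the robot touching nothing.
Of file1, file2, file3, file4 only 3 to 4 are there at a start; the rules pass over those that are not, and their reading is None.
At some moment in a run one of file1, file2, file3, file4 may be knocked a few centimetres aside while the robot is not near it.
It also fails if it takes over 210 s, if anything falls off the work surface, if the arm or the gripper's body presses on something with over 40 N, if the wrist force passes 120 N, or if a joint passes its speed limit or range.

## Working session

There is one attempt and no reset: what is moved stays moved. The work goes in short steps, Python scripts to look and compute and a tool call to move; the robot and the scene stay as the last step left them, time stands still between calls to the robot, and variables do not carry over. Pictures are saved under pics/ and viewed, about 12 in all and at most 16, crops included, and the job is handed in when it is done.

Besides the shell and the picture viewer there is one more tool, called after "Call:" by a JSON object that holds its "fn" and its "kwargs". play_rows: Moves the arm, as the interface text tells. Shift numbers are shares of 2.5 cm and turn numbers shares of 90 degrees, none past 1 either way. Its arguments: {"type":"object","properties":{"targets":{"type":"array"},"newtons":{"type":"number"}},"required":["targets"]}

```bash
mkdir -p pics; ls
cat > h.py <<'E'
import numpy as np, cv2
from bench import *
from scipy.spatial.transform import Rotation as R
np.set_printoptions(precision=4,suppress=True)
def cam(name,st=None):
    c=calibration(name); K=np.array([[c['fx'],0,c['cx']],[0,c['fy'],c['cy']],[0,0,1.]])
    if 'hand_eye' in c:
        st=st or get_state(); T=np.eye(4); T[:3,:3]=R.from_rotvec(st['tool_rot']).as_matrix(); T[:3,3]=st['position']
        C=T@np.array(c['hand_eye']); return K,C[:3,:3],C[:3,3]
    Rm=R.from_rotvec(np.ravel(c['rvec'])).as_matrix(); return K,Rm.T,-Rm.T@np.ravel(c['tvec'])
def pix2w(cm,uv,z):
    K,Rc,o=cm; uv=np.atleast_2d(uv).astype(float)
    d=np.c_[uv,np.ones(len(uv))]@np.linalg.inv(K).T@Rc.T
    return o+d*((z-o[2])/d[:,2])[:,None]
def w2pix(cm,p):
    K,Rc,o=cm; q=(np.atleast_2d(p)-o)@Rc@K.T; return q[:,:2]/q[:,2:]
E
python3 - <<'E'
from h import *
print(get_state()); print(grip_point_offset)
for n in ("scene","top"):
    im=get_image(n); cv2.imwrite(f"pics/{n}0.png",cv2.resize(im,(800,600),interpolation=cv2.INTER_CUBIC)); cv2.imwrite(f"pics/{n}0_raw.png",im)
    K,Rc,o=cam(n); print(n,K[0,0],o,Rc[:,2])
c=calibration("wrist"); print(c)
E
```

```text
pics
{'time': 0.0, 'joint_positions': array([-1.1969,  0.3218, -0.0701,  1.4517,  0.0226,  1.3708, -0.0569]), 'qd': array([-0.0011,  0.0001,  0.0006,  0.0001,  0.0019,  0.0002,  0.0018]), 'joint_torque': array([ -0.0001, -49.1301,  -0.4039, -31.2529,  -0.064 ,   0.0438,
         0.0001]), 'position': array([0.2287, 0.6079, 0.2215]), 'tool_rot': array([-0.9414,  1.3597,  0.9395]), 'ft_force': array([ 0.8024,  0.2452, -0.2133]), 'torque': array([-0.0464,  0.0012,  0.0619]), 'grip_width': 1.0004022995586648}
0.0187
scene 371.67179750127667 [ 1.5748 -0.2408  0.9624] [-0.7793  0.1766 -0.6013]
top 380.6677507902918 [ 0.423  -0.0231  1.2545] [ 0.0711  0.0042 -0.9975]
{'fx': 265.3701289500759, 'fy': 265.3701289500759, 'cx': 251.76918290906795, 'cy': 193.7684973605399, 'hand_eye': array([[-0.0004, -0.2907,  0.9568, -0.162 ],
       [ 0.0003, -0.9568, -0.2907,  0.0791],
       [ 1.    ,  0.0002,  0.0005,  0.0002],
       [ 0.    ,  0.    ,  0.    ,  1.    ]])}
```

View pics/top0.png

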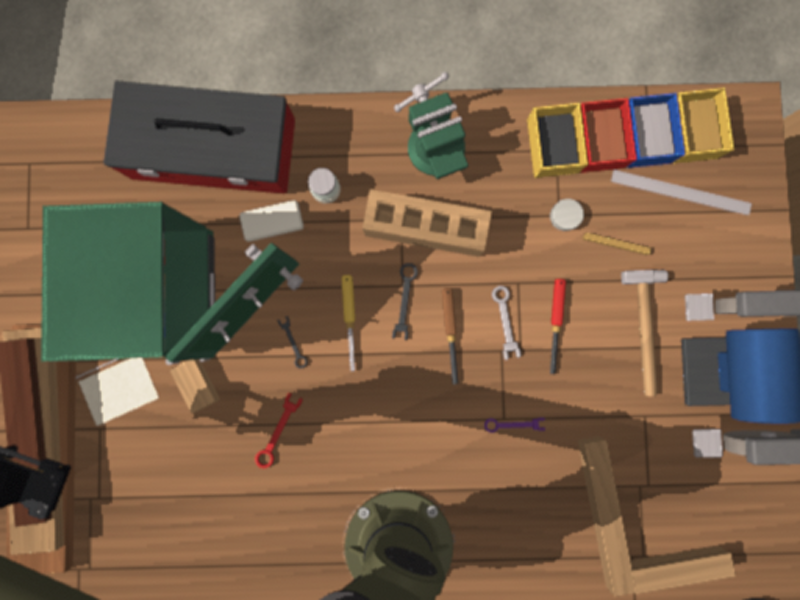

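View pics/scene0.png

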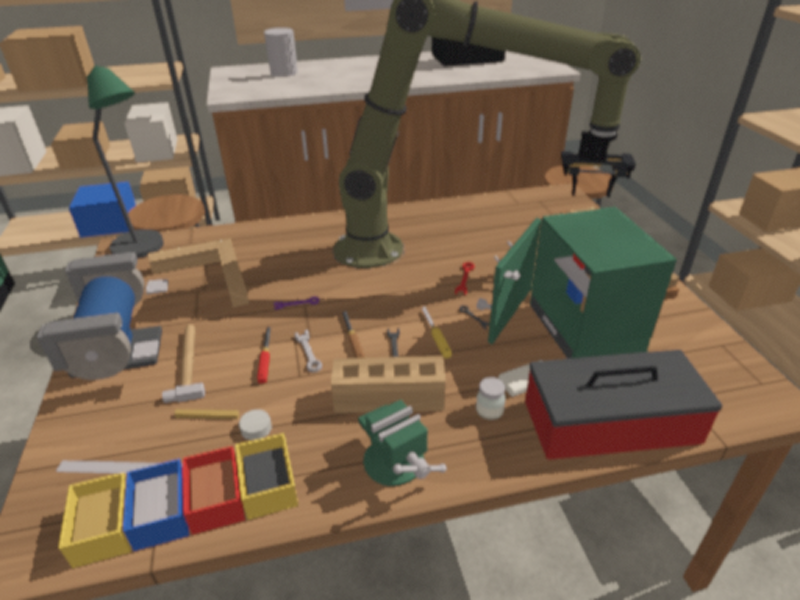

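The top view shows yellow file4 (348,320), brown file2 (452,330) and red file3 (557,325). There is no green file. Spanner1 is the bright one at (507,320).

Spanner2 look-alikes:
- large dark at (405,300): chosen
- small dark at (293,342)
- red at (278,430)
- purple at (515,425)

I'll check that choice in a close crop.

Run:
```python
import cv2
im=cv2.imread("pics/top0_raw.png")
c=im[115:255,100:375]; cv2.imwrite("pics/crop1.png",cv2.resize(c,None,fx=2.9,fy=2.9,interpolation=cv2.INTER_CUBIC))
```

```text
(no output)
```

View pics/crop1.png

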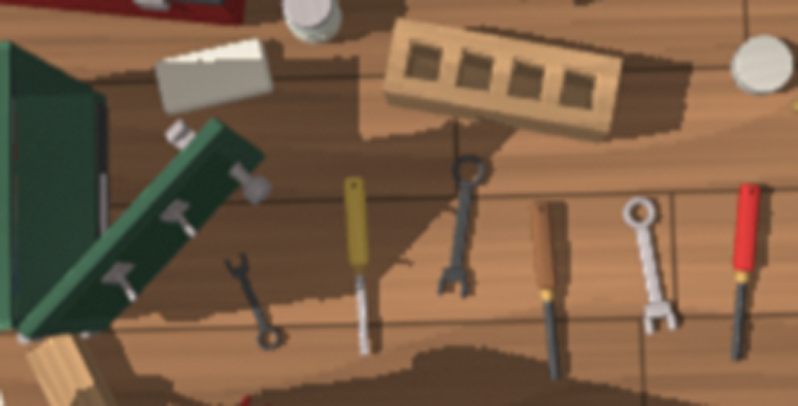

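The crop confirms the choice: the dark spanner at (463,230) is clearly larger than the one at (255,300). Next I compute positions from these pixels.

```bash
cat > m1.py <<'E'
from h import *
cm=cam("top")
def f(p,z): 
    return pix2w(cm,np.array(p,float)/2.9+[100,115]-0.0,z)
for n,p in dict(f4=[(354,179),(359,265),(366,353)],f2=[(541,203),(546,295),(556,378)],f3=[(749,186),(742,272),(738,358)]).items():
    w=f(p,0.011); d=w[0]-w[2]; L=np.linalg.norm(d); u=d/L; print(n,w[:,:2].tolist(),"len",L,"yaw",np.degrees(np.arctan2(u[1],u[0])),"orig",(w[0]+w[2])/2+u*0.03)
for n,p,l in (("s1",[(640,212),(660,325)],.06),("s2",[(470,171),(455,290)],.068)):
    w=f(p,0.006); d=w[0]-w[1]; L=np.linalg.norm(d);u=d/L; print(n,w[0],L,"yaw",np.degrees(np.arctan2(u[1],u[0])),"orig",w[0]-u*l)
w=f([(423,62),(474,71),(526,80),(577,90)],.09); print("pockets",w[:,:2].tolist(),np.linalg.norm(np.diff(w,axis=0),axis=1))
w=f([(398,18),(622,57),(386,92),(608,133)],.09); print("block",w, w.mean(0))
w=f([(215,118),(20,335),(265,155)],.27); print("doortop",w)
E
python3 m1.py
python3 - <<'E'
import cv2
im=cv2.imread("pics/top0_raw.png")
c=im[115:245,20:200]; cv2.imwrite("pics/crop2.png",cv2.resize(c,None,fx=4.4,fy=4.4,interpolation=cv2.INTER_CUBIC))
E
```

```text
f4 [[0.553839085718924, 0.09405273845105348], [0.4563979188296688, 0.09018947739506131], [0.3577541840510987, 0.08417077585392634]] len 0.1963337511658445 yaw 2.8850571131591995 orig [0.4858 0.0906 0.011 ]
f2 [[0.5212774257301067, -0.11673044538201854], [0.4175462088872344, -0.11921033538383512], [0.32486394370271304, -0.12754829264929754]] len 0.19671116323590657 yaw 3.152489291786484 orig [ 0.453  -0.1205  0.011 ]
f3 [[0.5346447819704524, -0.35207300215183013], [0.4378932722809865, -0.3399991247501029], [0.3421149918606452, -0.3314024493059937]] len 0.19363623585134815 yaw -6.1279666106616855 orig [ 0.4682 -0.3449  0.011 ]
s1 [ 0.5086 -0.2289  0.006 ] 0.1291258014979642 yaw 7.924956385378482 orig [ 0.4492 -0.2371  0.006 ]
s2 [ 0.5602 -0.0376  0.006 ] 0.13604165956604003 yaw -8.615177586998927 orig [ 0.4929 -0.0274  0.006 ]
pockets [[0.6692245641511501, 0.010606929360887616], [0.6580950986026516, -0.043595932178716025], [0.6469574068297815, -0.09877079704352508], [0.6347902467732961, -0.15275049250282657]] [0.0553 0.0563 0.0553]
block [[ 0.7176  0.0363  0.09  ]
 [ 0.6691 -0.2019  0.09  ]
 [ 0.6379  0.0508  0.09  ]
 [ 0.5878 -0.1841  0.09  ]] [ 0.6531 -0.0747  0.09  ]
doortop [[0.5849 0.1939 0.27  ]
 [0.3947 0.3693 0.27  ]
 [0.5503 0.1492 0.27  ]]
```

View pics/crop2.png

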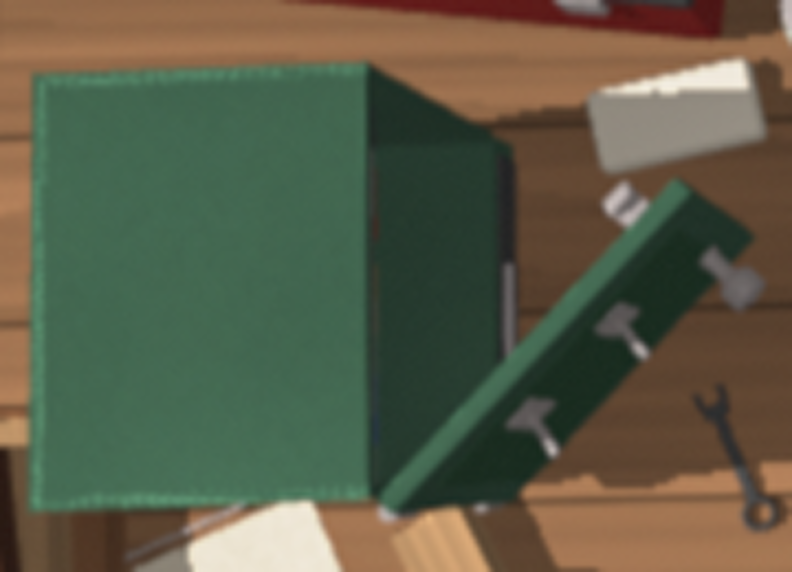

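```bash
cat >> h.py <<'E'
def plan(targets,st=None,maxr=10,lin=0.022,ang=6.5):
    """targets: list of (pos, Rmat); print rows assuming exact execution"""
    st=st or get_state(); p=np.array(st['position']); Q=R.from_rotvec(st['tool_rot'])
    for P,T in targets:
        P=np.array(P); T=R.from_matrix(T); rv=(Q.inv()*T).as_rotvec(); d=Q.inv().apply(P-p)
        n=int(max(1,np.ceil(np.linalg.norm(P-p)/lin),np.ceil(np.degrees(np.linalg.norm(rv))/ang)))
        print("->",P,"rows",n,"tool d(mm)",d*1000,"rv(deg)",np.degrees(rv))
        print("   rot/row",np.round(rv/n/(np.pi/2),4),end=' ')
        q=p.copy();W=Q; L=[]
        for i in range(n):
            l=W.inv().apply((P-p)/n)/0.025; L.append(np.round(l,2).tolist()); W=W*R.from_rotvec(rv/n)
        print("lin", L[0] if np.linalg.norm(rv)<.02 else L)
        p,Q=P,T
def axes(x,y):
    x=np.array(x,float);x/=np.linalg.norm(x);y=np.array(y,float);y-=x*(x@y);y/=np.linalg.norm(y);return np.c_[x,y,np.cross(x,y)]
E
python3 - <<'E'
from h import *
cm=cam("top"); f=lambda p,z: pix2w(cm,np.array(p,float)/4.4+[20,115],z)
w=f([(368,64),(372,497),(33,75),(32,508)],.275); print(w,w.mean(0))
print("door top outer/inner",f([(680,180),(693,190),(380,508),(400,512)],.27))
print("hook ends",f([(648,354),(556,453)],.23)); print("hook root",f([(612,310),(527,405)],.2))
st=get_state(); print(R.from_rotvec(st['tool_rot']).as_matrix())
E
```

```text
[[0.6578 0.3767 0.275 ]
 [0.4015 0.3733 0.275 ]
 [0.6564 0.5763 0.275 ]
 [0.4    0.5722 0.275 ]] [0.5289 0.4747 0.275 ]
door top outer/inner [[0.5843 0.1928 0.27  ]
 [0.5782 0.1852 0.27  ]
 [0.3949 0.3706 0.27  ]
 [0.3923 0.3589 0.27  ]]
hook ends [[0.4837 0.2223 0.23  ]
 [0.4246 0.279  0.23  ]]
hook root [[0.514  0.252  0.2   ]
 [0.4552 0.306  0.2   ]]
[[-0.0005 -0.936   0.3521]
 [-0.0016  0.3521  0.936 ]
 [-1.     -0.0001 -0.0017]]
```

Call:
{"fn": "play_rows", "kwargs": {"targets": [{"claw": 0, "linear": [-1, 0, 0], "rotation": [0, 0, 0]}, {"claw": 0, "linear": [-1, 0, 0], "rotation": [0, 0, 0]}, {"claw": 0, "linear": [-1, 0, 0], "rotation": [0, 0, 0]}, {"claw": 0, "linear": [-1, 0, 0], "rotation": [0, 0, 0]}, {"claw": 0, "linear": [-1, 0, 0], "rotation": [0, 0, 0]}, {"claw": 0, "linear": [-1, 0, 0], "rotation": [0, 0, 0]}]}}

```text
time: 0.6
position: [0.2276, 0.6039, 0.3645]
tool_rot: [-0.956, 1.379, 0.93]
ft_force: [-0.9, -0.4, 0.9]
grip_width: 0.999
```

```bash
cat > plan1.py <<'E'
from h import *
D=axes([0,0,-1],[-1,0,0])
plan([([.37,.28,.37],D),([.42,-.03,.37],D)],lin=.031)
E
python3 plan1.py
python3 - <<'E'
from h import *
import json
s=get_state(); open("log.txt","a").write(json.dumps([list(s['joint_positions']),list(s['position']),list(s['tool_rot'])])+"\n")
json.dump
open("log.txt","a").write(json.dumps([[-1.1969,0.3218,-0.0701,1.4517,0.0226,1.3708,-0.0569],[0.2287,0.6079,0.2215],[-0.9414,1.3597,0.9395]])+"\n")
E
```

```text
-> [0.37 0.28 0.37] rows 12 tool d(mm) [   1.1602 -247.3396 -253.1092] rv(deg) [-20.6106  -1.4432  -0.2076]
   rot/row [-0.0191 -0.0013 -0.0002] lin [[0.0, -0.82, -0.84], [0.0, -0.8, -0.87], [0.0, -0.77, -0.89], [-0.0, -0.75, -0.91], [-0.0, -0.72, -0.94], [-0.0, -0.69, -0.96], [-0.01, -0.66, -0.98], [-0.01, -0.63, -1.0], [-0.01, -0.6, -1.02], [-0.01, -0.57, -1.03], [-0.01, -0.54, -1.05], [-0.02, -0.51, -1.07]]
-> [ 0.42 -0.03  0.37] rows 11 tool d(mm) [   0.  -50. -310.] rv(deg) [0. 0. 0.]
   rot/row [0. 0. 0.] lin [0.0, -0.18, -1.13]
```

Call:
{"fn": "play_rows", "kwargs": {"targets": [{"claw": 0, "linear": [0, -0.82, -0.84], "rotation": [-0.02, 0, 0]}, {"claw": 0, "linear": [0, -0.8, -0.87], "rotation": [-0.02, 0, 0]}, {"claw": 0, "linear": [0, -0.77, -0.89], "rotation": [-0.02, 0, 0]}, {"claw": 0, "linear": [0, -0.75, -0.91], "rotation": [-0.02, 0, 0]}, {"claw": 0, "linear": [0, -0.72, -0.94], "rotation": [-0.02, 0, 0]}, {"claw": 0, "linear": [0, -0.7, -0.96], "rotation": [-0.02, 0, 0]}, {"claw": 0, "linear": [0, -0.66, -0.98], "rotation": [-0.02, 0, 0]}, {"claw": 0, "linear": [0, -0.63, -1], "rotation": [-0.02, 0, 0]}, {"claw": 0, "linear": [0, -0.6, -1], "rotation": [-0.02, 0, 0]}, {"claw": 0, "linear": [0, -0.57, -1], "rotation": [-0.02, 0, 0]}]}}

```text
time: 1.43
position: [0.35, 0.3333, 0.3687]
tool_rot: [-1.205, 1.239, 1.198]
ft_force: [1.1, 0.1, 0.1]
grip_width: 1.002
```

Call:
{"fn": "play_rows", "kwargs": {"targets": [{"claw": 0, "linear": [0, -0.5, -1], "rotation": [-0.02, 0, 0]}, {"claw": 0, "linear": [0, -0.3, -1], "rotation": [-0.02, 0, 0]}, {"claw": 0, "linear": [0, -0.2, -1], "rotation": [0, 0, 0]}, {"claw": 0, "linear": [0, -0.2, -1], "rotation": [0, 0, 0]}, {"claw": 0, "linear": [0, -0.2, -1], "rotation": [0, 0, 0]}, {"claw": 0, "linear": [0, -0.2, -1], "rotation": [0, 0, 0]}, {"claw": 0, "linear": [0, -0.2, -1], "rotation": [0, 0, 0]}, {"claw": 0, "linear": [0, -0.2, -1], "rotation": [0, 0, 0]}, {"claw": 0, "linear": [0, -0.2, -1], "rotation": [0, 0, 0]}, {"claw": 0, "linear": [0, -0.2, -1], "rotation": [0, 0, 0]}]}}

```text
time: 2.27
position: [0.4213, 0.0693, 0.3688]
tool_rot: [-1.251, 1.214, 1.248]
ft_force: [0.8, 0.7, 0.5]
grip_width: 1.002
```

```bash
cat >> h.py <<'E'
import json
def log():
    s=get_state(); open("log.txt","a").write(json.dumps([list(s['joint_positions']),list(s['position']),list(s['tool_rot'])])+"\n"); return s
def show(tag=""):
    s=log(); M=R.from_rotvec(s['tool_rot']).as_matrix()
    print(tag,"t",round(s['time'],2),"p",s['position'],"q",s['joint_positions'],"F",s['ft_force'],"w",round(s['grip_width'],3)); print("x",M[:,0],"y",M[:,1]); return s
E
python3 - <<'E'
from h import *
s=show(); cm=cam("wrist",s); im=get_image("wrist"); cv2.imwrite("pics/w1.png",cv2.resize(im,(800,600),interpolation=cv2.INTER_CUBIC)); print(cm)
E
```

```text
t 2.27 p [0.4213 0.0693 0.3688] q [-0.7033 -0.2042  0.3874  1.7003  0.0909  1.6532  1.3016] F [0.8127 0.66   0.4715] w 1.002
x [-0.0171 -0.0204 -0.9996] y [-0.9987 -0.0482  0.0181]
(array([[265.3701,   0.    , 251.7692],
       [  0.    , 265.3701, 193.7685],
       [  0.    ,   0.    ,   1.    ]]), array([[-0.0489,  0.9605,  0.2741],
       [ 0.9986,  0.0523, -0.005 ],
       [-0.0191,  0.2735, -0.9617]]), array([0.3451, 0.0687, 0.5322]))
```

View pics/w1.png

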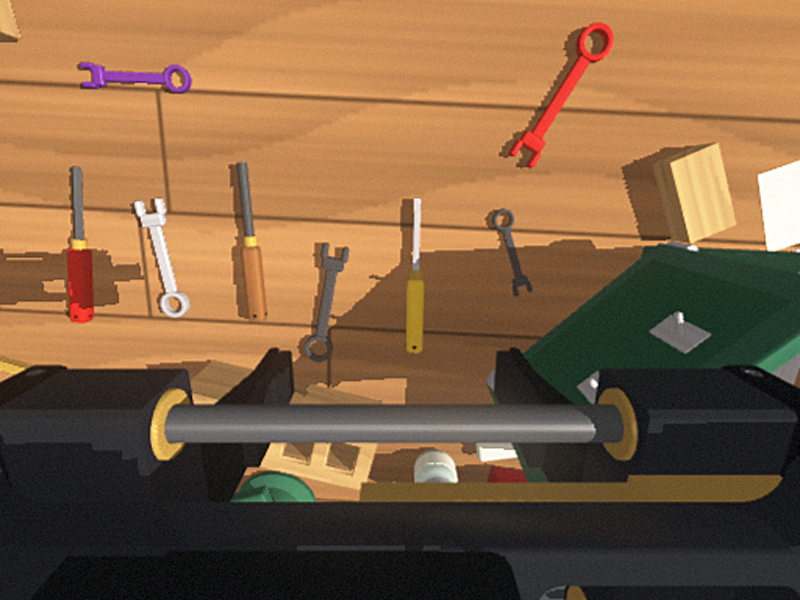

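The wrist view shows red (80,245), brown (248,240) and yellow (414,275). Spanner2 is at (323,300), and spanner1 at (162,260). I'll measure from this view and fit a kinematic model.

```bash
cat > fit.py <<'E'
from h import *
import itertools
from scipy.optimize import least_squares
L=[json.loads(l) for l in open("log.txt")]
Qs=np.array([l[0] for l in L]); P=np.array([l[1] for l in L]); Ro=R.from_rotvec([l[2] for l in L])
def fk(prm,sg,q):
    q=np.atleast_2d(q)*sg; b,h,L1,L2,L3=prm[:5]; off=prm[8:14] if len(prm)>8 else np.zeros(6)
    T=R.from_euler('z',q[:,0]+b); p=np.tile([0,0,h],(len(q),1)).astype(float)
    e=np.array
    p=p+T.apply([off[0],off[1],0]); T=T*R.from_euler('y',q[:,1])*R.from_euler('z',q[:,2]); p=p+T.apply([off[2],off[3],L1])
    T=T*R.from_euler('y',q[:,3])*R.from_euler('z',q[:,4]); p=p+T.apply([off[4],off[5],L2])
    T=T*R.from_euler('y',q[:,5])*R.from_euler('z',q[:,6]); p=p+T.apply([0,0,L3])
    return p,T*R.from_rotvec(prm[5:8])
def res(prm,sg):
    p,T=fk(prm,sg,Qs); return np.r_[(p-P).ravel()*10,(T.inv()*Ro).as_rotvec().ravel(), prm[8:]*.01]
if __name__=="__main__":
    best=[]
    for sg in itertools.product([1,-1],repeat=4):
        s=np.array([sg[0],1,sg[1],1,sg[2],1,sg[3]])
        for b in (0,1.57,3.14,-1.57):
          for rz in range(4):
            t0=(R.from_euler('z',rz*np.pi/2)*R.from_matrix(axes([0,0,1],[1,0,0]))).as_rotvec()
            r=least_squares(res,np.r_[b,.3,.4,.4,.3,t0,np.zeros(6)],args=(s,),max_nfev=150); best.append((r.cost,s.tolist(),r.x))
    best.sort(key=lambda x:x[0])
    for c in best[:4]: print(c)
    json.dump([best[0][1],best[0][2].tolist()],open("model.json","w"))
E
python3 fit.py
python3 - <<'E'
from h import *
L=json.loads(open("log.txt").read().splitlines()[-1]); st=dict(position=L[1],tool_rot=L[2]); cm=cam("wrist",st)
f=lambda p,z: pix2w(cm,np.array(p,float)*.64,z)
for n,p in dict(f4=[(415,352),(416,272),(417,200)],f2=[(260,318),(250,242),(241,163)],f3=[(82,320),(79,245),(76,167)]).items():
    w=f(p,.011); d=w[0]-w[2]; l=np.linalg.norm(d); u=d/l; print(n,l,"yaw",np.degrees(np.arctan2(u[1],u[0])),"orig",(w[0]+w[2])/2+u*.03)
for n,p,l in (("s1",[(174,304),(150,202)],.06),("s2",[(318,347),(335,246)],.068)):
    w=f(p,.006); d=w[0]-w[1]; u=d/np.linalg.norm(d); print(n,w[0],np.linalg.norm(d),"yaw",np.degrees(np.arctan2(u[1],u[0])),"orig",w[0]-u*l)
E
```

```text
(np.float64(1.4619472496690728e-08), [-1, 1, -1, 1, -1, 1, -1], array([ 0.0019,  0.2532,  0.4626,  0.513 ,  0.3676,  0.0014, -1.5708,
        0.0015,  0.0012, -0.0098,  0.0001, -0.0105, -0.0003, -0.0075]))
(np.float64(1.4619472496692593e-08), [-1, 1, -1, 1, -1, 1, -1], array([ 0.0019,  0.2532,  0.4626,  0.513 ,  0.3676,  0.0014, -1.5708,
        0.0015,  0.0012, -0.0098,  0.0001, -0.0105, -0.0003, -0.0075]))
(np.float64(1.461947249670629e-08), [-1, 1, -1, 1, -1, 1, -1], array([ 0.0019,  0.2532,  0.4626,  0.513 ,  0.3676,  0.0014, -1.5708,
        0.0015,  0.0012, -0.0098,  0.0001, -0.0105, -0.0003, -0.0075]))
(np.float64(1.4619472496707226e-08), [-1, 1, -1, 1, -1, 1, -1], array([ 0.0019,  0.2532,  0.4626,  0.513 ,  0.3676,  0.0014, -1.5708,
        0.0015,  0.0012, -0.0098,  0.0001, -0.0105, -0.0003, -0.0075]))
f4 0.19949704595052312 yaw 2.918530089145206 orig [0.4915 0.095  0.011 ]
f2 0.19559985125435253 yaw 4.457017985707457 orig [ 0.4567 -0.1154  0.011 ]
f3 0.19824061300648776 yaw -6.876334063155835 orig [ 0.4718 -0.3423  0.011 ]
s1 [ 0.5127 -0.2264  0.006 ] 0.13284617013368066 yaw 7.509266602930493 orig [ 0.4532 -0.2343  0.006 ]
s2 [ 0.5634 -0.0338  0.006 ] 0.14108194271918872 yaw -8.903293481975433 orig [ 0.4962 -0.0233  0.006 ]
```

```bash
cat > ik.py <<'E'
from h import *
from fit import fk
from scipy.optimize import least_squares
sg,pm=json.load(open("model.json")); sg=np.array(sg);pm=np.array(pm)
lo=np.array([-2.86,-.3,-1.38,.06,-1.56,.09,-2.69]);hi=np.array([2.86,2.09,1.24,2.45,4.7,2.05,2.69])
def ik(p,M,q0,w=0.01):
    T=R.from_matrix(M)
    def r(q):
        a,b=fk(pm,sg,q); return np.r_[(a[0]-p)*10,(b[0].inv()*T).as_rotvec()*2,w*(q-q0)]
    s=least_squares(r,np.clip(q0,lo+.02,hi-.02),bounds=(lo+.01,hi-.01),max_nfev=200); a,b=fk(pm,sg,s.x)
    return s.x,np.linalg.norm(a[0]-p),np.linalg.norm((b[0].inv()*T).as_rotvec())
def multi(p,M,n=30,seed=0):
    g=np.random.default_rng(seed); out=[]
    for _ in range(n):
        q,e,a=ik(p,M,g.uniform(lo,hi),1e-4)
        if e<.002 and a<.01: out.append(q)
    return np.array(out)
E
python3 - <<'E'
from ik import *
by=np.array([.206,.979,0]); py=[(.669,.0106),(.658,-.0436),(.647,-.0988)]
Z=np.array([0,0,1.])
def rep(n,p,M):
    o=multi(p,M); print(n,len(o)); 
    if len(o): print(o[np.argsort(o[:,4])][::max(1,len(o)//4)])
for s in (1,-1):
    rep(f"grasp y={s}X",[.475,.09,.004],axes([0,0,-1],[s,0,0]))
    for dirn,nm in ((by,"+y"),(-by,"-y"),([.7,.7,0],"diag+"),([1,0,0],"fwd")):
        d=np.array(dirn)/np.linalg.norm(dirn)
        for zz in (.16,.27): rep(f"place {nm} toolY={s}Z z{zz}",np.r_[py[1],zz]+.01*d,axes(d,s*Z))
E
```

```text
grasp y=1X 14
[[-1.1125  0.3287  0.9732  2.0914 -0.3502  0.8914 -1.5103]
 [-0.4962  0.2064  0.2739  2.085  -0.0733  0.8591 -1.7508]
 [-0.1115  0.2049 -0.1414  2.0781  0.0378  0.861  -1.8454]
 [ 0.4744  0.2816 -0.7826  2.0683  0.2555  0.8871 -2.0224]
 [ 0.7924  0.4419 -1.1698  2.0661  0.5028  0.9564 -2.2176]]
place +y toolY=1Z z0.16 15
[[ 0.4057  0.9095  0.2184  1.5068 -1.4293  1.9163  0.8893]
 [ 0.4988  0.8977  0.0886  1.5044 -1.3554  1.8507  0.8738]
 [ 0.766   0.9167 -0.2833  1.4978 -1.1427  1.6727  0.8046]
 [ 1.1792  1.1563 -0.9244  1.4908 -0.6648  1.3796  0.5568]
 [ 1.3597  1.5184 -1.37    1.4935 -0.1357  1.2464  0.2086]]
place +y toolY=1Z z0.27 13
[[ 0.3168  0.759   0.3438  1.5268 -1.5095  1.9947  0.743 ]
 [ 0.6032  0.7304 -0.0555  1.5193 -1.3165  1.8205  0.7055]
 [ 0.7745  0.7507 -0.2943  1.5149 -1.2007  1.7214  0.668 ]
 [ 1.286   1.1053 -1.1424  1.5065 -0.6064  1.353   0.3593]
 [ 1.361   1.2996 -1.37    1.5082 -0.3424  1.2722  0.186 ]]
place -y toolY=1Z z0.16 16
[[-0.943   1.2974  0.9424  1.2546  0.4564  1.6699  2.6697]
 [-0.7699  1.1333  0.5836  1.2529  0.7424  1.7945  2.4993]
[... 2527 characters left out ...]
 0.8909  0.1185  1.2657  1.1226  2.04   -0.6592]
 [-0.4967  0.8909  0.1184  1.2657  1.1226  2.04   -0.6592]]
place diag+ toolY=-1Z z0.16 20
[[ 1.0415  0.7163 -0.4971  2.0234 -1.55    1.2267 -2.016 ]
 [ 1.5756  1.1789 -1.1578  2.016  -0.9747  0.6968 -2.2483]
 [-0.0984  0.8576  0.7886  2.0494  4.1771  1.9296 -2.1658]
 [ 0.2651  0.6853  0.3677  2.0415  4.4024  1.6707 -2.0599]]
place diag+ toolY=-1Z z0.27 20
[[ 1.1558  0.5021 -0.6338  2.0408 -1.55    1.2194 -2.2272]
 [ 1.6292  0.9264 -1.2667  2.0338 -1.1122  0.7743 -2.3782]
 [-0.2052  0.6306  0.9331  2.0706  4.266   1.8429 -2.3335]
 [ 0.3481  0.4291  0.2768  2.0595  4.4959  1.5439 -2.2441]]
place fwd toolY=-1Z z0.16 0
place fwd toolY=-1Z z0.27 0
```

Call:
{"fn": "play_rows", "kwargs": {"targets": [{"claw": 0, "linear": [1, 0, 0], "rotation": [0.08, 0, 0]}, {"claw": 0, "linear": [1, 0, 0], "rotation": [0.08, 0, 0]}, {"claw": 0, "linear": [1, 0, 0], "rotation": [0.08, 0, 0]}, {"claw": 0, "linear": [1, 0, 0], "rotation": [0.08, 0, 0]}, {"claw": 0, "linear": [0.5, 0, 0], "rotation": [0.08, 0, 0]}, {"claw": 0, "linear": [0, 0, 0], "rotation": [0.08, 0, 0]}, {"claw": 0, "linear": [0, 0, 0], "rotation": [0.08, 0, 0]}, {"claw": 0, "linear": [0, 0, 0], "rotation": [0.08, 0, 0]}, {"claw": 0, "linear": [0, 0, 0], "rotation": [0.08, 0, 0]}, {"claw": 0, "linear": [0, 0, 0], "rotation": [0.08, 0, 0]}]}}

```text
time: 3.15
position: [0.4182, 0.0563, 0.2482]
tool_rot: [-0.3, 1.577, 0.272]
ft_force: [0.0, 0.4, -0.0]
grip_width: 1.0
```

Call:
{"fn": "play_rows", "kwargs": {"targets": [{"claw": 0, "linear": [0, 0, 0], "rotation": [0.08, 0, 0]}, {"claw": 0, "linear": [0, 0, 0], "rotation": [0.08, 0, 0]}, {"claw": 0, "linear": [0, 0, 0], "rotation": [0.08, 0, 0]}, {"claw": 0, "linear": [0, 0, 0], "rotation": [0.08, 0, 0]}, {"claw": 0, "linear": [0, 0, 0], "rotation": [0.08, 0, 0]}, {"claw": 0, "linear": [0, 0, 0], "rotation": [0.08, 0, 0]}, {"claw": 0, "linear": [0, 0, 0], "rotation": [0.08, 0, 0]}, {"claw": 0, "linear": [0, 0, 0], "rotation": [0.08, 0, 0]}, {"claw": 0, "linear": [0, 0, 0], "rotation": [0.08, 0, 0]}, {"claw": 0, "linear": [0, 0, 0], "rotation": [0.08, 0, 0]}]}}

```text
time: 3.98
position: [0.4147, 0.0572, 0.2443]
tool_rot: [0.667, 1.474, -0.72]
ft_force: [0.6, -0.2, 0.4]
grip_width: 0.996
```

Run:
```python
from h import *
show(); c,s=np.cos(np.radians(2.9)),np.sin(np.radians(2.9))
plan([([.509,.094,.15],axes([0,0,-1],[c,s,0]))],ang=7)
```

```text
t 3.98 p [0.4147 0.0572 0.2443] q [-0.4395 -0.1714  0.1991  1.9298  0.0501  1.4134 -1.139 ] F [ 0.6474 -0.2076  0.3872] w 0.996
x [-0.0286 -0.0233 -0.9993] y [ 0.7743  0.6317 -0.0369]
-> [0.509 0.094 0.15 ] rows 7 tool d(mm) [90.7168 99.6971 31.1216] rv(deg) [36.3043  0.6696  2.0407]
   rot/row [0.0576 0.0011 0.0032] lin [[0.52, 0.57, 0.18], [0.52, 0.58, 0.13], [0.52, 0.59, 0.07], [0.53, 0.59, 0.02], [0.53, 0.59, -0.03], [0.53, 0.58, -0.08], [0.54, 0.57, -0.13]]
```

Call:
{"fn": "play_rows", "kwargs": {"targets": [{"claw": 0.35, "linear": [0.52, 0.57, 0.18], "rotation": [0.058, 0.001, 0.003]}, {"claw": 0.35, "linear": [0.52, 0.58, 0.13], "rotation": [0.058, 0.001, 0.003]}, {"claw": 0.35, "linear": [0.52, 0.59, 0.07], "rotation": [0.058, 0.001, 0.003]}, {"claw": 0.35, "linear": [0.53, 0.59, 0.02], "rotation": [0.058, 0.001, 0.003]}, {"claw": 0.35, "linear": [0.53, 0.59, -0.03], "rotation": [0.058, 0.001, 0.003]}, {"claw": 0.35, "linear": [0.53, 0.58, -0.08], "rotation": [0.058, 0.001, 0.003]}, {"claw": 0.35, "linear": [0.54, 0.57, -0.13], "rotation": [0.058, 0.001, 0.003]}, {"claw": 0.35, "linear": [0, 0, 0], "rotation": [0, 0, 0]}, {"claw": 0.35, "linear": [0, 0, 0], "rotation": [0, 0, 0]}]}}

```text
time: 4.73
position: [0.5117, 0.0948, 0.144]
tool_rot: [1.199, 1.216, -1.205]
ft_force: [0.5, 0.3, 0.7]
grip_width: 0.653
```

Run:
```python
from h import *
s=show(); cm=cam("wrist",s); im=get_image("wrist"); cv2.imwrite("pics/w2.png",cv2.resize(im,(800,600),interpolation=cv2.INTER_CUBIC))
```

```text
t 4.73 p [0.5117 0.0948 0.144 ] q [-0.4226  0.1023  0.2002  1.8761 -0.022   1.1691 -1.7757] F [0.5374 0.3229 0.7001] w 0.653
x [-0.0037 -0.0009 -1.    ] y [ 0.9999  0.0099 -0.0037]
```

View pics/w2.png

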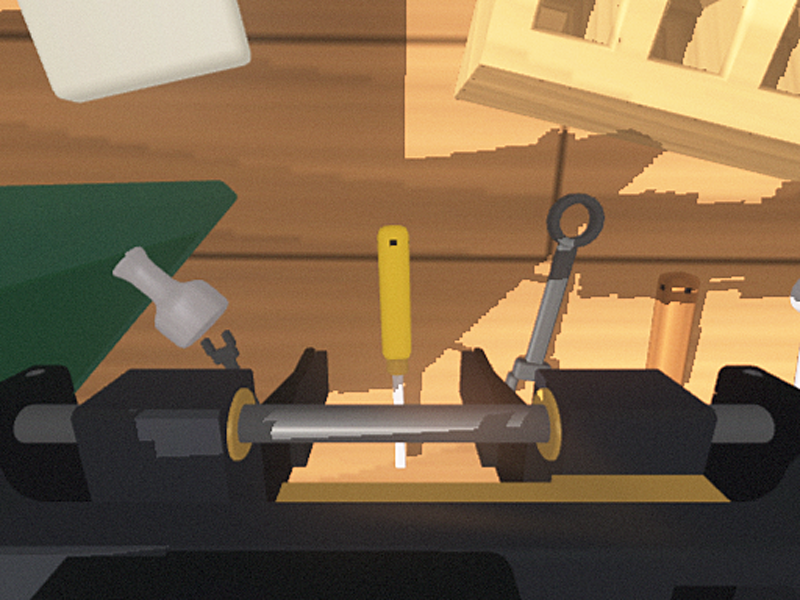

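The yellow file is clear: butt (394,228), ferrule (397,362), tip (400,466). The door knob at (190,310) is close, so I'll grasp with the tool leaning back toward the robot.

Run:
```python
from ik import *
s=get_state(); cm=cam("wrist",s); f=lambda p,z: pix2w(cm,np.array(p,float)*.64,z)
w=f([(394,228),(397,362),(400,466)],.011); print(w, np.linalg.norm(w[0]-w[2]))
d=w[0]-w[2];u=d/np.linalg.norm(d);print("yaw",np.degrees(np.arctan2(u[1],u[0])),"orig",w[0]-u*.07,w[2]+u*.13)
print("knob", f([(125,260),(195,315)],.135)); print("block bottom-edge corner",f([(458,98)],0.0),"top front corner", f([(480,65)],.09))
o=w[0]-u*.07; t=np.radians(25); x=np.array([np.sin(t)*u[0],np.sin(t)*u[1],-np.cos(t)]); M=axes(x,u)
g=o+u*.005; tc=g+x*.005
print("tcp",tc,ik(tc,M,s['joint_positions']))
plan([(tc-x*.07,M),(tc,M)],ang=6)
```

```text
[[0.5574 0.0948 0.011 ]
 [0.4541 0.0914 0.011 ]
 [0.3579 0.0876 0.011 ]] 0.19966361856783785
yaw 2.074011003731779 orig [0.4875 0.0923 0.011 ] [0.4878 0.0923 0.011 ]
knob [[0.558  0.2073 0.135 ]
 [0.534  0.1812 0.135 ]]
block bottom-edge corner [[0.6428 0.0529 0.    ]] top front corner [[0.6421 0.0561 0.09  ]]
tcp [0.4946 0.0925 0.0065] (array([-0.4642, -0.005 ,  0.1384,  2.4043,  0.3701,  0.3439, -2.1844]), np.float64(5.475506359320596e-06), np.float64(0.00010742548604422799))
-> [0.465  0.0915 0.0699] rows 5 tool d(mm) [ 74.2132 -46.1365   2.8907] rv(deg) [-1.4677  0.3641 25.2222]
   rot/row [-0.0033  0.0008  0.056 ] lin [[0.59, -0.37, 0.02], [0.56, -0.42, 0.02], [0.52, -0.47, 0.02], [0.48, -0.51, 0.02], [0.43, -0.55, 0.02]]
-> [0.4946 0.0925 0.0065] rows 4 tool d(mm) [70.  0.  0.] rv(deg) [0. 0. 0.]
   rot/row [0. 0. 0.] lin [0.7, 0.0, 0.0]
```

Run:
```python
from ik import *
s=get_state(); u=np.array([.9993,.0362,0]); o=np.array([.4877,.0923,.011]); t=np.radians(20); x=np.array([np.sin(t)*u[0],np.sin(t)*u[1],-np.cos(t)]); M=axes(x,u)
tc=o+x*.006
print("tcp",tc,ik(tc,M,s['joint_positions']))
plan([(tc-x*.06,M),(tc,M)],ang=6)
```

```text
tcp [0.4898 0.0924 0.0054] (array([-0.4696,  0.0222,  0.163 ,  2.3436,  0.206 ,  0.4474, -2.013 ]), np.float64(3.1123015285086508e-06), np.float64(5.725116797916588e-05))
-> [0.4692 0.0916 0.0617] rows 5 tool d(mm) [ 82.3632 -41.8667   2.7556] rv(deg) [-1.4785  0.299  20.2217]
   rot/row [-0.0033  0.0007  0.0449] lin [[0.66, -0.33, 0.02], [0.63, -0.38, 0.02], [0.61, -0.42, 0.02], [0.57, -0.47, 0.02], [0.54, -0.51, 0.02]]
-> [0.4898 0.0924 0.0054] rows 3 tool d(mm) [59.9997  0.      0.    ] rv(deg) [0. 0. 0.]
   rot/row [0. 0. 0.] lin [0.8, 0.0, 0.0]
```

Call:
{"fn": "play_rows", "kwargs": {"targets": [{"claw": 0.35, "linear": [0.66, -0.33, 0.02], "rotation": [-0.003, 0, 0.045]}, {"claw": 0.35, "linear": [0.63, -0.38, 0.02], "rotation": [-0.003, 0, 0.045]}, {"claw": 0.35, "linear": [0.6, -0.42, 0.02], "rotation": [-0.003, 0, 0.045]}, {"claw": 0.35, "linear": [0.57, -0.47, 0.02], "rotation": [-0.003, 0, 0.045]}, {"claw": 0.35, "linear": [0.54, -0.51, 0.02], "rotation": [-0.003, 0, 0.045]}, {"claw": 0.35, "linear": [0, 0, 0], "rotation": [0, 0, 0]}]}}

```text
time: 5.28
position: [0.4674, 0.0897, 0.0612]
tool_rot: [1.331, 0.956, -0.904]
ft_force: [-2.0, -1.7, -2.2]
grip_width: 0.649
```

Run:
```python
from ik import *
s=show(); u=np.array([.9993,.0362,0]); o=np.array([.4877,.0923,.011]); t=np.radians(20); x=np.array([np.sin(t)*u[0],np.sin(t)*u[1],-np.cos(t)]); M=axes(x,u)
plan([(o+x*.006,M)],ang=6)
```

```text
t 5.28 p [0.4674 0.0897 0.0612] q [-0.4527 -0.148   0.1177  2.3591  0.2283  0.589  -2.0283] F [-2.0241 -1.7158 -2.1798] w 0.649
x [ 0.3596  0.0096 -0.9331] y [0.9321 0.0422 0.3597]
-> [0.4898 0.0924 0.0054] rows 3 tool d(mm) [60.1352  0.8964 -2.035 ] rv(deg) [ 0.4825  0.1999 -1.0813]
   rot/row [ 0.0018  0.0007 -0.004 ] lin [[0.8, 0.01, -0.03], [0.8, 0.02, -0.03], [0.8, 0.02, -0.03]]
```

Call:
{"fn": "play_rows", "kwargs": {"targets": [{"claw": 0.35, "linear": [0.7, 0, -0.03], "rotation": [0, 0, -0.004]}, {"claw": 0.35, "linear": [0.7, 0, -0.03], "rotation": [0, 0, -0.004]}, {"claw": 0.35, "linear": [0.6, 0, -0.03], "rotation": [0, 0, 0]}, {"claw": 0.35, "linear": [0.3, 0, 0], "rotation": [0, 0, 0]}]}}

```text
time: 5.62
position: [0.4874, 0.0926, 0.0108]
tool_rot: [1.324, 0.967, -0.906]
ft_force: [-1.0, -0.4, -0.5]
grip_width: 0.65
```

Call:
{"fn": "play_rows", "kwargs": {"targets": [{"claw": 1, "linear": [0, 0, 0], "rotation": [0, 0, 0]}, {"claw": 1, "linear": [0, 0, 0], "rotation": [0, 0, 0]}, {"claw": 1, "linear": [0, 0, 0], "rotation": [0, 0, 0]}, {"claw": 1, "linear": [0, 0, 0], "rotation": [0, 0, 0]}, {"claw": 1, "linear": [0, 0, 0], "rotation": [0, 0, 0]}, {"claw": 1, "linear": [0, 0, 0], "rotation": [0, 0, 0]}], "newtons": 40}}

```text
time: 6.12
position: [0.4901, 0.0927, 0.0149]
tool_rot: [1.324, 0.965, -0.904]
ft_force: [0.7, 0.0, -0.1]
grip_width: 0.281
```

```bash
cat > place.py <<'E'
import sys
from ik import *
# pockets at block yaw; tool ends pointing along block +y, tool y up
by=np.array([.206,.979,0]); by/=np.linalg.norm(by)
PK=dict(A=(.669,.0106),B=(.658,-.0436),C=(.647,-.0988))
E
python3 - <<'E'
from place import *
s=show()
M=axes(by,[0,0,1]); p=np.r_[PK['A'],.30]+.006*by
q=s['joint_positions']; Q=R.from_rotvec(s['tool_rot']); T=R.from_matrix(M); rv=(Q.inv()*T).as_rotvec(); print(np.degrees(rv))
# path check
P0=np.array(s['position'])
P1=np.array([.50,-.02,.26])
for a in np.linspace(0,1,6):
    m=Q*R.from_rotvec(rv*a); pos=P0+(P1-P0)*min(1,a*1.5) if a<.67 else P1+(p-P1)*(a-.667)*3
    q,e,b=ik(pos,m.as_matrix(),q,.02); print(round(a,2),pos,q,e,b)
plan([(P0+[0,0,.06],Q.as_matrix()),(P1,(Q*R.from_rotvec(rv*.7)).as_matrix()),(p,M)],ang=6.5)
E
```

```text
t 6.12 p [0.4901 0.0927 0.0149] q [-0.4482 -0.0008  0.1361  2.3425  0.2204  0.4616 -2.0128] F [ 0.7021  0.0445 -0.0725] w 0.281
x [ 0.3528  0.0116 -0.9356] y [0.9344 0.0487 0.3529]
[-44.9367  65.5519  58.8316]
0.0 [0.4901 0.0927 0.0149] [-0.4483 -0.002   0.136   2.346   0.2232  0.4598 -2.0156] 9.499003939998316e-08 2.06829469317335e-06
0.2 [0.4931 0.0589 0.0884] [-0.5556 -0.2729  0.5453  2.44   -0.3132  0.4248 -1.0521] 0.0001914485625382958 0.0018759839191765755
0.4 [0.4961 0.0251 0.1619] [-0.3932 -0.29    0.7629  2.3845 -0.8659  0.756  -0.1191] 1.4762174698922897e-05 0.0003149997055039287
0.6 [ 0.499  -0.0087  0.2355] [-0.2403 -0.0022  0.9275  2.2213 -1.1563  1.3419  0.3931] 2.35251347124347e-05 0.0002875992744807255
0.8 [ 0.5679 -0.0054  0.276 ] [ 0.0003  0.4075  0.7299  1.9601 -1.4318  1.7911  0.6478] 1.18722572531447e-05 0.00015051891631439934
1.0 [0.6701 0.0164 0.3   ] [ 0.2368  0.6864  0.3492  1.5759 -1.55    1.941   0.7004] 9.863955435101488e-06 0.00010285540522237312
-> [0.4901 0.0927 0.0749] rows 3 tool d(mm) [-56.1374  21.1767   0.3793] rv(deg) [-0. -0.  0.]
   rot/row [-0. -0.  0.] lin [-0.75, 0.28, 0.01]
-> [ 0.5  -0.02  0.26] rows 11 tool d(mm) [-171.0567   69.0699  114.223 ] rv(deg) [-31.4557  45.8863  41.1821]
   rot/row [-0.0318  0.0463  0.0416] lin [[-0.62, 0.25, 0.42], [-0.63, 0.27, 0.38], [-0.64, 0.3, 0.35], [-0.65, 0.32, 0.32], [-0.65, 0.35, 0.29], [-0.64, 0.38, 0.26], [-0.64, 0.41, 0.23], [-0.62, 0.44, 0.21], [-0.61, 0.47, 0.19], [-0.59, 0.5, 0.17], [-0.57, 0.53, 0.15]]
-> [0.6702 0.0165 0.3   ] rows 9 tool d(mm) [ 96.5843  99.1019 112.9626] rv(deg) [-13.481   19.6656  17.6495]
   rot/row [-0.0166  0.0243  0.0218] lin [[0.43, 0.44, 0.5], [0.42, 0.41, 0.53], [0.42, 0.38, 0.56], [0.41, 0.35, 0.58], [0.4, 0.33, 0.61], [0.38, 0.3, 0.63], [0.37, 0.27, 0.65], [0.35, 0.24, 0.67], [0.33, 0.21, 0.69]]
```

Call:
{"fn": "play_rows", "kwargs": {"targets": [{"claw": 0.35, "linear": [0, 0, 0], "rotation": [0, 0, 0]}, {"claw": 0.35, "linear": [0, 0, 0], "rotation": [0, 0, 0]}, {"claw": 0.35, "linear": [0.25, -0.05, 0], "rotation": [0, 0, 0]}, {"claw": 0.35, "linear": [0.25, -0.05, 0], "rotation": [0, 0, 0]}]}}

```text
time: 6.45
position: [0.494, 0.0935, 0.0043]
tool_rot: [1.327, 0.963, -0.899]
ft_force: [0.7, 0.7, 0.5]
grip_width: 0.5
```

```bash
python3 -c "
from h import *
s=show()"
```

```text
t 6.45 p [0.494  0.0935 0.0043] q [-0.4472  0.0279  0.1379  2.3448  0.2252  0.4254 -2.0191] F [0.7364 0.7253 0.5304] w 0.5
x [ 0.3573  0.0137 -0.9339] y [0.9326 0.0484 0.3576]
```

Call:
{"fn": "play_rows", "kwargs": {"targets": [{"claw": 1, "linear": [0, 0, 0], "rotation": [0, 0, 0]}, {"claw": 1, "linear": [0, 0, 0], "rotation": [0, 0, 0]}, {"claw": 1, "linear": [0, 0, 0], "rotation": [0, 0, 0]}], "newtons": 40}}

```text
time: 6.7
position: [0.4952, 0.0942, 0.0037]
tool_rot: [1.328, 0.963, -0.898]
ft_force: [-0.3, 1.8, 3.3]
grip_width: 0.432
```

Call:
{"fn": "play_rows", "kwargs": {"targets": [{"claw": 1, "linear": [0, 0, 0], "rotation": [0, 0, 0]}, {"claw": 1, "linear": [0, 0, 0], "rotation": [0, 0, 0]}]}}

```text
time: 6.87
position: [0.496, 0.095, 0.0037]
tool_rot: [1.328, 0.962, -0.896]
ft_force: [0.4, 0.5, 3.1]
grip_width: 0.293
```

Run:
```python
from place import *
s=show()
M=axes(by,[0,0,1]); p=np.r_[PK['A'],.29]+.006*by
Q=R.from_rotvec(s['tool_rot']); T=R.from_matrix(M); rv=(Q.inv()*T).as_rotvec()
P0=np.array(s['position']);P1=np.array([.50,-.02,.27])
plan([(P0+[0,0,.06],Q.as_matrix()),(P1,(Q*R.from_rotvec(rv*.7)).as_matrix())],ang=6.2)
```

```text
t 6.87 p [0.496  0.095  0.0037] q [-0.4478  0.0326  0.1375  2.3424  0.2251  0.4203 -2.0196] F [0.3515 0.4691 3.08  ] w 0.293
x [ 0.3596  0.0154 -0.933 ] y [0.9317 0.0491 0.3599]
-> [0.496  0.095  0.0637] rows 3 tool d(mm) [-55.978   21.5968   0.2009] rv(deg) [0. 0. 0.]
   rot/row [0. 0. 0.] lin [-0.75, 0.29, 0.0]
-> [ 0.5  -0.02  0.27] rows 12 tool d(mm) [-192.7791   72.3428  115.73  ] rv(deg) [-31.3045  45.8445  40.8758]
   rot/row [-0.029   0.0424  0.0378] lin [[-0.64, 0.24, 0.39], [-0.65, 0.26, 0.35], [-0.66, 0.29, 0.32], [-0.66, 0.31, 0.29], [-0.66, 0.34, 0.26], [-0.66, 0.37, 0.24], [-0.65, 0.39, 0.21], [-0.64, 0.42, 0.18], [-0.62, 0.45, 0.16], [-0.6, 0.48, 0.14], [-0.58, 0.51, 0.13], [-0.56, 0.54, 0.11]]
```

Call:
{"fn": "play_rows", "kwargs": {"targets": [{"claw": 1, "linear": [0, 0, 0], "rotation": [0, 0, 0]}, {"claw": 1, "linear": [0, 0, 0], "rotation": [0, 0, 0]}, {"claw": 1, "linear": [-0.75, 0.29, 0], "rotation": [0, 0, 0]}, {"claw": 1, "linear": [-0.75, 0.29, 0], "rotation": [0, 0, 0]}, {"claw": 1, "linear": [-0.75, 0.29, 0], "rotation": [0, 0, 0]}, {"claw": 1, "linear": [-0.64, 0.24, 0.39], "rotation": [-0.029, 0.042, 0.038]}, {"claw": 1, "linear": [-0.65, 0.26, 0.35], "rotation": [-0.029, 0.042, 0.038]}, {"claw": 1, "linear": [-0.66, 0.29, 0.32], "rotation": [-0.029, 0.042, 0.038]}, {"claw": 1, "linear": [-0.66, 0.31, 0.29], "rotation": [-0.029, 0.042, 0.038]}, {"claw": 1, "linear": [-0.66, 0.34, 0.26], "rotation": [-0.029, 0.042, 0.038]}]}}

```text
time: 7.7
position: [0.4891, 0.063, 0.1166]
tool_rot: [1.371, 1.057, -0.523]
ft_force: [0.1, 0.8, -1.3]
grip_width: 0.25
```

Call:
{"fn": "play_rows", "kwargs": {"targets": [{"claw": 1, "linear": [-0.66, 0.37, 0.24], "rotation": [-0.029, 0.042, 0.038]}, {"claw": 1, "linear": [-0.65, 0.39, 0.21], "rotation": [-0.029, 0.042, 0.038]}, {"claw": 1, "linear": [-0.64, 0.42, 0.18], "rotation": [-0.029, 0.042, 0.038]}, {"claw": 1, "linear": [-0.62, 0.45, 0.16], "rotation": [-0.029, 0.042, 0.038]}, {"claw": 1, "linear": [-0.6, 0.48, 0.14], "rotation": [-0.029, 0.042, 0.038]}, {"claw": 1, "linear": [-0.58, 0.51, 0.13], "rotation": [-0.029, 0.042, 0.038]}, {"claw": 1, "linear": [-0.56, 0.54, 0.11], "rotation": [-0.029, 0.042, 0.038]}]}}

```text
time: 8.28
position: [0.4924, 0.0221, 0.2124]
tool_rot: [1.406, 1.135, 0.124]
ft_force: [-0.5, 0.5, -2.1]
grip_width: 0.246
```

Run:
```python
from place import *
s=show()
M=axes(by,[0,0,1]); p=np.r_[PK['A'],.29]+.006*by
plan([(p,M)],ang=6.2)
im=get_image("scene"); cv2.imwrite("pics/s1.png",cv2.resize(im[120:300,120:400],(800,514),interpolation=cv2.INTER_CUBIC))
```

```text
t 8.28 p [0.4924 0.0221 0.2124] q [-0.2437 -0.1512  0.7795  2.3026 -1.0415  1.1064  0.1859] F [-0.4855  0.4975 -2.0538] w 0.246
x [ 0.5078  0.669  -0.5428] y [0.5359 0.248  0.807 ]
-> [0.6702 0.0165 0.29  ] rows 9 tool d(mm) [ 44.4087 156.5466 105.891 ] rv(deg) [-22.656   29.0735  28.7476]
   rot/row [-0.028   0.0359  0.0355] lin [[0.2, 0.7, 0.47], [0.21, 0.66, 0.51], [0.21, 0.63, 0.55], [0.22, 0.59, 0.59], [0.21, 0.55, 0.63], [0.21, 0.51, 0.66], [0.2, 0.47, 0.7], [0.18, 0.43, 0.73], [0.16, 0.39, 0.75]]
```

View pics/s1.png

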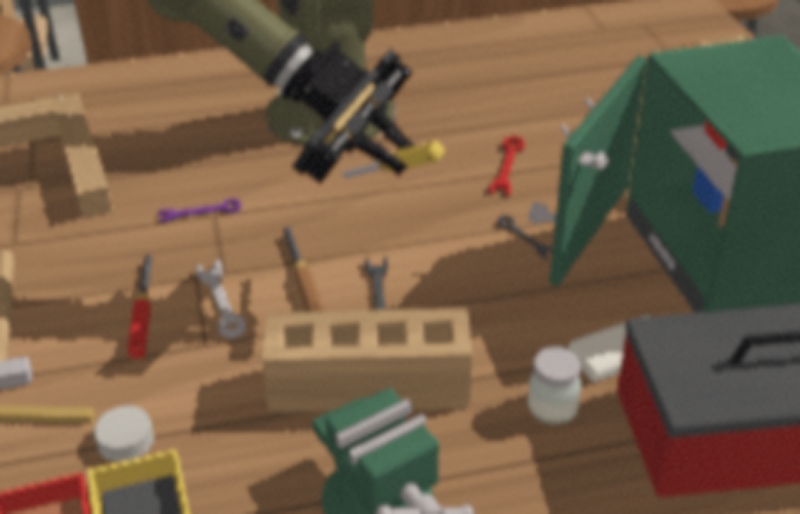

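```bash
cat >> place.py <<'E'
def PM(t): 
    t=np.radians(t); return axes(by*np.cos(t)-np.array([0,0,np.sin(t)]),[0,0,1])
def ptcp(k,z,t,back=.008): return np.r_[PK[k],z]+back*PM(t)[:,0]
E
python3 - <<'E'
from place import *
s=get_state(); M=PM(21.1); p=ptcp('A',.265,21.1); print(ik(p,M,s['joint_positions'])); print(ik(ptcp('A',.145,21.1),M,s['joint_positions']))
plan([(p,M)],ang=6.2)
E
```

```text
(array([ 0.0968,  0.5753,  0.4834,  1.5633, -1.3203,  1.7533,  0.6322]), np.float64(4.325082267756092e-06), np.float64(5.259807716481891e-05))
(array([ 0.1476,  0.7238,  0.4136,  1.6031, -1.3318,  1.6799,  0.8084]), np.float64(4.201740190858116e-06), np.float64(5.3399958886892714e-05))
-> [0.6705 0.0179 0.2621] rows 9 tool d(mm) [ 64.5068 133.3888 106.3557] rv(deg) [-27.243   24.5121   8.2372]
   rot/row [-0.0336  0.0303  0.0102] lin [[0.29, 0.59, 0.47], [0.27, 0.56, 0.52], [0.26, 0.53, 0.56], [0.24, 0.5, 0.6], [0.21, 0.46, 0.63], [0.19, 0.42, 0.67], [0.16, 0.38, 0.7], [0.14, 0.34, 0.72], [0.11, 0.3, 0.74]]
```

Call:
{"fn": "play_rows", "kwargs": {"targets": [{"claw": 1, "linear": [0.29, 0.6, 0.47], "rotation": [-0.034, 0.03, 0.01]}, {"claw": 1, "linear": [0.27, 0.56, 0.52], "rotation": [-0.034, 0.03, 0.01]}, {"claw": 1, "linear": [0.26, 0.53, 0.56], "rotation": [-0.034, 0.03, 0.01]}, {"claw": 1, "linear": [0.24, 0.5, 0.6], "rotation": [-0.034, 0.03, 0.01]}, {"claw": 1, "linear": [0.21, 0.46, 0.63], "rotation": [-0.034, 0.03, 0.01]}, {"claw": 1, "linear": [0.19, 0.42, 0.67], "rotation": [-0.034, 0.03, 0.01]}, {"claw": 1, "linear": [0.16, 0.38, 0.7], "rotation": [-0.034, 0.03, 0.01]}, {"claw": 1, "linear": [0.14, 0.34, 0.72], "rotation": [-0.034, 0.03, 0.01]}, {"claw": 1, "linear": [0.11, 0.3, 0.74], "rotation": [-0.034, 0.03, 0.01]}, {"claw": 1, "linear": [0, 0, 0], "rotation": [0, 0, 0]}]}}

```text
time: 9.17
position: [0.6732, 0.0164, 0.2515]
tool_rot: [1.045, 1.249, 0.789]
ft_force: [-0.6, 1.1, -0.9]
grip_width: 0.251
```

Run:
```python
from place import *
s=show(); M=PM(21.1); plan([(ptcp('A',.265,21.1),M),(ptcp('A',.145,21.1),M)],ang=6.2)
```

```text
t 9.17 p [0.6732 0.0164 0.2515] q [-0.0438  0.6501  0.6832  1.5727 -1.408   1.845   0.6831] F [-0.5573  1.0622 -0.9316] w 0.251
x [ 0.1759  0.9164 -0.3595] y [0.0697 0.3527 0.9332]
-> [0.6705 0.0179 0.2621] rows 1 tool d(mm) [-2.8958 10.2812 -2.9499] rv(deg) [ 0.2558 -0.9478 -0.031 ]
   rot/row [ 0.0028 -0.0105 -0.0003] lin [-0.12, 0.41, -0.12]
-> [0.6705 0.0179 0.1421] rows 6 tool d(mm) [  43.1996 -111.9544   -0.    ] rv(deg) [0. 0. 0.]
   rot/row [0. 0. 0.] lin [0.29, -0.75, -0.0]
```

Call:
{"fn": "play_rows", "kwargs": {"targets": [{"claw": 1, "linear": [0.2, -0.5, -0.1], "rotation": [0, -0.01, 0]}, {"claw": 1, "linear": [0.26, -0.7, -0.02], "rotation": [0, 0, 0]}, {"claw": 1, "linear": [0.28, -0.75, 0], "rotation": [0, 0, 0]}, {"claw": 1, "linear": [0.28, -0.75, 0], "rotation": [0, 0, 0]}, {"claw": 1, "linear": [0.28, -0.75, 0], "rotation": [0, 0, 0]}, {"claw": 1, "linear": [0.2, -0.4, 0], "rotation": [0, 0, 0]}, {"claw": 1, "linear": [0, 0, 0], "rotation": [0, 0, 0]}]}}

```text
time: 9.75
position: [0.6701, 0.0193, 0.1407]
tool_rot: [1.056, 1.242, 0.775]
ft_force: [1.0, -1.7, 2.6]
grip_width: 0.256
```

Run:
```python
from place import *
s=show(); M=PM(21.1); plan([(ptcp('A',.146,21.1),M)],ang=6.2)
im=get_image("scene"); cv2.imwrite("pics/s2.png",cv2.resize(im[150:290,180:400],(792,504),interpolation=cv2.INTER_CUBIC))
```

```text
t 9.75 p [0.6701 0.0193 0.1407] q [-0.0208  0.7823  0.6403  1.6336 -1.4457  1.787   0.8461] F [ 1.0173 -1.743   2.632 ] w 0.256
x [ 0.1892  0.9138 -0.3595] y [0.0785 0.3508 0.9331]
-> [0.6705 0.0179 0.1431] rows 1 tool d(mm) [-2.0068  1.811   0.7243] rv(deg) [-0.2597 -0.17   -0.0322]
   rot/row [-0.0029 -0.0019 -0.0004] lin [-0.08, 0.07, 0.03]
```

View pics/s2.png

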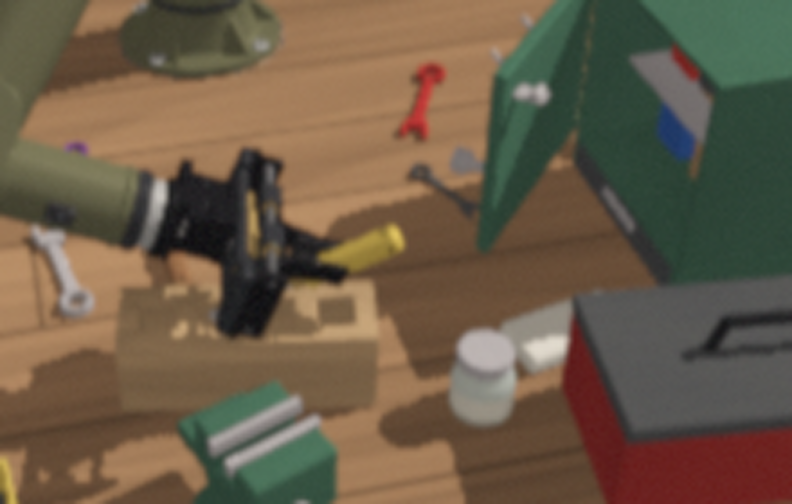

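Run:
```python
from place import *
im=get_image("wrist"); im2=get_image("top"); a=cv2.resize(im,(400,300),interpolation=cv2.INTER_AREA); b=cv2.resize(im2[110:230,200:360],(400,300),interpolation=cv2.INTER_CUBIC)
cv2.imwrite("pics/c3.png",np.hstack([a,b]))
print(w2pix(cam("scene"),[[.669,.0106,.12],[.669,.0106,.21],[.669,.0106,.01]]))
```

```text
[[272.2043 228.0067]
 [272.4985 207.2197]
 [271.8775 251.1035]]
```

View pics/c3.png

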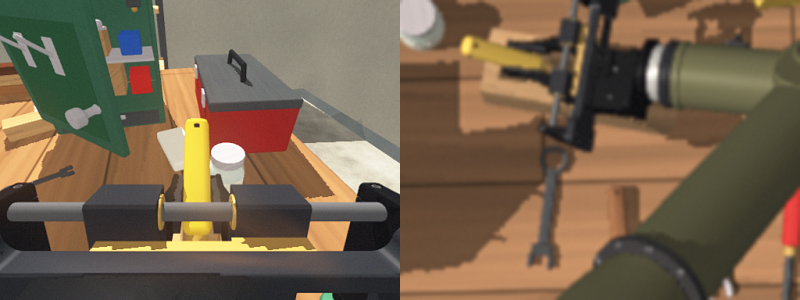

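The file isn't vertical: in the wrist view the butt is at (198,122), so the handle leans forward along the tool. I'll work out its angle now and back in s1.

```bash
cat > ang.py <<'E'
from h import *
def angle(px):  # wrist px (raw) of butt -> file in plane tool z=0
    c=calibration("wrist"); H=np.array(c['hand_eye']); d=H[:3,:3]@np.array([(px[0]-c['cx'])/c['fx'],(px[1]-c['cy'])/c['fy'],1]); o=H[:3,3]
    # point at distance ~.065 from grip centre (-.008,0,0) in tool x-y plane, closest to ray
    ts=np.linspace(.05,.4,2000); P=o+ts[:,None]*d; e=np.abs(np.linalg.norm(P-[-.008,0,0],axis=1)-.066)+np.abs(P[:,2])
    i=np.argsort(e)[:1]; return P[i]
E
python3 - <<'E'
from ang import *
L=[json.loads(l) for l in open("log.txt")]
l=L[-4]; 
for l in L[-5:]:
    M=R.from_rotvec(l[2]).as_matrix(); g=np.array(l[1])-.008*M[:,0]
    if abs(l[1][2]-.2124)<1e-3:
        for th in range(-20,120,20):
            t=np.radians(th); d=np.sin(t)*M[:,0]+np.cos(t)*M[:,1]
            print(th,"butt",w2pix(cam("scene"),g+.065*d),"tip",w2pix(cam("scene"),g-.135*d), "want butt 273,172.5 tip 240.8,181.3")
s=get_state(); M=R.from_rotvec(s['tool_rot']).as_matrix()
p=angle((253,152))[0]; print("butt in tool",p,"world",M@p+s['position'])
for u in ((253,152),(253,170)):
  H=np.array(calibration("wrist")['hand_eye']); c=calibration("wrist"); d=H[:3,:3]@np.array([(u[0]-c['cx'])/c['fx'],(u[1]-c['cy'])/c['fy'],1]); print(H[:3,3]+d*.15,H[:3,3]+d*.2,H[:3,3]+d*.25)
E
```

```text
-20 butt [[262.6028 163.6862]] tip [[258.6053 196.1664]] want butt 273,172.5 tip 240.8,181.3
0 butt [[267.991  167.2707]] tip [[248.7475 189.494 ]] want butt 273,172.5 tip 240.8,181.3
20 butt [[272.5179 171.8335]] tip [[240.2498 181.1949]] want butt 273,172.5 tip 240.8,181.3
40 butt [[275.5838 176.7518]] tip [[233.9413 172.0236]] want butt 273,172.5 tip 240.8,181.3
60 butt [[276.8199 181.3714]] tip [[230.5502 162.8531]] want butt 273,172.5 tip 240.8,181.3
80 butt [[276.1306 185.1146]] tip [[230.6404 154.6664]] want butt 273,172.5 tip 240.8,181.3
100 butt [[273.6764 187.5585]] tip [[234.4962 148.5049]] want butt 273,172.5 tip 240.8,181.3
butt in tool [-0.0313  0.0617  0.0015] world [0.6706 0.0114 0.2119]
[-0.0116  0.059   0.0016] [0.0385 0.052  0.0018] [0.0886 0.045  0.002 ]
[-0.0146  0.0492  0.0016] [0.0346 0.039  0.0018] [0.0837 0.0288 0.0021]
```

Run:
```python
from place import *
s=get_state(); q=s['joint_positions']; P0=np.array(s['position'])
M=PM(-10); fd=np.sin(np.radians(21))*M[:,0]+np.cos(np.radians(21))*M[:,1]; print("file dir",fd)
def tcp(tip): return np.array(tip)+.135*fd+.008*M[:,0]
A=np.r_[PK['A'],0]
hi=tcp(A-.002*by+[0,0,.125]); lo=tcp(A-.002*by+[0,0,.045]); print(hi,lo)
print(ik(hi,M,q)); print(ik(lo,M,q))
plan([(P0+[0,0,.15],PM(21)),(hi,M),(lo,M)],ang=6.2)
```

```text
file dir [0.0393 0.1867 0.9816]
[0.6755 0.0416 0.2589] [0.6755 0.0416 0.1789]
(array([ 0.3989,  0.801 ,  0.0691,  1.5934, -1.55  ,  1.8962,  0.8127]), np.float64(1.5815165993515688e-06), np.float64(3.2422072828197997e-05))
(array([ 0.368 ,  0.9378,  0.1099,  1.5611, -1.55  ,  1.9151,  0.921 ]), np.float64(1.338352300896665e-06), np.float64(2.6859297734003597e-05))
-> [0.6703 0.0186 0.293 ] rows 7 tool d(mm) [-53.9694 139.9541  -0.4076] rv(deg) [-0.1053 -0.1599  0.0879]
   rot/row [-0.0002 -0.0003  0.0001] lin [-0.31, 0.8, -0.0]
-> [0.6755 0.0416 0.2589] rows 5 tool d(mm) [ 34.1796 -23.4326   0.3587] rv(deg) [-0.  0. 31.]
   rot/row [-0.      0.      0.0689] lin [[0.27, -0.19, 0.0], [0.25, -0.22, 0.0], [0.23, -0.24, 0.0], [0.2, -0.26, 0.0], [0.17, -0.28, 0.0]]
-> [0.6755 0.0416 0.1789] rows 4 tool d(mm) [-13.8919 -78.7846  -0.    ] rv(deg) [0. 0. 0.]
   rot/row [0. 0. 0.] lin [-0.14, -0.79, -0.0]
```

Call:
{"fn": "play_rows", "kwargs": {"targets": [{"claw": 1, "linear": [0.28, 0.7, 0], "rotation": [0, 0, 0]}, {"claw": 1, "linear": [0.28, 0.7, 0], "rotation": [0, 0, 0]}, {"claw": 1, "linear": [0.28, 0.7, 0], "rotation": [0, 0, 0]}, {"claw": 1, "linear": [0.28, 0.7, 0], "rotation": [0, 0, 0]}, {"claw": 1, "linear": [-0.2, 0.8, 0], "rotation": [0, 0, 0]}, {"claw": 1, "linear": [-0.3, 0.8, 0], "rotation": [0, 0, 0.03]}, {"claw": 1, "linear": [-0.3, 0.5, 0], "rotation": [0, 0, 0.06]}, {"claw": 1, "linear": [-0.3, 0, 0], "rotation": [0, 0, 0.07]}]}}

```text
time: 10.57
position: [0.6792, 0.0662, 0.27]
tool_rot: [1.213, 1.119, 0.975]
ft_force: [1.5, 0.2, -3.3]
grip_width: 0.251
```

Run:
```python
from place import *
s=show(); 
im=get_image("wrist"); a=cv2.resize(im,(400,300),interpolation=cv2.INTER_AREA); b=cv2.resize(get_image("scene")[130:280,180:380],(400,300),interpolation=cv2.INTER_CUBIC); cv2.imwrite("pics/c4.png",np.hstack([a,b]))
M=PM(-10); fd=np.sin(np.radians(21))*M[:,0]+np.cos(np.radians(21))*M[:,1]
A=np.r_[PK['A'],0]; hi=A-.002*by+[0,0,.125]+.135*fd+.008*M[:,0]
plan([(hi,M)],ang=6.2)
```

```text
t 10.57 p [0.6792 0.0662 0.27  ] q [ 0.0566  0.6628  0.4721  1.6376 -1.5452  1.8565  0.7332] F [ 1.5432  0.2129 -3.2527] w 0.251
x [ 0.1971  0.9733 -0.1179] y [0.0164 0.117  0.993 ]
-> [0.6755 0.0416 0.2589] rows 3 tool d(mm) [-20.05    -5.7556   1.819 ] rv(deg) [-0.3943 -0.0274 16.8654]
   rot/row [-0.0015 -0.0001  0.0625] lin [[-0.27, -0.08, 0.02], [-0.27, -0.05, 0.02], [-0.28, -0.02, 0.02]]
```

View pics/c4.png

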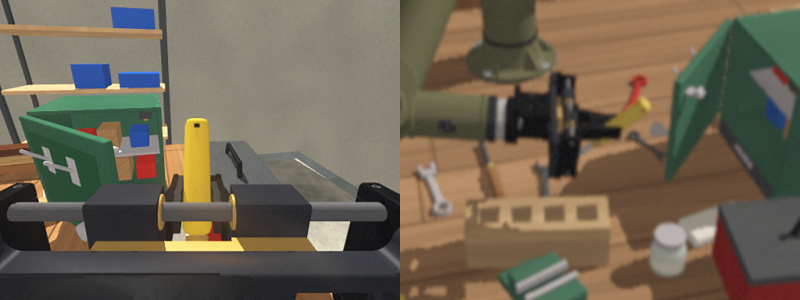

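Run:
```python
from place import *
s=get_state(); M=R.from_rotvec(s['tool_rot']).as_matrix(); g=np.array(s['position'])-.008*M[:,0]
for th in (0,20,40,60):
    t=np.radians(th); d=np.sin(t)*M[:,0]+np.cos(t)*M[:,1]; print(th,w2pix(cam("scene"),g+.065*d),w2pix(cam("wrist"),g+.065*d),w2pix(cam("scene"),g),w2pix(cam("scene"),s['position']))
```

```text
0 [[289.9548 176.3799]] [[250.1912 140.5058]] [[286.6791 193.3545]] [[289.1812 193.5355]]
20 [[296.9156 177.9821]] [[250.4036 143.2438]] [[286.6791 193.3545]] [[289.1812 193.5355]]
40 [[302.5361 181.4633]] [[250.5625 155.8438]] [[286.6791 193.3545]] [[289.1812 193.5355]]
60 [[306.1223 186.3366]] [[250.6711 174.4023]] [[286.6791 193.3545]] [[289.1812 193.5355]]
```

```bash
cat > pl2.py <<'E'
from place import *
s=show(); M=PM(-10); A=np.r_[PK['A'],0]
def tcp(off,tz,th,M=M):  # th: in-hand angle (deg)
    t=np.radians(th); fd=np.sin(t)*M[:,0]+np.cos(t)*M[:,1]; return A+off*by+[0,0,tz]+.135*fd+.008*M[:,0]
E
python3 - <<'E'
from pl2 import *
h=tcp(-.008,.12,42);l=tcp(-.008,.066,42); print(ik(l,M,s['joint_positions']))
plan([(h,M),(l,M)],ang=6.2)
for th in (42,30,20,10): print(th,tcp(-.008,.066,th))
E
```

```text
t 10.67 p [0.678  0.0621 0.2622] q [ 0.067   0.6692  0.4664  1.6434 -1.5409  1.8527  0.7328] F [-0.742  -0.3146 -1.5978] w 0.248
x [ 0.203   0.9719 -0.1195] y [0.0312 0.1156 0.9928]
(array([ 0.3646,  0.9168,  0.0375,  1.5885, -1.55  ,  1.8405,  0.9259]), np.float64(1.1730537674697017e-06), np.float64(2.6111746586206297e-05))
-> [0.6837 0.0805 0.2359] rows 3 tool d(mm) [ 22.1979 -23.8678   2.003 ] rv(deg) [-0.3943 -0.0274 16.8654]
   rot/row [-0.0015 -0.0001  0.0625] lin [[0.3, -0.32, 0.03], [0.26, -0.35, 0.03], [0.23, -0.37, 0.03]]
-> [0.6837 0.0805 0.1819] rows 3 tool d(mm) [ -9.377  -53.1796  -0.    ] rv(deg) [0. 0. 0.]
   rot/row [0. 0. 0.] lin [-0.13, -0.71, -0.0]
42 [0.6837 0.0805 0.1819]
30 [0.6785 0.0557 0.1942]
20 [0.6738 0.0334 0.2003]
10 [0.669  0.0105 0.2024]
```

Call:
{"fn": "play_rows", "kwargs": {"targets": [{"claw": 1, "linear": [0.3, -0.32, 0.03], "rotation": [0, 0, 0.063]}, {"claw": 1, "linear": [0.26, -0.35, 0.03], "rotation": [0, 0, 0.063]}, {"claw": 1, "linear": [0.23, -0.37, 0.03], "rotation": [0, 0, 0.063]}, {"claw": 1, "linear": [0, 0, 0], "rotation": [0, 0, 0]}]}}

```text
time: 11.0
position: [0.6849, 0.0796, 0.2311]
tool_rot: [1.408, 0.967, 1.17]
ft_force: [-1.7, 0.6, -3.8]
grip_width: 0.252
```

Run:
```python
from pl2 import *
plan([(tcp(-.008,.066,42),M)],ang=6.2)
g=np.array(s['position']); m=R.from_rotvec(s['tool_rot']).as_matrix(); fd=np.sin(np.radians(42))*m[:,0]+np.cos(np.radians(42))*m[:,1]; t=g-.008*m[:,0]-.135*fd; print("tip",t,"off by",(t-A)@by,"perp",(t-A)@np.array([by[1],-by[0],0]))
```

```text
t 11.0 p [0.6849 0.0796 0.2311] q [ 0.3867  0.8203  0.      1.6304 -1.5359  1.8062  0.8633] F [-1.7188  0.6098 -3.7765] w 0.252
x [0.2046 0.966  0.1581] y [-0.0263 -0.1561  0.9874]
-> [0.6837 0.0805 0.1819] rows 3 tool d(mm) [ -7.2171 -48.7362  -1.063 ] rv(deg) [-0.3654  0.0785  0.9015]
   rot/row [-0.0014  0.0003  0.0033] lin [-0.1, -0.65, -0.01]
tip [0.6675 0.0003 0.1165] off by -0.010393990131403411 perp 0.0006131234753867777
```

Call:
{"fn": "play_rows", "kwargs": {"targets": [{"claw": 1, "linear": [-0.1, -0.65, 0], "rotation": [0, 0, 0]}, {"claw": 1, "linear": [-0.1, -0.65, 0], "rotation": [0, 0, 0]}, {"claw": 1, "linear": [-0.1, -0.6, 0], "rotation": [0, 0, 0]}, {"claw": 1, "linear": [0, 0, 0], "rotation": [0, 0, 0]}]}}

```text
time: 11.33
position: [0.6849, 0.0783, 0.1793]
tool_rot: [1.394, 0.982, 1.157]
ft_force: [0.3, 0.9, -0.7]
grip_width: 0.254
```

Run:
```python
from pl2 import *
```

```text
t 11.33 p [0.6849 0.0783 0.1793] q [ 0.3736  0.8972  0.0213  1.608  -1.5171  1.8024  0.9225] F [ 0.3029  0.8636 -0.6614] w 0.254
x [0.2024 0.9696 0.1374] y [-0.0212 -0.1359  0.9905]
```

Call:
{"fn": "play_rows", "kwargs": {"targets": [{"claw": 1, "linear": [-0.4, 0.28, 0], "rotation": [0, 0, 0]}, {"claw": 1, "linear": [-0.4, 0.28, 0], "rotation": [0, 0, 0]}, {"claw": 1, "linear": [-0.4, 0.2, 0], "rotation": [0, 0, 0]}, {"claw": 1, "linear": [-0.4, 0.2, 0], "rotation": [0, 0, 0]}, {"claw": 1, "linear": [-0.4, 0.12, 0], "rotation": [0, 0, 0]}, {"claw": 1, "linear": [-0.4, 0.1, 0], "rotation": [0, 0, 0]}], "newtons": 15}}

```text
time: 11.83
position: [0.6716, 0.0131, 0.2093]
tool_rot: [1.375, 0.99, 1.158]
ft_force: [0.2, 0.7, -1.8]
grip_width: 0.251
```

Run:
```python
from pl2 import *
im=get_image("wrist"); a=cv2.resize(im,(400,300),interpolation=cv2.INTER_AREA); b=cv2.resize(get_image("scene")[130:280,180:380],(400,300),interpolation=cv2.INTER_CUBIC); cv2.imwrite("pics/c5.png",np.hstack([a,b]))
hsv=cv2.cvtColor(im,cv2.COLOR_BGR2HSV); m=cv2.inRange(hsv,(20,150,90),(32,255,255)); m[:, :215]=0; m[:,290:]=0
ys,xs=np.nonzero(m); print(ys.min(), [ (y,xs[ys==y].min(),xs[ys==y].max()) for y in range(ys.min(),ys.min()+120,15) if (ys==y).any()])
M0=R.from_rotvec(s['tool_rot']).as_matrix(); g=np.array(s['position'])-.008*M0[:,0]
for th in (-10,0,10,20,30,40):
    t=np.radians(th); d=np.sin(t)*M0[:,0]+np.cos(t)*M0[:,1]; print(th,w2pix(cam("wrist",s),g+.065*d),w2pix(cam("scene"),g+.065*d))
```

```text
t 11.83 p [0.6716 0.0131 0.2093] q [ 0.4426  0.8693  0.0565  1.5632 -1.4648  1.8825  0.8685] F [ 0.166   0.6784 -1.7982] w 0.251
x [0.194  0.9729 0.126 ] y [-0.0273 -0.123   0.992 ]
138 [(138, np.int64(243), np.int64(260)), (153, np.int64(234), np.int64(269)), (168, np.int64(234), np.int64(269)), (183, np.int64(234), np.int64(269)), (198, np.int64(234), np.int64(269)), (213, np.int64(235), np.int64(269)), (228, np.int64(234), np.int64(269)), (243, np.int64(235), np.int64(269))]
-10 [[250.0768 144.4003]] [[265.038  192.7975]]
0 [[250.2004 140.4398]] [[268.5716 192.0732]]
10 [[250.313  140.2721]] [[272.1856 191.851 ]]
20 [[250.4128 143.1859]] [[275.7593 192.1384]]
30 [[250.4991 148.5389]] [[279.1737 192.9243]]
40 [[250.5723 155.7904]] [[282.3168 194.1799]]
```

```bash
cat > yel.py <<'E'
from h import *
def seg(name,lo,hi,box=None):
    im=get_image(name); h=cv2.cvtColor(im,cv2.COLOR_BGR2HSV); m=cv2.inRange(h,lo,hi)
    if box: k=np.zeros_like(m); x0,y0,x1,y1=box; k[y0:y1,x0:x1]=1; m=m*k
    n,l,s,c=cv2.connectedComponentsWithStats(m); 
    if n<2: return None
    i=1+np.argmax(s[1:,4]); pts=np.argwhere(l==i)[:,::-1].astype(float); mu=pts.mean(0); u,sv,vt=np.linalg.svd(pts-mu,full_matrices=False); t=(pts-mu)@vt[0]
    return dict(n=len(pts),c=mu,dir=vt[0],a=mu+vt[0]*t.min(),b=mu+vt[0]*t.max())
E
python3 - <<'E'
from yel import *
print(seg("scene",(20,150,60),(32,255,255),(250,150,320,235)))
print(seg("top",(20,150,60),(32,255,255),(220,100,300,200)))
E
```

```text
{'n': 80, 'c': array([270.825 , 201.3625]), 'dir': array([-0.0891,  0.996 ]), 'a': array([271.4722, 194.1318]), 'b': array([270.2132, 208.1981])}
{'n': 87, 'c': array([246.1839, 124.8161]), 'dir': array([0.2377, 0.9713]), 'a': array([244.6048, 118.3626]), 'b': array([247.5963, 130.5882])}
```

View pics/c5.png

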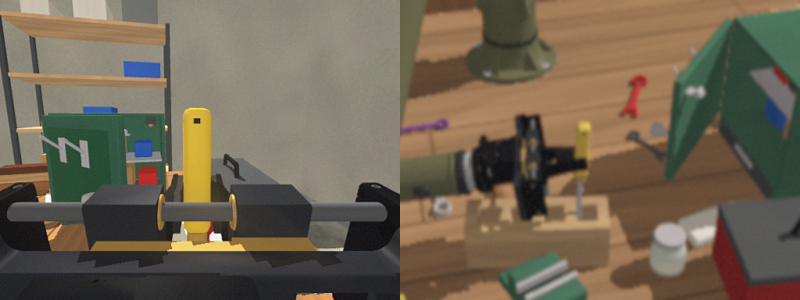

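Call:
{"fn": "play_rows", "kwargs": {"targets": [{"claw": 1, "linear": [-0.06, -0.5, 0], "rotation": [0, 0, 0]}, {"claw": 1, "linear": [-0.06, -0.5, 0], "rotation": [0, 0, 0]}, {"claw": 1, "linear": [-0.06, -0.4, 0], "rotation": [0, 0, 0]}, {"claw": 1, "linear": [0, 0, 0], "rotation": [0, 0, 0]}, {"claw": 0.3, "linear": [0, 0, 0], "rotation": [0, 0, 0]}, {"claw": 0.3, "linear": [0, 0, 0], "rotation": [0, 0, 0]}, {"claw": 0.3, "linear": [0, 0, 0], "rotation": [0, 0, 0]}, {"claw": 0.3, "linear": [0, 0, 0], "rotation": [0, 0, 0]}, {"claw": 0.3, "linear": [0, 0, 0], "rotation": [0, 0, 0]}]}}

```text
time: 12.78
position: [0.6714, 0.0174, 0.1671]
tool_rot: [1.383, 0.992, 1.162]
ft_force: [-0.8, 0.2, -0.6]
grip_width: 0.545
```

Run:
```python
from pl2 import *
from yel import seg
r=seg("scene",(20,150,60),(32,255,255),(250,150,320,235)); print(r['a'],r['b'])
print(w2pix(cam("scene"),[[*PK['A'],.21],[*PK['A'],.11]]))
plan([(np.array(s['position'])-M[:,0]*.10,R.from_rotvec(s['tool_rot']).as_matrix())])
```

```text
t 12.78 p [0.6714 0.0174 0.1671] q [ 0.4383  0.9404  0.0541  1.5481 -1.4566  1.8768  0.9191] F [-0.8196  0.1693 -0.5868] w 0.545
x [0.192  0.9726 0.1315] y [-0.0223 -0.1296  0.9913]
[288.82   210.4352] [277.671  232.3415]
[[272.4985 207.2197]
 [272.1732 230.2064]]
-> [ 0.6511 -0.0789  0.1497] rows 5 tool d(mm) [-99.9378  -4.4053  -1.274 ] rv(deg) [ 0.0174 -0.0028  0.0033]
   rot/row [ 0. -0.  0.] lin [-0.8, -0.04, -0.01]
```

Call:
{"fn": "play_rows", "kwargs": {"targets": [{"claw": 0.3, "linear": [-0.8, 0, 0], "rotation": [0, 0, 0]}, {"claw": 0.3, "linear": [-0.9, 0.1, 0], "rotation": [0, 0, 0]}, {"claw": 0.3, "linear": [-0.9, 0.5, 0], "rotation": [0, 0, 0]}, {"claw": 0.3, "linear": [-0.5, 0.9, 0], "rotation": [0, 0, 0]}, {"claw": 0.3, "linear": [0, 1, 0], "rotation": [0, 0, 0]}, {"claw": 0.3, "linear": [0, 1, 0], "rotation": [0, 0, 0]}]}}

```text
time: 13.33
position: [0.652, -0.074, 0.2414]
tool_rot: [1.391, 0.999, 1.16]
ft_force: [-0.5, 0.7, -0.3]
grip_width: 0.697
```

Run:
```python
from ik import *
s=show(); a=np.radians(3.5); D=axes([0,0,-1],[np.cos(a),np.sin(a),0])
print(ik(np.array([.475,-.117,.14]),D,s['joint_positions']))
plan([([.475,-.117,.15],D)],ang=6.6)
```

```text
t 13.33 p [ 0.652  -0.074   0.2414] q [ 0.5498  0.8711  0.0757  1.4766 -1.4155  1.9915  0.7809] F [-0.4669  0.6732 -0.2692] w 0.697
x [0.1907 0.9727 0.1326] y [-0.0134 -0.1325  0.9911]
(array([ 0.2639,  0.0408, -0.0791,  1.9474,  0.0034,  1.1535, -1.3262]), np.float64(5.797433040640665e-06), np.float64(0.00012791841826140037))
-> [ 0.475 -0.117  0.15 ] rows 18 tool d(mm) [ -87.7368  -82.4947 -164.4466] rv(deg) [ 54.8002 -63.6314 -81.2726]
   rot/row [ 0.0338 -0.0393 -0.0502] lin [[-0.19, -0.18, -0.37], [-0.2, -0.22, -0.34], [-0.2, -0.25, -0.32], [-0.2, -0.28, -0.29], [-0.19, -0.31, -0.26], [-0.18, -0.34, -0.23], [-0.17, -0.37, -0.2], [-0.15, -0.39, -0.17], [-0.13, -0.41, -0.14], [-0.1, -0.43, -0.11], [-0.08, -0.44, -0.09], [-0.05, -0.45, -0.06], [-0.01, -0.45, -0.03], [0.02, -0.45, -0.01], [0.06, -0.45, 0.01], [0.09, -0.44, 0.03], [0.13, -0.43, 0.05], [0.17, -0.42, 0.06]]
```

Call:
{"fn": "play_rows", "kwargs": {"targets": [{"claw": 0.35, "linear": [-0.19, -0.18, -0.37], "rotation": [0.034, -0.039, -0.05]}, {"claw": 0.35, "linear": [-0.2, -0.22, -0.34], "rotation": [0.034, -0.039, -0.05]}, {"claw": 0.35, "linear": [-0.2, -0.25, -0.32], "rotation": [0.034, -0.039, -0.05]}, {"claw": 0.35, "linear": [-0.2, -0.28, -0.29], "rotation": [0.034, -0.039, -0.05]}, {"claw": 0.35, "linear": [-0.19, -0.31, -0.26], "rotation": [0.034, -0.039, -0.05]}, {"claw": 0.35, "linear": [-0.18, -0.34, -0.23], "rotation": [0.034, -0.039, -0.05]}, {"claw": 0.35, "linear": [-0.17, -0.37, -0.2], "rotation": [0.034, -0.039, -0.05]}, {"claw": 0.35, "linear": [-0.15, -0.39, -0.17], "rotation": [0.034, -0.039, -0.05]}, {"claw": 0.35, "linear": [-0.13, -0.41, -0.14], "rotation": [0.034, -0.039, -0.05]}, {"claw": 0.35, "linear": [-0.1, -0.43, -0.11], "rotation": [0.034, -0.039, -0.05]}]}}

```text
time: 14.17
position: [0.5474, -0.1183, 0.1959]
tool_rot: [1.415, 1.229, -0.198]
ft_force: [0.6, 0.7, -0.4]
grip_width: 0.652
```

Call:
{"fn": "play_rows", "kwargs": {"targets": [{"claw": 0.35, "linear": [-0.08, -0.44, -0.09], "rotation": [0.034, -0.039, -0.05]}, {"claw": 0.35, "linear": [-0.05, -0.45, -0.06], "rotation": [0.034, -0.039, -0.05]}, {"claw": 0.35, "linear": [-0.01, -0.45, -0.03], "rotation": [0.034, -0.039, -0.05]}, {"claw": 0.35, "linear": [0.02, -0.45, -0.01], "rotation": [0.034, -0.039, -0.05]}, {"claw": 0.35, "linear": [0.06, -0.45, 0.01], "rotation": [0.034, -0.039, -0.05]}, {"claw": 0.35, "linear": [0.09, -0.44, 0.03], "rotation": [0.034, -0.039, -0.05]}, {"claw": 0.35, "linear": [0.13, -0.43, 0.05], "rotation": [0.034, -0.039, -0.05]}, {"claw": 0.35, "linear": [0.17, -0.42, 0.06], "rotation": [0.034, -0.039, -0.05]}, {"claw": 0.35, "linear": [0, 0, 0], "rotation": [0, 0, 0]}]}}

```text
time: 14.92
position: [0.4619, -0.1427, 0.171]
tool_rot: [1.182, 1.174, -1.273]
ft_force: [1.1, 1.4, -1.1]
grip_width: 0.648
```

Run:
```python
from h import *
s=show(); im=get_image("wrist"); cv2.imwrite("pics/w3.png",im)
t=get_image("top"); cv2.imwrite("pics/t3.png",t)
hs=cv2.resize(get_image("scene")[150:260,200:380],(512,313),interpolation=cv2.INTER_CUBIC)
cv2.imwrite("pics/c6.png",np.vstack([im[60:310],hs]))
```

```text
t 14.92 p [ 0.4619 -0.1427  0.171 ] q [ 0.0454  0.0059  0.1583  1.9198  0.0573  1.2305 -1.4174] F [ 1.0784  1.4109 -1.089 ] w 0.648
x [-0.0248 -0.0509 -0.9984] y [ 0.9992 -0.0314 -0.0232]
```

View pics/c6.png

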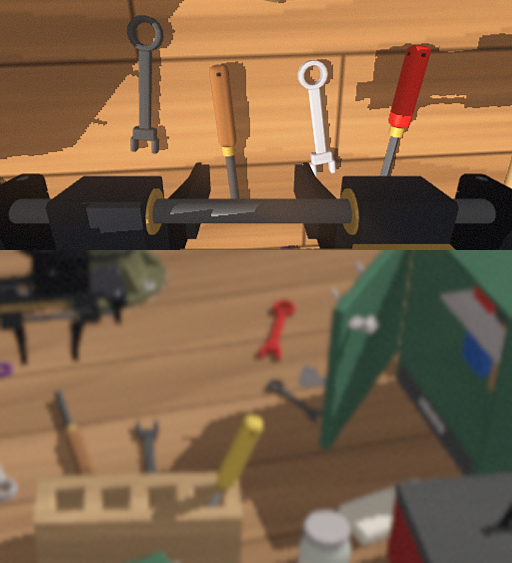

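The yellow file stands in pocket A, leaning against its wall. From the wrist view: brown butt (220,127) and ferrule (228,208); red butt (421,107) and ferrule (399,188).

```bash
cat > loc.py <<'E'
from ik import *
def lf(cm,b,f,z=.013):
    w=pix2w(cm,[b,f],z); d=w[0]-w[1]; l=np.linalg.norm(d);u=d/l; print("len",l,"yaw",np.degrees(np.arctan2(u[1],u[0])),"orig from butt",w[0]-u*.07,"from ferrule",w[1]+u*.03); return (w[0]+w[1])/2-u*.02,u
E
python3 - <<'E'
from loc import *
L=[json.loads(l) for l in open("log.txt")][-1]; cm=cam("wrist",dict(position=L[1],tool_rot=L[2]))
o,u=lf(cm,(220,127),(228,208)); lf(cm,(421,107),(399,188))
print("rings",pix2w(cm,[(145,93),(313,135)],.008))
s=show(); D=axes([0,0,-1],u); g=o+u*.02; g[2]=.011
tc=g+np.array([0,0,-.007]); print(tc,ik(tc,D,s['joint_positions']))
plan([(tc+[0,0,.08],D),(tc,D)])
E
```

```text
len 0.10095480107006681 yaw 1.9388015487688757 orig from butt [ 0.4548 -0.1182  0.013 ] from ferrule [ 0.4538 -0.1182  0.013 ]
len 0.09987272121093112 yaw -6.813331054723669 orig from butt [ 0.4702 -0.3443  0.013 ] from ferrule [ 0.4703 -0.3443  0.013 ]
rings [[ 0.5641 -0.0345  0.008 ]
 [ 0.5113 -0.2267  0.008 ]]
 t 15.07 p [ 0.4614 -0.146   0.1714] q [ 0.0484  0.0033  0.1646  1.9213  0.0541  1.2271 -1.4101] F [ 0.2088 -0.6736 -0.4032] w 0.652
x [-0.0202 -0.0482 -0.9986] y [ 0.9992 -0.0342 -0.0186]
[ 0.4743 -0.1175  0.004 ] (array([ 0.0682,  0.2119,  0.1296,  2.0705, -0.0359,  0.8612, -1.3187]), np.float64(1.293550077759705e-06), np.float64(1.209705564358359e-05))
-> [ 0.4743 -0.1175  0.084 ] rows 5 tool d(mm) [ 85.6313  13.5085 -33.1116] rv(deg) [-3.8733  2.7656  1.1606]
   rot/row [-0.0086  0.0061  0.0026] lin [[0.69, 0.11, -0.26], [0.69, 0.11, -0.26], [0.69, 0.11, -0.25], [0.69, 0.11, -0.24], [0.7, 0.11, -0.23]]
-> [ 0.4743 -0.1175  0.004 ] rows 4 tool d(mm) [80.  0. -0.] rv(deg) [0. 0. 0.]
   rot/row [0. 0. 0.] lin [0.8, 0.0, -0.0]
```

Call:
{"fn": "play_rows", "kwargs": {"targets": [{"claw": 0.45, "linear": [0.69, 0.11, -0.26], "rotation": [-0.0086, 0.006, 0.0026]}, {"claw": 0.45, "linear": [0.69, 0.11, -0.26], "rotation": [-0.0086, 0.006, 0.0026]}, {"claw": 0.45, "linear": [0.69, 0.11, -0.25], "rotation": [-0.0086, 0.006, 0.0026]}, {"claw": 0.45, "linear": [0.69, 0.11, -0.24], "rotation": [-0.0086, 0.006, 0.0026]}, {"claw": 0.45, "linear": [0.6, 0.11, -0.23], "rotation": [-0.0086, 0.006, 0.0026]}, {"claw": 0.45, "linear": [0, 0, 0], "rotation": [0, 0, 0]}]}}

```text
time: 15.57
position: [0.4749, -0.1266, 0.0873]
tool_rot: [1.206, 1.213, -1.177]
ft_force: [-1.6, 0.3, 0.1]
grip_width: 0.552
```

Run:
```python
from h import *
s=show(); a=np.radians(2.3); D=axes([0,0,-1],[np.cos(a),np.sin(a),0]); plan([([.4743,-.1175,.004],D)])
```

```text
t 15.57 p [ 0.4749 -0.1266  0.0873] q [ 0.0575  0.0881  0.1642  2.0147 -0.0297  1.0253 -1.3121] F [-1.5991  0.2772  0.0738] w 0.552
x [ 0.017   0.0075 -0.9998] y [0.9996 0.0224 0.0171]
-> [ 0.4743 -0.1175  0.004 ] rows 4 tool d(mm) [83.3299 -1.8298 -8.4885] rv(deg) [-1.0156 -0.3976 -0.9842]
   rot/row [-0.0028 -0.0011 -0.0027] lin [[0.83, -0.02, -0.08], [0.83, -0.01, -0.09], [0.83, -0.01, -0.09], [0.83, -0.01, -0.09]]
```

Call:
{"fn": "play_rows", "kwargs": {"targets": [{"claw": 0.45, "linear": [0.5, -0.02, -0.25], "rotation": [-0.003, 0, -0.003]}, {"claw": 0.45, "linear": [0.8, -0.02, -0.12], "rotation": [-0.003, 0, -0.003]}, {"claw": 0.45, "linear": [0.8, -0.01, -0.05], "rotation": [-0.003, 0, -0.003]}, {"claw": 0.45, "linear": [0.8, -0.01, 0], "rotation": [0, 0, 0]}, {"claw": 0.45, "linear": [0.3, 0, 0], "rotation": [0, 0, 0]}, {"claw": 0.45, "linear": [0, 0, 0], "rotation": [0, 0, 0]}]}}

```text
time: 16.07
position: [0.4755, -0.1211, 0.0078]
tool_rot: [1.201, 1.217, -1.177]
ft_force: [-0.5, -0.6, 0.9]
grip_width: 0.552
```

Run:
```python
from h import *
s=show()
```

```text
t 16.07 p [ 0.4755 -0.1211  0.0078] q [ 0.0583  0.2016  0.1556  2.0748 -0.0536  0.8573 -1.2987] F [-0.521  -0.5703  0.8613] w 0.552
x [ 0.0127  0.007  -0.9999] y [0.9996 0.0266 0.0129]
```

Good. I'll go down the last few mm and close firmly, giving the fingers time.

Call:
{"fn": "play_rows", "kwargs": {"targets": [{"claw": 0.45, "linear": [0.2, 0, -0.12], "rotation": [0, 0, 0]}, {"claw": 1, "linear": [0, 0, 0], "rotation": [0, 0, 0]}, {"claw": 1, "linear": [0, 0, 0], "rotation": [0, 0, 0]}, {"claw": 1, "linear": [0, 0, 0], "rotation": [0, 0, 0]}, {"claw": 1, "linear": [0, 0, 0], "rotation": [0, 0, 0]}, {"claw": 1, "linear": [0, 0, 0], "rotation": [0, 0, 0]}, {"claw": 1, "linear": [0, 0, 0], "rotation": [0, 0, 0]}, {"claw": 1, "linear": [0, 0, 0], "rotation": [0, 0, 0]}], "newtons": 50}}

```text
time: 16.73
position: [0.4791, -0.1192, 0.0075]
tool_rot: [1.205, 1.209, -1.172]
ft_force: [0.5, 0.5, -0.2]
grip_width: 0.25
```

Run:
```python
from place import *
s=show(); P0=np.array(s['position']); Q=R.from_rotvec(s['tool_rot'])
M=PM(8); p=ptcp('B',.30,8); rv=(Q.inv()*R.from_matrix(M)).as_rotvec()
mid=np.array([.50,-.16,.26])
print(ik(ptcp('B',.165,8),M,s['joint_positions']))
plan([(P0+[0,0,.08],Q.as_matrix()),(mid,(Q*R.from_rotvec(rv*.65)).as_matrix()),(p,M)],ang=6.4)
```

```text
t 16.73 p [ 0.4791 -0.1192  0.0075] q [ 0.0554  0.2019  0.1535  2.0754 -0.0548  0.8477 -1.3043] F [ 0.5199  0.5309 -0.1549] w 0.25
x [ 0.0214  0.0061 -0.9998] y [0.9995 0.025  0.0215]
(array([ 0.9526,  0.8907, -0.5566,  1.5112, -0.9061,  1.4879,  0.6682]), np.float64(2.5633494515203163e-06), np.float64(7.133248483999148e-05))
-> [ 0.4791 -0.1192  0.0875] rows 4 tool d(mm) [-79.9802   1.7205  -0.4478] rv(deg) [ 0. -0. -0.]
   rot/row [ 0. -0. -0.] lin [-0.8, 0.02, -0.0]
-> [ 0.5  -0.16  0.26] rows 11 tool d(mm) [-172.2793   23.537    40.3928] rv(deg) [-40.189   35.448   43.7857]
   rot/row [-0.0406  0.0358  0.0442] lin [[-0.63, 0.09, 0.15], [-0.63, 0.12, 0.12], [-0.62, 0.16, 0.09], [-0.62, 0.2, 0.07], [-0.6, 0.23, 0.05], [-0.59, 0.27, 0.03], [-0.57, 0.31, 0.02], [-0.55, 0.35, 0.01], [-0.52, 0.39, -0.0], [-0.49, 0.42, -0.0], [-0.46, 0.46, -0.0]]
-> [ 0.6596 -0.0358  0.2989] rows 10 tool d(mm) [131.5946 153.073   40.7386] rv(deg) [-21.6402  19.0874  23.5769]
   rot/row [-0.024   0.0212  0.0262] lin [[0.53, 0.61, 0.16], [0.54, 0.58, 0.2], [0.56, 0.55, 0.24], [0.57, 0.52, 0.28], [0.58, 0.48, 0.32], [0.59, 0.45, 0.36], [0.6, 0.41, 0.39], [0.6, 0.37, 0.43], [0.6, 0.33, 0.46], [0.6, 0.28, 0.49]]
```

Run:
```python
from place import *
s=get_state(); P0=np.array(s['position']); Q=R.from_rotvec(s['tool_rot'])
M=PM(0); p=ptcp('B',.285,0,.005); rv=(Q.inv()*R.from_matrix(M)).as_rotvec()
mid=np.array([.50,-.16,.26])
print(ik(ptcp('B',.165,0),M,s['joint_positions']))
plan([(mid,(Q*R.from_rotvec(rv*.65)).as_matrix()),(p,M)],dict(position=P0+[0,0,.075],tool_rot=s['tool_rot']),ang=6.6)
```

```text
(array([ 1.0023,  1.0001, -0.6263,  1.4925, -0.9192,  1.5185,  0.6942]), np.float64(2.482149907903996e-06), np.float64(7.079359200352224e-05))
-> [ 0.5  -0.16  0.26] rows 11 tool d(mm) [-177.278    23.6446   40.3648] rv(deg) [-38.1979  38.7532  48.0147]
   rot/row [-0.0386  0.0391  0.0485] lin [[-0.64, 0.09, 0.15], [-0.64, 0.13, 0.11], [-0.64, 0.17, 0.08], [-0.63, 0.21, 0.06], [-0.61, 0.26, 0.03], [-0.59, 0.3, 0.01], [-0.57, 0.35, -0.0], [-0.54, 0.39, -0.02], [-0.51, 0.43, -0.02], [-0.47, 0.47, -0.03], [-0.43, 0.51, -0.02]]
-> [ 0.659  -0.0387  0.285 ] rows 10 tool d(mm) [148.7514 128.3135  45.1224] rv(deg) [-20.5681  20.8671  25.8541]
   rot/row [-0.0229  0.0232  0.0287] lin [[0.6, 0.51, 0.18], [0.61, 0.48, 0.22], [0.62, 0.44, 0.26], [0.63, 0.4, 0.3], [0.64, 0.36, 0.33], [0.64, 0.32, 0.37], [0.64, 0.28, 0.4], [0.64, 0.24, 0.44], [0.63, 0.19, 0.47], [0.62, 0.15, 0.5]]
```

Call:
{"fn": "play_rows", "kwargs": {"targets": [{"claw": 1, "linear": [-0.8, 0.02, 0], "rotation": [0, 0, 0]}, {"claw": 1, "linear": [-0.8, 0.02, 0], "rotation": [0, 0, 0]}, {"claw": 1, "linear": [-0.8, 0.02, 0], "rotation": [0, 0, 0]}, {"claw": 1, "linear": [-0.8, 0.02, 0], "rotation": [0, 0, 0]}, {"claw": 1, "linear": [-0.64, 0.09, 0.15], "rotation": [-0.039, 0.039, 0.048]}, {"claw": 1, "linear": [-0.64, 0.13, 0.11], "rotation": [-0.039, 0.039, 0.048]}, {"claw": 1, "linear": [-0.64, 0.17, 0.08], "rotation": [-0.039, 0.039, 0.048]}, {"claw": 1, "linear": [-0.63, 0.21, 0.06], "rotation": [-0.039, 0.039, 0.048]}, {"claw": 1, "linear": [-0.61, 0.26, 0.03], "rotation": [-0.039, 0.039, 0.048]}, {"claw": 1, "linear": [-0.59, 0.3, 0.01], "rotation": [-0.039, 0.039, 0.048]}]}}

```text
time: 17.57
position: [0.4913, -0.1344, 0.188]
tool_rot: [1.335, 1.269, -0.368]
ft_force: [-0.5, 0.4, -2.1]
grip_width: 0.248
```

Call:
{"fn": "play_rows", "kwargs": {"targets": [{"claw": 1, "linear": [-0.57, 0.35, 0], "rotation": [-0.039, 0.039, 0.048]}, {"claw": 1, "linear": [-0.54, 0.39, -0.02], "rotation": [-0.039, 0.039, 0.048]}, {"claw": 1, "linear": [-0.51, 0.43, -0.02], "rotation": [-0.039, 0.039, 0.048]}, {"claw": 1, "linear": [-0.47, 0.47, -0.03], "rotation": [-0.039, 0.039, 0.048]}, {"claw": 1, "linear": [-0.43, 0.51, -0.02], "rotation": [-0.039, 0.039, 0.048]}]}}

```text
time: 17.98
position: [0.4989, -0.1576, 0.2773]
tool_rot: [1.35, 1.207, 0.326]
ft_force: [0.9, 0.3, -1.0]
grip_width: 0.243
```

Run:
```python
from place import *
s=show(); plan([(ptcp('B',.285,0,.005),PM(0))],ang=6.6)
```

```text
t 17.98 p [ 0.4989 -0.1576  0.2773] q [ 0.4635  0.2658  0.4584  1.8485 -1.0425  1.6994  0.4219] F [ 0.8583  0.2637 -0.957 ] w 0.243
x [ 0.4158  0.7797 -0.4682] y [0.4384 0.2792 0.8543]
-> [ 0.659  -0.0387  0.285 ] rows 10 tool d(mm) [155.6959 110.0034  59.2156] rv(deg) [-18.3541  19.3867  25.5611]
   rot/row [-0.0204  0.0215  0.0284] lin [[0.62, 0.44, 0.24], [0.63, 0.4, 0.27], [0.64, 0.37, 0.31], [0.64, 0.33, 0.34], [0.65, 0.29, 0.37], [0.65, 0.25, 0.4], [0.64, 0.2, 0.43], [0.63, 0.16, 0.46], [0.63, 0.12, 0.48], [0.61, 0.07, 0.51]]
```

Call:
{"fn": "play_rows", "kwargs": {"targets": [{"claw": 1, "linear": [0.62, 0.44, 0.24], "rotation": [-0.02, 0.022, 0.028]}, {"claw": 1, "linear": [0.63, 0.4, 0.27], "rotation": [-0.02, 0.022, 0.028]}, {"claw": 1, "linear": [0.64, 0.37, 0.31], "rotation": [-0.02, 0.022, 0.028]}, {"claw": 1, "linear": [0.64, 0.33, 0.34], "rotation": [-0.02, 0.022, 0.028]}, {"claw": 1, "linear": [0.65, 0.29, 0.37], "rotation": [-0.02, 0.022, 0.028]}, {"claw": 1, "linear": [0.65, 0.25, 0.4], "rotation": [-0.02, 0.022, 0.028]}, {"claw": 1, "linear": [0.64, 0.2, 0.43], "rotation": [-0.02, 0.022, 0.028]}, {"claw": 1, "linear": [0.63, 0.16, 0.46], "rotation": [-0.02, 0.022, 0.028]}, {"claw": 1, "linear": [0.5, 0.12, 0.48], "rotation": [-0.02, 0.022, 0.028]}, {"claw": 1, "linear": [0, 0, 0], "rotation": [0, 0, 0]}]}}

```text
time: 18.82
position: [0.6484, -0.0612, 0.2782]
tool_rot: [1.312, 1.072, 0.992]
ft_force: [-1.8, 0.7, -2.0]
grip_width: 0.245
```

Run:
```python
from place import *
s=show(); plan([(ptcp('B',.285,0,.005),PM(0)),(ptcp('B',.168,0,.005),PM(0))],ang=6.6)
im=get_image("wrist"); b=cv2.resize(get_image("scene")[130:280,180:380],(400,300),interpolation=cv2.INTER_CUBIC); cv2.imwrite("pics/c7.png",np.hstack([cv2.resize(im,(400,300)),b]))
```

```text
t 18.82 p [ 0.6484 -0.0612  0.2782] q [ 0.4518  0.6987  0.2077  1.5548 -1.3991  1.9173  0.7049] F [-1.8303  0.7125 -2.0178] w 0.245
x [ 0.2346  0.9714 -0.038 ] y [0.0378 0.0299 0.9988]
-> [ 0.659  -0.0387  0.285 ] rows 2 tool d(mm) [24.0329  7.8962  4.7882] rv(deg) [-1.737   1.7269  2.1507]
   rot/row [-0.0097  0.0096  0.0119] lin [[0.48, 0.16, 0.1], [0.48, 0.15, 0.11]]
-> [ 0.659  -0.0387  0.168 ] rows 6 tool d(mm) [   0. -117.   -0.] rv(deg) [0. 0. 0.]
   rot/row [0. 0. 0.] lin [0.0, -0.78, -0.0]
```

View pics/c7.png

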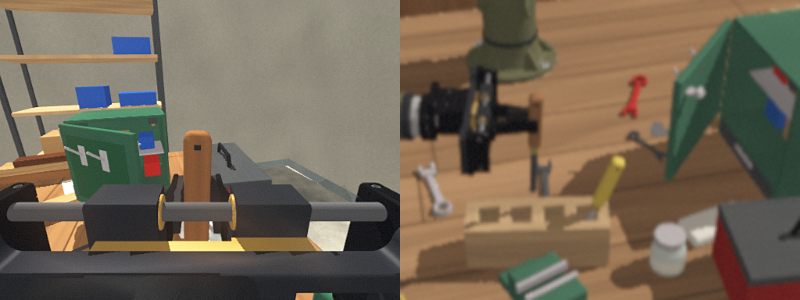

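Call:
{"fn": "play_rows", "kwargs": {"targets": [{"claw": 1, "linear": [0.48, 0.05, 0.1], "rotation": [-0.01, 0.01, 0.012]}, {"claw": 1, "linear": [0.48, 0.05, 0.11], "rotation": [-0.01, 0.01, 0.012]}, {"claw": 1, "linear": [0, 0, 0], "rotation": [0, 0, 0]}]}}

```text
time: 19.17
position: [0.6571, -0.0432, 0.2818]
tool_rot: [1.296, 1.051, 1.049]
ft_force: [0.3, 1.4, -1.5]
grip_width: 0.25
```

Run:
```python
from place import *
s=show(); plan([(ptcp('B',.166,0,.005),PM(0))],ang=6.6)
```

```text
t 19.17 p [ 0.6571 -0.0432  0.2818] q [ 0.4383  0.7163  0.1833  1.5416 -1.4208  1.9226  0.7321] F [ 0.3444  1.3555 -1.4631] w 0.25
x [ 0.2113  0.9774 -0.0048] y [-0.0027  0.0054  1.    ]
-> [ 0.659  -0.0387  0.166 ] rows 6 tool d(mm) [   5.3228 -115.7638    0.5563] rv(deg) [0.2136 0.3158 0.2729]
   rot/row [0.0004 0.0006 0.0005] lin [0.04, -0.77, 0.0]
```

Call:
{"fn": "play_rows", "kwargs": {"targets": [{"claw": 1, "linear": [0.1, -0.6, 0], "rotation": [0, 0, 0]}, {"claw": 1, "linear": [0.06, -0.77, 0], "rotation": [0, 0, 0]}, {"claw": 1, "linear": [0.04, -0.77, 0], "rotation": [0, 0, 0]}, {"claw": 1, "linear": [0.02, -0.77, 0], "rotation": [0, 0, 0]}, {"claw": 1, "linear": [0, -0.77, 0], "rotation": [0, 0, 0]}, {"claw": 1, "linear": [0, -0.6, 0], "rotation": [0, 0, 0]}, {"claw": 1, "linear": [0, -0.1, 0], "rotation": [0, 0, 0]}, {"claw": 1, "linear": [0, 0, 0], "rotation": [0, 0, 0]}]}}

```text
time: 19.83
position: [0.6577, -0.0381, 0.1656]
tool_rot: [1.29, 1.05, 1.045]
ft_force: [0.1, 0.2, -0.2]
grip_width: 0.245
```

Run:
```python
from place import *
s=show()
```

```text
t 19.83 p [ 0.6577 -0.0381  0.1656] q [ 0.434   0.8812  0.1796  1.5389 -1.3965  1.8841  0.9025] F [ 0.1329  0.2466 -0.2462] w 0.245
x [ 0.2128  0.977  -0.0104] y [-0.006   0.012   0.9999]
```

Call:
{"fn": "play_rows", "kwargs": {"targets": [{"claw": 0.4, "linear": [0, 0, 0], "rotation": [0, 0, 0]}, {"claw": 0.4, "linear": [0, 0, 0], "rotation": [0, 0, 0]}, {"claw": 0.4, "linear": [0, 0, 0], "rotation": [0, 0, 0]}, {"claw": 0.4, "linear": [0, 0, 0], "rotation": [0, 0, 0]}, {"claw": 0.4, "linear": [-0.6, 0, 0], "rotation": [0, 0, 0]}, {"claw": 0.4, "linear": [-0.8, 0, 0], "rotation": [0, 0, 0]}, {"claw": 0.4, "linear": [-0.9, 0, 0], "rotation": [0, 0, 0]}, {"claw": 0.4, "linear": [-0.9, 0.6, 0], "rotation": [0, 0, 0]}, {"claw": 0.4, "linear": [-0.9, 0.8, 0], "rotation": [0, 0, 0]}, {"claw": 0.4, "linear": [-0.9, 0.8, 0], "rotation": [0, 0, 0]}]}}

```text
time: 20.67
position: [0.6293, -0.1614, 0.2277]
tool_rot: [1.286, 1.053, 1.058]
ft_force: [0.3, 0.5, -1.7]
grip_width: 0.598
```

Run:
```python
from ik import *
from place import PK
from yel import seg
s=show(); a=np.radians(-6.8); u=np.array([np.cos(a),np.sin(a),0]); D=axes([0,0,-1],u)
print(ik(np.array([.49,-.346,.1]),D,s['joint_positions']))
plan([([.49,-.346,.14],D)],ang=6.8)
im=get_image("scene"); cv2.imwrite("pics/s5.png",im)
r=seg("scene",(5,110,60),(14,255,220),(235,165,285,235)); print(r['n'],r['a'],r['b'],w2pix(cam("scene"),[[*PK['B'],.21],[*PK['B'],.11]]))
r=seg("scene",(20,150,60),(32,255,255),(250,150,320,235)); print(r['a'],r['b'])
r=seg("top",(0,180,100),(6,255,255),(330,160,380,240)); print("red",r['n'],pix2w(cam("top"),[r['a'],r['b']],.011))
```

```text
t 20.67 p [ 0.6293 -0.1614  0.2277] q [ 0.6229  0.8813  0.1488  1.3695 -1.3077  2.0294  0.779 ] F [ 0.3358  0.5195 -1.7   ] w 0.598
x [ 0.2029  0.9792 -0.0053] y [-0.0099  0.0075  0.9999]
(array([-0.344 ,  0.6227,  1.23  ,  1.7363, -0.6205,  1.2387, -0.6453]), np.float64(9.47372251275703e-06), np.float64(0.00011330981809987088))
-> [ 0.49  -0.346  0.14 ] rows 18 tool d(mm) [-208.6001  -87.7252  -99.98  ] rv(deg) [ 66.2678 -65.115  -71.7508]
   rot/row [ 0.0409 -0.0402 -0.0443] lin [[-0.46, -0.19, -0.22], [-0.46, -0.24, -0.18], [-0.45, -0.28, -0.13], [-0.44, -0.32, -0.09], [-0.42, -0.35, -0.04], [-0.39, -0.38, 0.01], [-0.36, -0.41, 0.06], [-0.33, -0.43, 0.11], [-0.29, -0.44, 0.16], [-0.25, -0.45, 0.2], [-0.2, -0.45, 0.25], [-0.16, -0.44, 0.29], [-0.11, -0.43, 0.32], [-0.06, -0.42, 0.36], [-0.0, -0.39, 0.38], [0.05, -0.37, 0.41], [0.1, -0.34, 0.42], [0.15, -0.3, 0.44]]
2383 [265.9086 162.1002] [254.9923 230.2045] [[255.414  207.7125]
 [255.9026 230.694 ]]
[288.6571 210.3192] [277.7163 232.3556]
red 191 [[ 0.5356 -0.3521  0.011 ]
 [ 0.4432 -0.3398  0.011 ]]
```

Call:
{"fn": "play_rows", "kwargs": {"targets": [{"claw": 0.4, "linear": [-0.46, -0.19, -0.22], "rotation": [0.041, -0.04, -0.044]}, {"claw": 0.4, "linear": [-0.46, -0.24, -0.18], "rotation": [0.041, -0.04, -0.044]}, {"claw": 0.4, "linear": [-0.45, -0.28, -0.13], "rotation": [0.041, -0.04, -0.044]}, {"claw": 0.4, "linear": [-0.44, -0.32, -0.09], "rotation": [0.041, -0.04, -0.044]}, {"claw": 0.4, "linear": [-0.42, -0.35, -0.04], "rotation": [0.041, -0.04, -0.044]}, {"claw": 0.4, "linear": [-0.39, -0.38, 0.01], "rotation": [0.041, -0.04, -0.044]}, {"claw": 0.4, "linear": [-0.36, -0.41, 0.06], "rotation": [0.041, -0.04, -0.044]}, {"claw": 0.4, "linear": [-0.33, -0.43, 0.11], "rotation": [0.041, -0.04, -0.044]}, {"claw": 0.4, "linear": [-0.29, -0.44, 0.16], "rotation": [0.041, -0.04, -0.044]}, {"claw": 0.4, "linear": [-0.25, -0.45, 0.2], "rotation": [0.041, -0.04, -0.044]}]}}

```text
time: 21.7
position: [0.5444, -0.255, 0.1635]
tool_rot: [1.45, 1.251, -0.288]
ft_force: [-0.2, 0.6, -0.7]
grip_width: 0.599
```

Call:
{"fn": "play_rows", "kwargs": {"targets": [{"claw": 0.45, "linear": [-0.2, -0.45, 0.25], "rotation": [0.041, -0.04, -0.044]}, {"claw": 0.45, "linear": [-0.16, -0.44, 0.29], "rotation": [0.041, -0.04, -0.044]}, {"claw": 0.45, "linear": [-0.11, -0.43, 0.32], "rotation": [0.041, -0.04, -0.044]}, {"claw": 0.45, "linear": [-0.06, -0.42, 0.36], "rotation": [0.041, -0.04, -0.044]}, {"claw": 0.45, "linear": [0, -0.39, 0.38], "rotation": [0.041, -0.04, -0.044]}, {"claw": 0.45, "linear": [0.05, -0.37, 0.41], "rotation": [0.041, -0.04, -0.044]}, {"claw": 0.45, "linear": [0.1, -0.34, 0.42], "rotation": [0.041, -0.04, -0.044]}, {"claw": 0.45, "linear": [0.15, -0.3, 0.44], "rotation": [0.041, -0.04, -0.044]}, {"claw": 0.45, "linear": [0, 0, 0], "rotation": [0, 0, 0]}]}}

```text
time: 22.45
position: [0.475, -0.3256, 0.1253]
tool_rot: [1.27, 1.176, -1.379]
ft_force: [0.7, 1.2, -0.5]
grip_width: 0.548
```

Run:
```python
from ik import *
from yel import seg
s=show(); im=get_image("wrist"); cv2.imwrite("pics/w4.png",im)
h=cv2.cvtColor(im,cv2.COLOR_BGR2HSV); m=cv2.inRange(h,(0,170,60),(7,255,255))|cv2.inRange(h,(173,170,60),(180,255,255))
n,l,st,c=cv2.connectedComponentsWithStats(m); i=1+np.argmax(st[1:,4]); pts=np.argwhere(l==i)[:,::-1].astype(float); w=pix2w(cam("wrist",s),pts,.014)[:,:2]; mu=w.mean(0); vt=np.linalg.svd(w-mu,full_matrices=False)[2]; u=vt[0]*np.sign(vt[0][0]); t=(w-mu)@u; print(st[i],"len",t.max()-t.min(),"yaw",np.degrees(np.arctan2(u[1],u[0])),"butt",mu+u*t.max(),"ferr",mu+u*t.min(),"width",np.ptp((w-mu)@np.array([-u[1],u[0]])))
o=mu+u*(t.max()-.07); print("orig",o)
u=np.r_[u,0]; D=axes([0,0,-1],u); g=np.r_[o,0]+u*.02
plan([(g+[0,0,.08],D),(g+[0,0,.004],D)])
```

```text
t 22.45 p [ 0.475  -0.3256  0.1253] q [-0.0627  0.3241  0.7059  1.7349 -0.1673  1.2147 -1.0333] F [ 0.7226  1.2266 -0.4743] w 0.548
x [-0.0728 -0.011  -0.9973] y [ 0.9865 -0.1479 -0.0704]
[ 255  117   23   95 2018] len 0.10072103650935565 yaw -7.0247920430115744 butt [ 0.5417 -0.3517] ferr [ 0.4418 -0.3394] width 0.022843318601312744
orig [ 0.4723 -0.3432]
-> [ 0.4921 -0.3456  0.08  ] rows 3 tool d(mm) [44.3944 23.0832 16.5599] rv(deg) [-1.3591  1.018   3.9189]
   rot/row [-0.005   0.0038  0.0145] lin [[0.59, 0.31, 0.22], [0.6, 0.29, 0.23], [0.6, 0.28, 0.23]]
-> [ 0.4921 -0.3456  0.004 ] rows 4 tool d(mm) [76.  0. -0.] rv(deg) [0. 0. 0.]
   rot/row [0. 0. 0.] lin [0.76, 0.0, -0.0]
```

Call:
{"fn": "play_rows", "kwargs": {"targets": [{"claw": 0.45, "linear": [0.5, 0.31, 0.25], "rotation": [-0.005, 0.004, 0.015]}, {"claw": 0.45, "linear": [0.5, 0.29, 0.25], "rotation": [-0.005, 0.004, 0.015]}, {"claw": 0.45, "linear": [0.5, 0.28, 0.23], "rotation": [-0.005, 0.004, 0.015]}, {"claw": 0.45, "linear": [0, 0, 0], "rotation": [0, 0, 0]}]}}

```text
time: 22.83
position: [0.494, -0.343, 0.0852]
tool_rot: [1.302, 1.155, -1.276]
ft_force: [-1.6, -0.0, 0.3]
grip_width: 0.548
```

Run:
```python
from h import *
s=show(); a=np.radians(-7); plan([([.4921,-.3456,.004],axes([0,0,-1],[np.cos(a),np.sin(a),0]))])
```

```text
t 22.83 p [ 0.494  -0.343   0.0852] q [ 0.0181  0.3726  0.6719  1.7606 -0.2744  1.0969 -0.8974] F [-1.5795 -0.0331  0.3347] w 0.548
x [ 0.0114  0.0101 -0.9999] y [ 0.994  -0.1093  0.0102]
-> [ 0.4921 -0.3456  0.004 ] rows 4 tool d(mm) [81.1921 -2.3895  3.7048] rv(deg) [ 0.73   -0.6508 -0.582 ]
   rot/row [ 0.002  -0.0018 -0.0016] lin [0.81, -0.02, 0.04]
```

Call:
{"fn": "play_rows", "kwargs": {"targets": [{"claw": 0.45, "linear": [0.7, -0.04, 0.08], "rotation": [0, 0, 0]}, {"claw": 0.45, "linear": [0.8, -0.03, 0.06], "rotation": [0, 0, 0]}, {"claw": 0.45, "linear": [0.8, -0.02, 0.02], "rotation": [0, 0, 0]}, {"claw": 0.45, "linear": [0.7, -0.01, 0], "rotation": [0, 0, 0]}, {"claw": 0.45, "linear": [0.35, 0, 0], "rotation": [0, 0, 0]}, {"claw": 0.45, "linear": [0.1, 0, 0], "rotation": [0, 0, 0]}]}}

```text
time: 23.33
position: [0.4912, -0.3457, 0.0008]
tool_rot: [1.312, 1.155, -1.266]
ft_force: [-5.2, 3.5, 22.0]
grip_width: 0.546
```

Run:
```python
from h import *
s=show()
```

```text
t 23.33 p [ 0.4912 -0.3457  0.0008] q [ 0.0766  0.4767  0.6221  1.8219 -0.368   0.9495 -0.8166] F [-5.202   3.4771 21.9886] w 0.546
x [ 0.0203  0.0175 -0.9996] y [ 0.9939 -0.1088  0.0183]
```

Call:
{"fn": "play_rows", "kwargs": {"targets": [{"claw": 1, "linear": [-0.1, 0, 0], "rotation": [0, 0, 0]}, {"claw": 1, "linear": [-0.05, 0, 0], "rotation": [0, 0, 0]}, {"claw": 1, "linear": [0, 0, 0], "rotation": [0, 0, 0]}, {"claw": 1, "linear": [0, 0, 0], "rotation": [0, 0, 0]}, {"claw": 1, "linear": [0, 0, 0], "rotation": [0, 0, 0]}, {"claw": 1, "linear": [0, 0, 0], "rotation": [0, 0, 0]}, {"claw": 1, "linear": [0, 0, 0], "rotation": [0, 0, 0]}, {"claw": 1, "linear": [0, 0, 0], "rotation": [0, 0, 0]}], "newtons": 50}}

```text
time: 24.0
position: [0.4924, -0.3458, 0.0087]
tool_rot: [1.315, 1.153, -1.26]
ft_force: [1.4, -0.1, -1.0]
grip_width: 0.244
```

Run:
```python
from place import *
s=show(); P0=np.array(s['position']); Q=R.from_rotvec(s['tool_rot'])
M=PM(0); p=ptcp('C',.285,0,.006); rv=(Q.inv()*R.from_matrix(M)).as_rotvec()
print(ik(ptcp('C',.165,0),M,s['joint_positions']))
mid=np.array([.53,-.28,.26])
plan([(mid,(Q*R.from_rotvec(rv*.65)).as_matrix()),(p,M)],dict(position=P0+[0,0,.08],tool_rot=s['tool_rot']),ang=6.6)
```

```text
t 24.0 p [ 0.4924 -0.3458  0.0087] q [ 0.0749  0.4648  0.6253  1.8186 -0.364   0.9596 -0.8177] F [ 1.4249 -0.1058 -0.9846] w 0.244
x [ 0.0256  0.0188 -0.9995] y [ 0.9939 -0.1076  0.0234]
(array([ 0.7167,  0.9266, -0.1149,  1.4289, -1.193 ,  1.816 ,  0.81  ]), np.float64(2.340436557764365e-06), np.float64(5.817298451518751e-05))
-> [ 0.53 -0.28  0.26] rows 12 tool d(mm) [-169.0381   34.3105  -73.0979] rv(deg) [-42.0803  42.0706  45.5057]
   rot/row [-0.039   0.039   0.0421] lin [[-0.56, 0.11, -0.24], [-0.54, 0.17, -0.27], [-0.51, 0.22, -0.29], [-0.47, 0.27, -0.3], [-0.44, 0.32, -0.31], [-0.39, 0.37, -0.32], [-0.35, 0.41, -0.32], [-0.3, 0.45, -0.31], [-0.25, 0.49, -0.3], [-0.2, 0.52, -0.28], [-0.15, 0.55, -0.26], [-0.1, 0.57, -0.23]]
-> [ 0.6482 -0.0929  0.285 ] rows 11 tool d(mm) [183.7499 121.2514 -33.6812] rv(deg) [-22.6586  22.6534  24.5031]
   rot/row [-0.0229  0.0229  0.0248] lin [[0.67, 0.44, -0.12], [0.69, 0.42, -0.08], [0.71, 0.39, -0.04], [0.72, 0.37, -0.0], [0.74, 0.34, 0.04], [0.75, 0.31, 0.07], [0.75, 0.27, 0.11], [0.76, 0.24, 0.15], [0.76, 0.2, 0.18], [0.76, 0.17, 0.22], [0.76, 0.13, 0.25]]
```

Call:
{"fn": "play_rows", "kwargs": {"targets": [{"claw": 1, "linear": [-0.8, 0.02, 0], "rotation": [0, 0, 0]}, {"claw": 1, "linear": [-0.8, 0.02, 0], "rotation": [0, 0, 0]}, {"claw": 1, "linear": [-0.8, 0.02, 0], "rotation": [0, 0, 0]}, {"claw": 1, "linear": [-0.8, 0.02, 0], "rotation": [0, 0, 0]}, {"claw": 1, "linear": [-0.56, 0.11, -0.24], "rotation": [-0.039, 0.039, 0.042]}, {"claw": 1, "linear": [-0.54, 0.17, -0.27], "rotation": [-0.039, 0.039, 0.042]}, {"claw": 1, "linear": [-0.51, 0.22, -0.29], "rotation": [-0.039, 0.039, 0.042]}, {"claw": 1, "linear": [-0.47, 0.27, -0.3], "rotation": [-0.039, 0.039, 0.042]}, {"claw": 1, "linear": [-0.44, 0.32, -0.31], "rotation": [-0.039, 0.039, 0.042]}, {"claw": 1, "linear": [-0.39, 0.37, -0.32], "rotation": [-0.039, 0.039, 0.042]}]}}

```text
time: 24.83
position: [0.5136, -0.3063, 0.1795]
tool_rot: [1.424, 1.238, -0.465]
ft_force: [0.4, -0.1, -1.0]
grip_width: 0.25
```

Call:
{"fn": "play_rows", "kwargs": {"targets": [{"claw": 1, "linear": [-0.35, 0.41, -0.32], "rotation": [-0.039, 0.039, 0.042]}, {"claw": 1, "linear": [-0.3, 0.45, -0.31], "rotation": [-0.039, 0.039, 0.042]}, {"claw": 1, "linear": [-0.25, 0.49, -0.3], "rotation": [-0.039, 0.039, 0.042]}, {"claw": 1, "linear": [-0.2, 0.52, -0.28], "rotation": [-0.039, 0.039, 0.042]}, {"claw": 1, "linear": [-0.15, 0.55, -0.26], "rotation": [-0.039, 0.039, 0.042]}, {"claw": 1, "linear": [-0.1, 0.57, -0.23], "rotation": [-0.039, 0.039, 0.042]}]}}

```text
time: 25.33
position: [0.5262, -0.2782, 0.2727]
tool_rot: [1.413, 1.192, 0.325]
ft_force: [-0.1, 0.2, -1.7]
grip_width: 0.249
```

Run:
```python
from place import *
s=show(); plan([(ptcp('C',.285,0,.006),PM(0))],ang=6.6)
```

```text
t 25.33 p [ 0.5262 -0.2782  0.2727] q [ 0.6438  0.5088  0.4215  1.5676 -1.0961  1.8456  0.4068] F [-0.0805  0.2032 -1.7263] w 0.249
x [ 0.436   0.7875 -0.4356] y [0.4569 0.2233 0.861 ]
-> [ 0.6482 -0.0929  0.285 ] rows 11 tool d(mm) [193.7498 107.7736 -15.0266] rv(deg) [-20.3952  20.4977  22.9936]
   rot/row [-0.0206  0.0207  0.0232] lin [[0.7, 0.39, -0.05], [0.72, 0.37, -0.02], [0.73, 0.34, 0.02], [0.74, 0.31, 0.05], [0.75, 0.28, 0.08], [0.76, 0.25, 0.12], [0.76, 0.22, 0.15], [0.76, 0.19, 0.18], [0.76, 0.15, 0.21], [0.76, 0.12, 0.24], [0.76, 0.08, 0.27]]
```

Call:
{"fn": "play_rows", "kwargs": {"targets": [{"claw": 1, "linear": [0.7, 0.4, -0.05], "rotation": [-0.021, 0.021, 0.023]}, {"claw": 1, "linear": [0.72, 0.37, -0.02], "rotation": [-0.021, 0.021, 0.023]}, {"claw": 1, "linear": [0.73, 0.34, 0.02], "rotation": [-0.021, 0.021, 0.023]}, {"claw": 1, "linear": [0.74, 0.31, 0.05], "rotation": [-0.021, 0.021, 0.023]}, {"claw": 1, "linear": [0.75, 0.28, 0.08], "rotation": [-0.021, 0.021, 0.023]}, {"claw": 1, "linear": [0.76, 0.25, 0.12], "rotation": [-0.021, 0.021, 0.023]}, {"claw": 1, "linear": [0.5, 0.22, 0.15], "rotation": [-0.021, 0.021, 0.023]}, {"claw": 1, "linear": [0, 0.2, 0.3], "rotation": [-0.021, 0.021, 0.023]}, {"claw": 1, "linear": [0, 0, 0.3], "rotation": [-0.021, 0.021, 0.023]}, {"claw": 1, "linear": [0, 0, 0], "rotation": [0, 0, 0]}]}}

```text
time: 26.17
position: [0.6185, -0.1719, 0.2781]
tool_rot: [1.323, 1.085, 0.943]
ft_force: [-0.6, 0.8, -1.2]
grip_width: 0.247
```

Run:
```python
from place import *
s=show(); plan([(ptcp('C',.285,0,.006),PM(0))],ang=6.6)
im=get_image("wrist"); b=cv2.resize(get_image("scene")[140:260,190:350],(400,300),interpolation=cv2.INTER_CUBIC); cv2.imwrite("pics/c8.png",np.hstack([cv2.resize(im,(400,300)),b]))
```

```text
t 26.17 p [ 0.6185 -0.1719  0.2781] q [ 0.6357  0.756   0.1724  1.4237 -1.3024  2.0008  0.654 ] F [-0.5906  0.8288 -1.1551] w 0.247
x [ 0.2563  0.9643 -0.0663] y [0.0688 0.0502 0.9964]
-> [ 0.6482 -0.0929  0.285 ] rows 4 tool d(mm) [83.2765 12.9019  7.7947] rv(deg) [-3.1695  3.1012  3.719 ]
   rot/row [-0.0088  0.0086  0.0103] lin [[0.83, 0.13, 0.08], [0.83, 0.11, 0.09], [0.83, 0.1, 0.1], [0.83, 0.08, 0.12]]
```

View pics/c8.png

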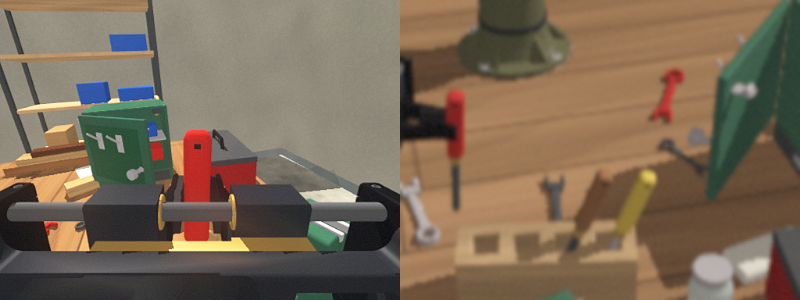

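Call:
{"fn": "play_rows", "kwargs": {"targets": [{"claw": 1, "linear": [0.83, 0.13, 0.1], "rotation": [-0.009, 0.009, 0.01]}, {"claw": 1, "linear": [0.83, 0.11, 0.11], "rotation": [-0.009, 0.009, 0.01]}, {"claw": 1, "linear": [0.83, 0.1, 0.12], "rotation": [-0.009, 0.009, 0.01]}, {"claw": 1, "linear": [0.83, 0.08, 0.13], "rotation": [-0.009, 0.009, 0.01]}, {"claw": 1, "linear": [0, 0, 0], "rotation": [0, 0, 0]}]}}

```text
time: 26.68
position: [0.6496, -0.0908, 0.2885]
tool_rot: [1.292, 1.053, 1.051]
ft_force: [0.4, 1.3, -1.0]
grip_width: 0.246
```

Run:
```python
from place import *
s=show(); plan([(ptcp('C',.168,0,.006),PM(0))],ang=6.6)
```

```text
t 26.68 p [ 0.6496 -0.0908  0.2885] q [ 0.5559  0.7421  0.1078  1.4675 -1.3571  1.9476  0.6997] F [ 0.3639  1.2864 -1.0383] w 0.246
x [ 0.208   0.9781 -0.0064] y [-0.0044  0.0075  1.    ]
-> [ 0.6482 -0.0929  0.168 ] rows 6 tool d(mm) [  -1.5614 -120.524    -1.5682] rv(deg) [0.3355 0.1241 0.3653]
   rot/row [0.0006 0.0002 0.0007] lin [-0.01, -0.8, -0.01]
```

Call:
{"fn": "play_rows", "kwargs": {"targets": [{"claw": 1, "linear": [-0.02, -0.7, -0.02], "rotation": [0, 0, 0]}, {"claw": 1, "linear": [-0.02, -0.77, -0.01], "rotation": [0, 0, 0]}, {"claw": 1, "linear": [0, -0.77, 0], "rotation": [0, 0, 0]}, {"claw": 1, "linear": [0, -0.77, 0], "rotation": [0, 0, 0]}, {"claw": 1, "linear": [0, -0.77, 0], "rotation": [0, 0, 0]}, {"claw": 1, "linear": [0, -0.6, 0], "rotation": [0, 0, 0]}, {"claw": 1, "linear": [0, -0.1, 0], "rotation": [0, 0, 0]}, {"claw": 1, "linear": [0, 0, 0], "rotation": [0, 0, 0]}]}}

```text
time: 27.35
position: [0.653, -0.0785, 0.18]
tool_rot: [1.277, 1.053, 1.072]
ft_force: [-1.7, -3.9, 2.8]
grip_width: 0.25
```

Call:
{"fn": "play_rows", "kwargs": {"targets": [{"claw": 0.4, "linear": [0, 0, 0], "rotation": [0, 0, 0]}, {"claw": 0.4, "linear": [0, 0, 0], "rotation": [0, 0, 0]}, {"claw": 0.4, "linear": [0, 0, 0], "rotation": [0, 0, 0]}, {"claw": 0.4, "linear": [0, 0, 0], "rotation": [0, 0, 0]}, {"claw": 0.4, "linear": [-0.6, 0, 0], "rotation": [0, 0, 0]}, {"claw": 0.4, "linear": [-0.8, 0, 0], "rotation": [0, 0, 0]}, {"claw": 0.4, "linear": [-0.9, 0, 0], "rotation": [0, 0, 0]}, {"claw": 0.4, "linear": [-0.9, 0.6, 0], "rotation": [0, 0, 0]}, {"claw": 0.4, "linear": [-0.9, 0.8, 0], "rotation": [0, 0, 0]}, {"claw": 0.4, "linear": [-0.9, 0.8, 0], "rotation": [0, 0, 0]}]}}

```text
time: 28.18
position: [0.6275, -0.1997, 0.2398]
tool_rot: [1.275, 1.06, 1.086]
ft_force: [1.2, 0.7, 0.5]
grip_width: 0.597
```

Run:
```python
from ik import *
from place import PK
from yel import seg
s=show()
im=get_image("scene"); cv2.imwrite("pics/s6.png",im)
h=cv2.cvtColor(im,cv2.COLOR_BGR2HSV)
m=(cv2.inRange(h,(0,170,60),(5,255,255))|cv2.inRange(h,(174,170,60),(180,255,255))); m[:,:215]=0;m[:,290:]=0;m[:170]=0;m[260:]=0
p=np.argwhere(m>0)[:,::-1]; print("red",len(p),p[p[:,1].argmin()],p[p[:,1].argmax()],w2pix(cam("scene"),[[*PK['C'],.21],[*PK['C'],.11]]))
```

```text
t 28.18 p [ 0.6275 -0.1997  0.2398] q [ 0.7487  0.9232  0.0072  1.255  -1.2249  2.0374  0.7115] F [1.206  0.6789 0.544 ] w 0.597
x [0.179  0.9838 0.0032] y [-0.0205  0.0004  0.9998]
red 123 [244 208] [243 232] [[237.9967 208.2535]
 [239.3165 231.2306]]
```

All three files are in. Next is the door, pushed with closed fingers, tool down, above the hooks.

Run:
```python
from ik import *
s=get_state(); D=axes([0,0,-1],[1,0,0])
for p in ([.53,.16,.225],[.589,.223,.225],[.64,.345,.225]): print(ik(np.array(p),D,s['joint_positions'])[:2])
plan([([.56,-.02,.37],D),([.53,.155,.30],D)],dict(position=s['position']+np.array([0,0,.08]),tool_rot=s['tool_rot']),ang=6.8)
r=pix2w(cam("top"),np.array([[680,180],[380,508]])/4.4+[20,115],.27); print(r)
```

```text
(array([-0.0519,  0.1251, -0.3154,  1.6868,  0.0397,  1.336 , -1.9449]), np.float64(6.676954949886472e-06))
(array([-0.3747,  0.2762, -0.0361,  1.5023,  0.0099,  1.3633, -1.9822]), np.float64(6.68218920322846e-06))
(array([-0.8518,  0.5275,  0.4967,  1.2243, -0.2442,  1.4478, -1.9539]), np.float64(7.45652795918056e-06))
-> [ 0.56 -0.02  0.37] rows 17 tool d(mm) [170.9926  48.8177 -98.9827] rv(deg) [ 62.4854 -60.428  -74.9796]
   rot/row [ 0.0408 -0.0395 -0.049 ] lin [[0.4, 0.11, -0.23], [0.38, 0.13, -0.26], [0.35, 0.14, -0.3], [0.32, 0.14, -0.33], [0.29, 0.15, -0.35], [0.25, 0.14, -0.38], [0.22, 0.14, -0.4], [0.18, 0.13, -0.42], [0.15, 0.11, -0.44], [0.11, 0.09, -0.46], [0.08, 0.07, -0.47], [0.04, 0.04, -0.48], [0.01, 0.01, -0.48], [-0.02, -0.02, -0.48], [-0.05, -0.05, -0.47], [-0.07, -0.08, -0.47], [-0.09, -0.12, -0.45]]
-> [0.53  0.155 0.3  ] rows 9 tool d(mm) [  70.  -30. -175.] rv(deg) [0. 0. 0.]
   rot/row [0. 0. 0.] lin [0.31, -0.13, -0.78]
[[0.5843 0.1928 0.27  ]
 [0.3949 0.3706 0.27  ]]
```

Call:
{"fn": "play_rows", "kwargs": {"targets": [{"claw": 0.9, "linear": [0, 0.9, 0], "rotation": [0, 0, 0]}, {"claw": 1, "linear": [0, 0.9, 0], "rotation": [0, 0, 0]}, {"claw": 1, "linear": [0, 0.9, 0], "rotation": [0, 0, 0]}, {"claw": 1, "linear": [0, 0.9, 0], "rotation": [0, 0, 0]}, {"claw": 1, "linear": [0.4, 0.11, -0.23], "rotation": [0.041, -0.04, -0.049]}, {"claw": 1, "linear": [0.38, 0.13, -0.26], "rotation": [0.041, -0.04, -0.049]}, {"claw": 1, "linear": [0.35, 0.14, -0.3], "rotation": [0.041, -0.04, -0.049]}, {"claw": 1, "linear": [0.32, 0.14, -0.33], "rotation": [0.041, -0.04, -0.049]}, {"claw": 1, "linear": [0.29, 0.15, -0.35], "rotation": [0.041, -0.04, -0.049]}, {"claw": 1, "linear": [0.25, 0.14, -0.38], "rotation": [0.041, -0.04, -0.049]}]}}

```text
time: 29.07
position: [0.5969, -0.161, 0.3455]
tool_rot: [1.394, 1.2, 0.225]
ft_force: [0.4, 0.2, -0.6]
grip_width: 0.014
```

Call:
{"fn": "play_rows", "kwargs": {"targets": [{"claw": 1, "linear": [0.22, 0.14, -0.4], "rotation": [0.041, -0.04, -0.049]}, {"claw": 1, "linear": [0.18, 0.13, -0.42], "rotation": [0.041, -0.04, -0.049]}, {"claw": 1, "linear": [0.15, 0.11, -0.44], "rotation": [0.041, -0.04, -0.049]}, {"claw": 1, "linear": [0.11, 0.09, -0.46], "rotation": [0.041, -0.04, -0.049]}, {"claw": 1, "linear": [0.08, 0.07, -0.47], "rotation": [0.041, -0.04, -0.049]}, {"claw": 1, "linear": [0.04, 0.04, -0.48], "rotation": [0.041, -0.04, -0.049]}, {"claw": 1, "linear": [0.01, 0.01, -0.48], "rotation": [0.041, -0.04, -0.049]}, {"claw": 1, "linear": [-0.02, -0.02, -0.48], "rotation": [0.041, -0.04, -0.049]}, {"claw": 1, "linear": [-0.05, -0.05, -0.47], "rotation": [0.041, -0.04, -0.049]}, {"claw": 1, "linear": [-0.07, -0.08, -0.47], "rotation": [0.041, -0.04, -0.049]}]}}

```text
time: 29.9
position: [0.5573, -0.0573, 0.3912]
tool_rot: [1.275, 1.147, -1.205]
ft_force: [0.0, -0.0, -0.2]
grip_width: 0.008
```

Run:
```python
from h import *
s=show(); D=axes([0,0,-1],[1,0,0]); plan([([.53,.155,.30],D),([.53,.155,.225],D)],ang=6.8)
```

```text
t 29.9 p [ 0.5573 -0.0573  0.3912] q [ 0.2625  0.0688 -0.2176  1.4191  0.0099  1.601  -1.5763] F [ 0.0115 -0.0055 -0.2317] w 0.008
x [ 0.0545  0.0024 -0.9985] y [ 0.9972 -0.0519  0.0543]
-> [0.53  0.155 0.3  ] rows 11 tool d(mm) [  90.0916  -43.2024 -210.1297] rv(deg) [-2.9707 -0.2194 -3.1177]
   rot/row [-0.003  -0.0002 -0.0031] lin [[0.33, -0.16, -0.76], [0.33, -0.15, -0.76], [0.33, -0.15, -0.77], [0.33, -0.14, -0.77], [0.33, -0.14, -0.77], [0.33, -0.13, -0.77], [0.33, -0.13, -0.77], [0.33, -0.12, -0.77], [0.33, -0.12, -0.77], [0.33, -0.11, -0.77], [0.33, -0.1, -0.77]]
-> [0.53  0.155 0.225] rows 4 tool d(mm) [75.  0.  0.] rv(deg) [0. 0. 0.]
   rot/row [0. 0. 0.] lin [0.75, 0.0, 0.0]
```

Call:
{"fn": "play_rows", "kwargs": {"targets": [{"claw": 1, "linear": [0.3, -0.15, -0.8], "rotation": [-0.003, 0, -0.003]}, {"claw": 1, "linear": [0.3, -0.15, -0.85], "rotation": [-0.003, 0, -0.003]}, {"claw": 1, "linear": [0.3, -0.15, -0.85], "rotation": [-0.003, 0, -0.003]}, {"claw": 1, "linear": [0.3, -0.15, -0.85], "rotation": [-0.003, 0, -0.003]}, {"claw": 1, "linear": [0.3, -0.15, -0.85], "rotation": [-0.003, 0, -0.003]}, {"claw": 1, "linear": [0.3, -0.15, -0.85], "rotation": [-0.003, 0, -0.003]}, {"claw": 1, "linear": [0.3, -0.1, -0.85], "rotation": [-0.003, 0, -0.003]}, {"claw": 1, "linear": [0.4, -0.1, -0.85], "rotation": [-0.003, 0, -0.003]}, {"claw": 1, "linear": [0.5, -0.1, -0.8], "rotation": [0, 0, 0]}, {"claw": 1, "linear": [0.5, 0, -0.3], "rotation": [0, 0, 0]}]}}

```text
time: 30.73
position: [0.536, 0.15, 0.3088]
tool_rot: [1.233, 1.192, -1.207]
ft_force: [-0.5, 0.6, -0.7]
grip_width: 0.006
```

Run:
```python
from h import *
s=show(); D=axes([0,0,-1],[1,0,0]); plan([([.535,.16,.225],D),([.548,.182,.225],D),([.589,.223,.225],D),([.621,.278,.225],D),([.638,.339,.225],D)],ang=6.8)
```

```text
t 30.73 p [0.536  0.15   0.3088] q [ 0.0466  0.0989 -0.3973  1.5522  0.0401  1.4802 -1.9399] F [-0.4863  0.641  -0.7056] w 0.006
x [ 0.0175  0.0045 -0.9998] y [ 0.9997 -0.0172  0.0174]
-> [0.535 0.16  0.225] rows 4 tool d(mm) [83.7982 -2.6557 -9.5993] rv(deg) [-0.9846 -0.2671 -1.002 ]
   rot/row [-0.0027 -0.0007 -0.0028] lin [[0.84, -0.03, -0.1], [0.84, -0.02, -0.1], [0.84, -0.02, -0.1], [0.84, -0.01, -0.1]]
-> [0.548 0.182 0.225] rows 2 tool d(mm) [  0.  13. -22.] rv(deg) [0. 0. 0.]
   rot/row [0. 0. 0.] lin [0.0, 0.26, -0.44]
-> [0.589 0.223 0.225] rows 3 tool d(mm) [  0.  41. -41.] rv(deg) [0. 0. 0.]
   rot/row [0. 0. 0.] lin [0.0, 0.55, -0.55]
-> [0.621 0.278 0.225] rows 3 tool d(mm) [  0.  32. -55.] rv(deg) [0. 0. 0.]
   rot/row [0. 0. 0.] lin [0.0, 0.43, -0.73]
-> [0.638 0.339 0.225] rows 3 tool d(mm) [  0.  17. -61.] rv(deg) [0. 0. 0.]
   rot/row [0. 0. 0.] lin [0.0, 0.23, -0.81]
```

Now down, then a gentle push along the arc at about half speed.

Call:
{"fn": "play_rows", "kwargs": {"targets": [{"claw": 1, "linear": [0.8, 0, -0.1], "rotation": [-0.003, 0, -0.003]}, {"claw": 1, "linear": [0.8, 0, -0.1], "rotation": [-0.003, 0, -0.003]}, {"claw": 1, "linear": [0.8, 0, -0.05], "rotation": [-0.003, 0, -0.003]}, {"claw": 1, "linear": [0.5, 0, -0.05], "rotation": [0, 0, 0]}, {"claw": 1, "linear": [0, 0.13, -0.25], "rotation": [0, 0, 0]}, {"claw": 1, "linear": [0, 0.13, -0.25], "rotation": [0, 0, 0]}, {"claw": 1, "linear": [0, 0.2, -0.25], "rotation": [0, 0, 0]}, {"claw": 1, "linear": [0, 0.3, -0.3], "rotation": [0, 0, 0]}]}}

```text
time: 31.4
position: [0.5567, 0.1795, 0.2328]
tool_rot: [1.217, 1.205, -1.216]
ft_force: [-0.3, 0.5, 0.1]
grip_width: 0.004
```

Call:
{"fn": "play_rows", "kwargs": {"targets": [{"claw": 1, "linear": [0, 0.3, -0.3], "rotation": [0, 0, 0]}, {"claw": 1, "linear": [0, 0.3, -0.3], "rotation": [0, 0, 0]}, {"claw": 1, "linear": [0, 0.3, -0.3], "rotation": [0, 0, 0]}, {"claw": 1, "linear": [0, 0.3, -0.35], "rotation": [0, 0, 0]}]}}

```text
time: 31.73
position: [0.5929, 0.2135, 0.2373]
tool_rot: [1.223, 1.201, -1.212]
ft_force: [-0.5, 0.0, 0.3]
grip_width: 0.008
```

Run:
```python
from h import *
s=show(); D=axes([0,0,-1],[1,0,0]); plan([([.589,.223,.222],D),([.621,.278,.222],D),([.638,.339,.222],D)],ang=6.8)
```

```text
t 31.73 p [0.5929 0.2135 0.2373] q [-0.0491  0.2952 -0.4212  1.4773  0.1215  1.3882 -2.0581] F [-0.5267  0.0321  0.268 ] w 0.008
x [ 0.0062  0.0027 -1.    ] y [ 0.9999 -0.0119  0.0061]
-> [0.589 0.223 0.222] rows 1 tool d(mm) [15.3437 -4.0982 -9.3707] rv(deg) [-0.6821 -0.1587 -0.3525]
   rot/row [-0.0076 -0.0018 -0.0039] lin [0.61, -0.16, -0.37]
-> [0.621 0.278 0.222] rows 3 tool d(mm) [  0.  32. -55.] rv(deg) [0. 0. 0.]
   rot/row [0. 0. 0.] lin [0.0, 0.43, -0.73]
-> [0.638 0.339 0.222] rows 3 tool d(mm) [  0.  17. -61.] rv(deg) [0. 0. 0.]
   rot/row [0. 0. 0.] lin [0.0, 0.23, -0.81]
```

Call:
{"fn": "play_rows", "kwargs": {"targets": [{"claw": 1, "linear": [0.25, -0.1, -0.4], "rotation": [-0.003, 0, -0.003]}, {"claw": 1, "linear": [0.25, 0.1, -0.45], "rotation": [0, 0, 0]}, {"claw": 1, "linear": [0.15, 0.15, -0.5], "rotation": [0, 0, 0]}, {"claw": 1, "linear": [0.1, 0.2, -0.5], "rotation": [0, 0, 0]}, {"claw": 1, "linear": [0.05, 0.15, -0.5], "rotation": [0, 0, 0]}, {"claw": 1, "linear": [0.05, 0.15, -0.5], "rotation": [0, 0, 0]}]}}

```text
time: 32.23
position: [0.6146, 0.2919, 0.2171]
tool_rot: [1.222, 1.204, -1.209]
ft_force: [0.2, -0.1, 0.8]
grip_width: 0.008
```

Run:
```python
from h import *
s=show(); D=axes([0,0,-1],[1,0,0]); plan([([.628,.335,.222],D)],ang=6.8)
```

```text
t 32.23 p [0.6146 0.2919 0.2171] q [-0.1624  0.4157 -0.4375  1.3691  0.1743  1.3873 -2.1772] F [ 0.1607 -0.1016  0.7846] w 0.008
x [ 0.006   0.0045 -1.    ] y [ 0.9999 -0.0089  0.0059]
-> [0.628 0.335 0.222] rows 3 tool d(mm) [ -4.619   13.0812 -43.2006] rv(deg) [-0.5097 -0.2606 -0.3407]
   rot/row [-0.0019 -0.001  -0.0013] lin [-0.06, 0.17, -0.58]
```

Call:
{"fn": "play_rows", "kwargs": {"targets": [{"claw": 1, "linear": [-0.08, 0.1, -0.5], "rotation": [0, 0, 0]}, {"claw": 1, "linear": [-0.08, 0.1, -0.5], "rotation": [0, 0, 0]}, {"claw": 1, "linear": [0, 0.1, -0.3], "rotation": [0, 0, 0]}, {"claw": 1, "linear": [0, 0, -0.3], "rotation": [0, 0, 0]}]}}

```text
time: 32.57
position: [0.6226, 0.3369, 0.219]
tool_rot: [1.216, 1.204, -1.211]
ft_force: [-3.4, -22.3, 6.7]
grip_width: 0.006
```

Call:
{"fn": "play_rows", "kwargs": {"targets": [{"claw": 1, "linear": [0, 0, -0.2], "rotation": [0, 0, 0]}, {"claw": 1, "linear": [0, 0, -0.2], "rotation": [0, 0, 0]}]}}

```text
time: 32.73
position: [0.6229, 0.3401, 0.2193]
tool_rot: [1.207, 1.194, -1.225]
ft_force: [-3.7, -5.0, 3.5]
grip_width: 0.009
```

Run:
```python
from h import *
s=show(); t=get_image("top"); cv2.imwrite("pics/t4.png",t)
```

```text
t 32.73 p [0.6229 0.3401 0.2193] q [-0.2486  0.4917 -0.437   1.2624  0.2139  1.4397 -2.2518] F [-3.684  -5.009   3.5325] w 0.009
x [-0.0008 -0.0142 -0.9999] y [ 0.9999 -0.0115 -0.0006]
```

Call:
{"fn": "play_rows", "kwargs": {"targets": [{"claw": 1, "linear": [0, 0, -0.25], "rotation": [0, 0, 0]}, {"claw": 1, "linear": [0, 0, -0.2], "rotation": [0, 0, 0]}]}}

```text
time: 32.95
position: [0.6237, 0.3478, 0.2191]
tool_rot: [1.203, 1.187, -1.232]
ft_force: [-6.1, -15.0, 7.4]
grip_width: 0.005
```

Call:
{"fn": "play_rows", "kwargs": {"targets": [{"claw": 1, "linear": [0, 0, -0.25], "rotation": [0, 0, 0]}]}}

```text
time: 33.03
position: [0.6235, 0.3474, 0.2193]
tool_rot: [1.196, 1.178, -1.243]
ft_force: [-10.3, -22.6, 11.1]
grip_width: 0.008
```

Call:
{"fn": "play_rows", "kwargs": {"targets": [{"claw": 1, "linear": [0, 0, 0.4], "rotation": [0, 0, 0]}, {"claw": 1, "linear": [-0.3, 0, 0.7], "rotation": [0, 0, 0]}, {"claw": 1, "linear": [-0.6, 0, 0.8], "rotation": [0, 0, 0]}, {"claw": 1, "linear": [-0.6, 0, 0.9], "rotation": [0, 0, 0]}, {"claw": 1, "linear": [-0.6, 0, 0.9], "rotation": [0, 0, 0]}, {"claw": 0.6, "linear": [-0.6, 0, 0.9], "rotation": [0, 0, 0]}, {"claw": 0.5, "linear": [-0.6, -0.2, 0.9], "rotation": [0, 0, 0]}, {"claw": 0.5, "linear": [0, -0.3, 0.9], "rotation": [0, 0, 0]}]}}

```text
time: 33.7
position: [0.6075, 0.1925, 0.3096]
tool_rot: [1.194, 1.191, -1.229]
ft_force: [0.1, -0.8, 0.3]
grip_width: 0.152
```

Run:
```python
from h import *
s=show(); t=get_image("top"); cv2.imwrite("pics/t5.png",t); sc=get_image("scene"); cv2.imwrite("pics/s7.png",sc)
a=cv2.resize(t[110:250,20:390],(790,299),interpolation=cv2.INTER_CUBIC); b=cv2.resize(sc[130:270,190:450],(555,299),interpolation=cv2.INTER_CUBIC)
b=np.hstack([b,np.zeros((299,235,3),np.uint8)]); cv2.imwrite("pics/c9.png",np.vstack([a,b]))
```

```text
t 33.7 p [0.6075 0.1925 0.3096] q [-0.0472  0.3063 -0.4104  1.3201  0.1408  1.5547 -2.0223] F [ 0.1098 -0.8223  0.3388] w 0.152
x [-0.0051 -0.0247 -0.9997] y [ 1.     -0.0068 -0.0049]
```

View pics/c9.png

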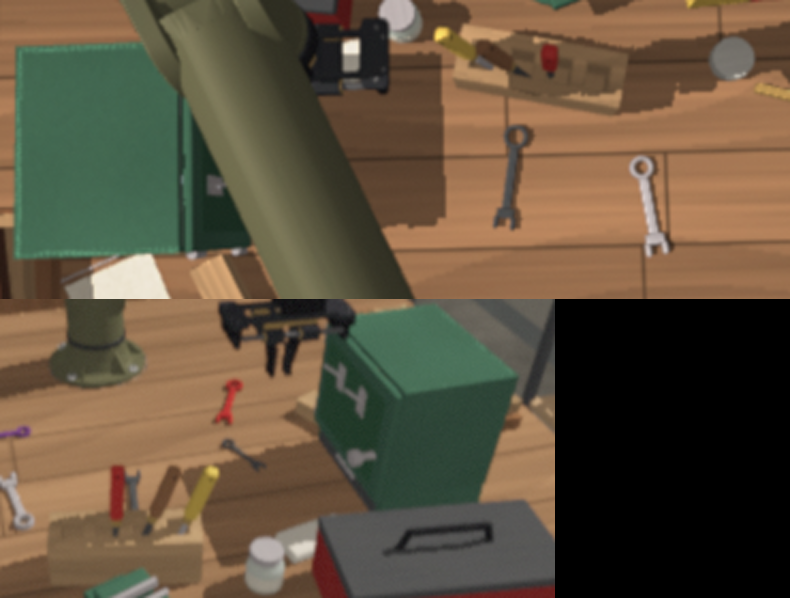

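The door is shut: its face lies parallel to the cabinet front, and it stopped the fingers at the expected spot. Next is spanner2.

```bash
cat > hang.py <<'E'
from ik import *
HX=dict(h1=.483,h2=.563); FY=dict(h1=.358,h2=.359)
X=np.array([0,np.cos(np.radians(40)),-np.sin(np.radians(40))]); MH=axes(X,[0,0,1]); e=-X
def ring(h,s): return np.array([HX[h],FY[h]-.036,.230])-e*s
def htcp(h,s,dist,back=.002): return ring(h,s)-MH[:,1]*dist+MH[:,0]*back
E
python3 - <<'E'
from hang import *
s=get_state(); a=np.radians(-8.7); u=np.array([np.cos(a),np.sin(a),0]); D=axes([0,0,-1],u)
g=np.array([.4958,-.0245,0])+u*.015; print(g)
print(ik(g+[0,0,.004],D,s['joint_positions']))
for h in HX:
  for sv in (-.03,.02): p=htcp(h,sv,.052); print(h,p,ik(p,MH,s['joint_positions']))
plan([(g+[0,0,.15],D)],ang=6.8)
E
```

```text
[ 0.5106 -0.0268  0.    ]
(array([ 0.2408,  0.2637, -0.2655,  2.0105,  0.089 ,  0.8782, -1.7955]), np.float64(2.883809348008228e-06), np.float64(4.0743905047568945e-05))
h1 [0.483  0.2671 0.2082] (array([ 0.3094,  0.108 , -0.3453,  2.0078, -0.9228,  1.1945,  0.4002]), np.float64(6.833518820437004e-06), np.float64(0.00012867676180748202))
h1 [0.483  0.3054 0.176 ] (array([ 0.3397,  0.1629, -0.4671,  2.0309, -0.9405,  1.0765,  0.4021]), np.float64(7.463296827703371e-06), np.float64(0.00014341203482432714))
h2 [0.563  0.2681 0.2082] (array([ 1.0275,  0.6742, -1.37  ,  1.8128, -0.231 ,  0.9584, -0.0964]), np.float64(9.234720620213233e-06), np.float64(0.000121236843579363))
h2 [0.563  0.3064 0.176 ] (array([ 0.9484,  0.7513, -1.37  ,  1.8379, -0.1388,  0.8552, -0.1679]), np.float64(8.42922575570711e-06), np.float64(0.0001165212216964801))
-> [ 0.5106 -0.0268  0.15  ] rows 13 tool d(mm) [165.1281 -92.7139 210.9493] rv(deg) [7.9158 1.7133 0.2534]
   rot/row [0.0068 0.0015 0.0002] lin [[0.51, -0.29, 0.65], [0.51, -0.28, 0.65], [0.5, -0.27, 0.66], [0.5, -0.26, 0.66], [0.5, -0.26, 0.67], [0.5, -0.25, 0.67], [0.5, -0.24, 0.67], [0.5, -0.24, 0.68], [0.5, -0.23, 0.68], [0.49, -0.22, 0.68], [0.49, -0.22, 0.69], [0.49, -0.21, 0.69], [0.49, -0.2, 0.69]]
```

Call:
{"fn": "play_rows", "kwargs": {"targets": [{"claw": 0.5, "linear": [0.1, -0.3, 0.8], "rotation": [0.01, 0.002, 0]}, {"claw": 0.5, "linear": [0.2, -0.35, 0.85], "rotation": [0.01, 0.002, 0]}, {"claw": 0.5, "linear": [0.4, -0.35, 0.85], "rotation": [0.01, 0.002, 0]}, {"claw": 0.5, "linear": [0.5, -0.35, 0.85], "rotation": [0.01, 0.002, 0]}, {"claw": 0.5, "linear": [0.6, -0.35, 0.85], "rotation": [0.01, 0.002, 0]}, {"claw": 0.5, "linear": [0.7, -0.35, 0.85], "rotation": [0.01, 0.002, 0]}, {"claw": 0.5, "linear": [0.8, -0.3, 0.85], "rotation": [0.01, 0.002, 0]}, {"claw": 0.5, "linear": [0.8, -0.3, 0.85], "rotation": [0.01, 0.002, 0]}, {"claw": 0.5, "linear": [0.8, -0.3, 0.85], "rotation": [0.01, 0.002, 0]}, {"claw": 0.5, "linear": [0.5, -0.2, 0.6], "rotation": [0, 0, 0]}]}}

```text
time: 34.63
position: [0.5135, -0.0048, 0.1739]
tool_rot: [1.338, 1.138, -1.296]
ft_force: [0.3, 0.8, -0.4]
grip_width: 0.497
```

```bash
cat > spl.py <<'E'
from ik import *
def blob(s,im,test,z,near,rad=.06):
    """world pts of mask pixels near a point"""
    m=test(cv2.cvtColor(im,cv2.COLOR_BGR2HSV)); pts=np.argwhere(m>0)[:,::-1].astype(float); w=pix2w(cam("wrist",s),pts,z)[:,:2]; k=np.linalg.norm(w-near,axis=1)<rad; return pts[k],w[k]
E
python3 - <<'E'
from ik import *
s=show(); im=get_image("wrist"); cv2.imwrite("pics/w5.png",im)
a=np.radians(-8.7); u=np.array([np.cos(a),np.sin(a),0]); D=axes([0,0,-1],u); g=np.array([.5106,-.0268,0])
cm=cam("wrist",s); 
# check: sample intensity profile across shaft at several x, and expected pixel
g0=cv2.cvtColor(im,cv2.COLOR_BGR2GRAY).astype(float); n=np.array([-u[1],u[0],0])
o=g-.015*u
for x in (0,.015,.03,.04):
    ts=np.arange(-.03,.031,.002); P=o+u*x+n*ts[:,None]+[0,0,.01]; px=w2pix(cm,P); v=[g0[int(round(q[1])),int(round(q[0]))] if 0<=q[1]<384 and 0<=q[0]<512 else -1 for q in px]; print(x,np.array(v,int).tolist())
plan([(g+[0,0,.06],D)],ang=6.8)
E
```

```text
t 34.63 p [ 0.5135 -0.0048  0.1739] q [ 0.2363  0.0618 -0.2755  1.8568  0.0002  1.2075 -1.7569] F [ 0.2765  0.8416 -0.409 ] w 0.497
x [ 0.0172  0.0173 -0.9997] y [ 0.989  -0.147   0.0145]
0 [177, 176, 173, 171, 176, 176, 177, 180, 176, 158, 103, 104, 97, 71, 105, 101, 102, 105, 100, 145, 183, 177, 173, 175, 175, 176, 172, 171, 175, 174, 172]
0.015 [169, 167, 166, 167, 168, 170, 167, 169, 169, 90, 91, 97, 95, 76, 105, 104, 103, 99, 108, 122, 174, 167, 166, 165, 165, 167, 167, 170, 167, 169, 168]
0.03 [173, 169, 172, 171, 169, 167, 171, 176, 174, 83, 99, 101, 91, 97, 100, 103, 111, 102, 118, 126, 168, 172, 167, 166, 169, 165, 170, 164, 163, 169, 167]
0.04 [169, 168, 169, 167, 169, 170, 158, 153, 142, 79, 80, 80, 68, 76, 104, 103, 107, 108, 108, 112, 97, 103, 109, 120, 125, 134, 138, 146, 154, 159, 164]
-> [ 0.5106 -0.0268  0.06  ] rows 6 tool d(mm) [111.2604   1.2593  20.6915] rv(deg) [ 0.0941 -0.9891 -0.5582]
   rot/row [ 0.0002 -0.0018 -0.001 ] lin [0.74, 0.01, 0.14]
```

Call:
{"fn": "play_rows", "kwargs": {"targets": [{"claw": 0.5, "linear": [0.6, 0.01, 0.3], "rotation": [0, -0.002, -0.001]}, {"claw": 0.5, "linear": [0.8, 0.01, 0.25], "rotation": [0, -0.002, -0.001]}, {"claw": 0.5, "linear": [0.8, 0.01, 0.15], "rotation": [0, -0.002, -0.001]}, {"claw": 0.5, "linear": [0.8, 0.01, 0.05], "rotation": [0, -0.002, -0.001]}, {"claw": 0.5, "linear": [0.8, 0, 0], "rotation": [0, -0.002, -0.001]}, {"claw": 0.5, "linear": [0.3, 0, 0], "rotation": [0, 0, 0]}, {"claw": 0.5, "linear": [0, 0, 0], "rotation": [0, 0, 0]}]}}

```text
time: 35.27
position: [0.5144, -0.0212, 0.0676]
tool_rot: [1.328, 1.131, -1.305]
ft_force: [0.2, 0.8, 0.5]
grip_width: 0.498
```

Run:
```python
from ik import *
s=show(); a=np.radians(-8.7); u=np.array([np.cos(a),np.sin(a),0]); D=axes([0,0,-1],u)
plan([(np.array([.5108,-.0255,.003]),D)],ang=6.8)
```

```text
t 35.27 p [ 0.5144 -0.0212  0.0676] q [ 0.2381  0.1757 -0.264   1.9634  0.0479  0.996  -1.7667] F [0.2041 0.7579 0.4576] w 0.498
x [ 0.0128  0.0057 -0.9999] y [ 0.9889 -0.1479  0.0118]
-> [ 0.5108 -0.0255  0.003 ] rows 3 tool d(mm) [64.5683 -3.7383  5.2305] rv(deg) [ 0.1991 -0.4333 -0.6759]
   rot/row [ 0.0007 -0.0016 -0.0025] lin [0.86, -0.05, 0.07]
```

Call:
{"fn": "play_rows", "kwargs": {"targets": [{"claw": 0.55, "linear": [0.7, -0.08, 0.15], "rotation": [0, -0.001, -0.003]}, {"claw": 0.55, "linear": [0.75, -0.06, 0.1], "rotation": [0, -0.001, -0.003]}, {"claw": 0.55, "linear": [0.6, -0.04, 0.05], "rotation": [0, -0.001, -0.002]}, {"claw": 0.55, "linear": [0.3, 0, 0], "rotation": [0, 0, 0]}, {"claw": 0.55, "linear": [0, 0, 0], "rotation": [0, 0, 0]}]}}

```text
time: 35.68
position: [0.516, -0.024, 0.0131]
tool_rot: [1.324, 1.134, -1.304]
ft_force: [0.4, -0.6, -0.3]
grip_width: 0.448
```

Run:
```python
from ik import *
s=show(); a=np.radians(-8.7); u=np.array([np.cos(a),np.sin(a),0]); D=axes([0,0,-1],u)
plan([(np.array([.5108,-.0255,.003]),D)],ang=6.8)
```

```text
t 35.68 p [ 0.516  -0.024   0.0131] q [ 0.2318  0.2551 -0.2566  1.998   0.0763  0.8866 -1.7796] F [ 0.4205 -0.6026 -0.3472] w 0.448
x [ 0.0113  0.0052 -0.9999] y [ 0.9895 -0.1439  0.0104]
-> [ 0.5108 -0.0255  0.003 ] rows 1 tool d(mm) [10.0704 -5.0829  2.2648] rv(deg) [ 0.4278 -0.3884 -0.5942]
   rot/row [ 0.0048 -0.0043 -0.0066] lin [0.4, -0.2, 0.09]
```

Call:
{"fn": "play_rows", "kwargs": {"targets": [{"claw": 0.55, "linear": [0.35, -0.1, 0.06], "rotation": [0, 0, 0]}, {"claw": 0.7, "linear": [0.15, 0, 0], "rotation": [0, 0, 0]}, {"claw": 1, "linear": [0, 0, 0], "rotation": [0, 0, 0]}, {"claw": 1, "linear": [0, 0, 0], "rotation": [0, 0, 0]}], "newtons": 50}}

```text
time: 36.02
position: [0.5165, -0.0242, 0.0031]
tool_rot: [1.327, 1.13, -1.298]
ft_force: [0.9, -1.0, 0.9]
grip_width: 0.305
```

Call:
{"fn": "play_rows", "kwargs": {"targets": [{"claw": 1, "linear": [0.03, 0, 0], "rotation": [0, 0, 0]}, {"claw": 1, "linear": [0.03, 0, 0], "rotation": [0, 0, 0]}, {"claw": 1, "linear": [0, 0, 0], "rotation": [0, 0, 0]}, {"claw": 1, "linear": [0, 0, 0], "rotation": [0, 0, 0]}]}}

```text
time: 36.35
position: [0.5175, -0.0247, 0.003]
tool_rot: [1.328, 1.128, -1.297]
ft_force: [-0.3, 0.8, -1.7]
grip_width: 0.151
```

Run:
```python
from hang import *
s=show(); Q=R.from_rotvec(s['tool_rot']); P0=np.array(s['position'])
rv=(Q.inv()*R.from_matrix(MH)).as_rotvec(); mid=np.array([.48,.10,.27]); p=htcp('h1',-.05,.05)
plan([(mid,(Q*R.from_rotvec(rv*.7)).as_matrix()),(p,MH)],dict(position=P0+[0,0,.08],tool_rot=s['tool_rot']),ang=6.6)
```

```text
t 36.35 p [ 0.5175 -0.0247  0.003 ] q [ 0.2307  0.2675 -0.2547  2.0078  0.0822  0.8564 -1.7825] F [-0.2861  0.8407 -1.75  ] w 0.151
x [ 0.0197  0.0048 -0.9998] y [ 0.9895 -0.1433  0.0188]
-> [0.48 0.1  0.27] rows 12 tool d(mm) [-187.0988  -51.4797 -119.4432] rv(deg) [-63.6056  30.135   24.9864]
   rot/row [-0.0589  0.0279  0.0231] lin [[-0.62, -0.17, -0.4], [-0.61, -0.11, -0.44], [-0.59, -0.05, -0.47], [-0.57, 0.02, -0.5], [-0.55, 0.09, -0.52], [-0.52, 0.16, -0.53], [-0.49, 0.22, -0.54], [-0.46, 0.29, -0.53], [-0.42, 0.35, -0.52], [-0.39, 0.42, -0.5], [-0.35, 0.48, -0.48], [-0.31, 0.53, -0.45]]
-> [0.483  0.2531 0.2226] rows 8 tool d(mm) [127.8667  74.0585 -62.149 ] rv(deg) [-27.2595  12.915   10.7085]
   rot/row [-0.0379  0.0179  0.0149] lin [[0.64, 0.37, -0.31], [0.66, 0.37, -0.27], [0.67, 0.37, -0.23], [0.69, 0.37, -0.19], [0.7, 0.36, -0.15], [0.71, 0.35, -0.11], [0.72, 0.34, -0.07], [0.73, 0.33, -0.02]]
```

Call:
{"fn": "play_rows", "kwargs": {"targets": [{"claw": 1, "linear": [-0.6, 0, 0], "rotation": [0, 0, 0]}, {"claw": 1, "linear": [-0.8, 0, 0], "rotation": [0, 0, 0]}, {"claw": 1, "linear": [-0.8, 0, 0], "rotation": [0, 0, 0]}, {"claw": 1, "linear": [-0.8, 0, 0], "rotation": [0, 0, 0]}, {"claw": 1, "linear": [-0.62, -0.17, -0.4], "rotation": [-0.059, 0.028, 0.023]}, {"claw": 1, "linear": [-0.61, -0.11, -0.44], "rotation": [-0.059, 0.028, 0.023]}, {"claw": 1, "linear": [-0.6, -0.05, -0.47], "rotation": [-0.059, 0.028, 0.023]}, {"claw": 1, "linear": [-0.57, 0.02, -0.5], "rotation": [-0.059, 0.028, 0.023]}, {"claw": 1, "linear": [-0.55, 0.09, -0.52], "rotation": [-0.059, 0.028, 0.023]}, {"claw": 1, "linear": [-0.52, 0.16, -0.53], "rotation": [-0.059, 0.028, 0.023]}]}}

```text
time: 37.18
position: [0.4928, 0.0421, 0.1742]
tool_rot: [1.157, 1.374, -0.566]
ft_force: [-0.2, -0.1, -2.5]
grip_width: 0.151
```

Call:
{"fn": "play_rows", "kwargs": {"targets": [{"claw": 1, "linear": [-0.5, 0.22, -0.54], "rotation": [-0.059, 0.028, 0.023]}, {"claw": 1, "linear": [-0.46, 0.29, -0.53], "rotation": [-0.059, 0.028, 0.023]}, {"claw": 1, "linear": [-0.42, 0.35, -0.52], "rotation": [-0.059, 0.028, 0.023]}, {"claw": 1, "linear": [-0.39, 0.42, -0.5], "rotation": [-0.059, 0.028, 0.023]}, {"claw": 1, "linear": [-0.35, 0.48, -0.48], "rotation": [-0.059, 0.028, 0.023]}, {"claw": 1, "linear": [-0.31, 0.53, -0.45], "rotation": [-0.059, 0.028, 0.023]}]}}

```text
time: 37.68
position: [0.4664, 0.1046, 0.2735]
tool_rot: [0.902, 1.475, 0.167]
ft_force: [-0.5, -0.1, -1.4]
grip_width: 0.15
```

Run:
```python
from hang import *
s=show(); plan([(htcp('h1',-.05,.047),MH)],ang=6.6)
im=get_image("wrist"); cv2.imwrite("pics/w6.png",im)
```

```text
t 37.68 p [0.4664 0.1046 0.2735] q [ 0.3385 -0.13   -0.1076  2.0018 -0.715   1.3345 -0.0592] F [-0.542  -0.0703 -1.4149] w 0.15
x [ 0.1492  0.6086 -0.7793] y [0.4188 0.675  0.6074]
-> [0.483  0.255  0.2248] rows 8 tool d(mm) [131.9209  78.9499 -40.3653] rv(deg) [-24.0222  11.0287   9.9205]
   rot/row [-0.0334  0.0153  0.0138] lin [[0.66, 0.39, -0.2], [0.67, 0.39, -0.17], [0.68, 0.38, -0.13], [0.7, 0.37, -0.09], [0.71, 0.36, -0.06], [0.71, 0.35, -0.02], [0.72, 0.33, 0.01], [0.73, 0.32, 0.05]]
```

Call:
{"fn": "play_rows", "kwargs": {"targets": [{"claw": 1, "linear": [0.66, 0.39, -0.2], "rotation": [-0.033, 0.015, 0.014]}, {"claw": 1, "linear": [0.67, 0.39, -0.17], "rotation": [-0.033, 0.015, 0.014]}, {"claw": 1, "linear": [0.68, 0.38, -0.13], "rotation": [-0.033, 0.015, 0.014]}, {"claw": 1, "linear": [0.7, 0.37, -0.09], "rotation": [-0.033, 0.015, 0.014]}, {"claw": 1, "linear": [0.71, 0.36, -0.06], "rotation": [-0.033, 0.015, 0.014]}, {"claw": 1, "linear": [0.6, 0.35, -0.02], "rotation": [-0.033, 0.015, 0.014]}, {"claw": 1, "linear": [0.3, 0.33, 0.01], "rotation": [-0.033, 0.015, 0.014]}, {"claw": 1, "linear": [0, 0.2, 0], "rotation": [-0.033, 0.015, 0.014]}, {"claw": 1, "linear": [0, 0, 0], "rotation": [0, 0, 0]}]}}

```text
time: 38.48
position: [0.4817, 0.2317, 0.2381]
tool_rot: [0.676, 1.458, 0.677]
ft_force: [-0.6, -0.9, -0.9]
grip_width: 0.151
```

Run:
```python
from hang import *
s=show(); plan([(htcp('h1',-.02,.047),MH)],ang=6.6)
im=get_image("wrist"); cv2.imwrite("pics/w7.png",im)
cm=cam("wrist",s); print("ring exp",w2pix(cm,np.array(s['position'])+R.from_rotvec(s['tool_rot']).apply([-.002,.047,0])),"peg end/root",w2pix(cm,[ring('h1',0),[.483,.358,.2],ring('h2',0),[.563,.359,.2]]))
g=cv2.resize(im,(700,525)); sc=get_image("scene"); cv2.imwrite("pics/s8.png",sc)
cv2.imwrite("pics/c10.png",np.vstack([np.hstack([cv2.resize(im[20:220,100:420],(440,275)),np.zeros((275,4,3),np.uint8),cv2.resize(sc[100:220,290:440],(344,275))]),np.hstack([cv2.resize(get_image("top")[130:230,60:200],(440,314)),np.zeros((314,348,3),np.uint8)])]))
```

```text
t 38.48 p [0.4817 0.2317 0.2381] q [ 0.2308  0.0677 -0.1891  1.9892 -0.903   1.286   0.4046] F [-0.5885 -0.9137 -0.943 ] w 0.151
x [ 0.0036  0.7624 -0.6471] y [-0.0025  0.6471  0.7624]
-> [0.483  0.278  0.2056] rows 3 tool d(mm) [56.3104  5.1398  1.1379] rv(deg) [0.1422 0.2072 0.3246]
   rot/row [0.0005 0.0008 0.0012] lin [0.75, 0.07, 0.02]
ring exp [[250.2394 169.2425]] peg end/root [[252.0668 145.9917]
 [251.8638 140.3197]
 [342.4427 145.3713]
 [327.7867 139.8163]]
```

Run:
```python
import cv2,numpy as np
im=cv2.imread("pics/w7.png"); h=cv2.cvtColor(im,cv2.COLOR_BGR2HSV)
g=cv2.inRange(h,(60,60,10),(95,255,255)); gray=cv2.cvtColor(im,cv2.COLOR_BGR2GRAY)
for y in range(100,216,3): print(y,''.join('.' if g[y,x] else ('#' if gray[y,x]<70 else ('+' if gray[y,x]<130 else 'o')) for x in range(210,370,2)))
```

```text
100 ................................................................................
103 ................................................................................
106 ................................................................................
109 ................................................................................
112 ................................................................................
115 ................................................................................
118 ................................................................................
121 ..................oooooooooooo............................+ooooooooooo+.........
124 ..................oooooooooooo............................oooooooooooo..........
127 ..................oooooooooooo...........................+ooooooooooo+..........
130 ..................oooooooooooo...........................oooooooooooo...........
133 +.................ooooooooooo+..........................+ooooooooooo+...........
136 .+................ooooooooooo+..........................ooooooooooo+........
[... 1514 characters left out ...]
..................+o
193 ++++++.....++++++++++++++#++####.............................................+oo
196 .++#..++.#..#++#+#+###+#+####+#..............................................ooo
199 +++++#.+........#+##+++#+##..................................................+oo
202 +...+...........++#+#+#####...................................................oo
205 ++.+............##++###+###....................................................o
208 +++#+############+#####+###oooooooooooooooooooo+####+##################...++#++o
211 +++++###++####+#++##++++++#+++++############+#########################...++++++o
214 ++++++++++++++++#++++++#+##+++++++++#+++++++++++++++++++++++++++++++++++++++++++
```

```bash
sed -i 's/h1=.483,h2=.563/h1=.486,h2=.566/' hang.py
cat > asc.py <<'E'
from h import *
def asc(x0,x1,y0,y1,dx=2,dy=3):
    im=get_image("wrist"); h=cv2.cvtColor(im,cv2.COLOR_BGR2HSV); g=cv2.inRange(h,(60,60,10),(95,255,255)); gray=cv2.cvtColor(im,cv2.COLOR_BGR2GRAY)
    for y in range(y0,y1,dy): print(y,''.join('.' if g[y,x] else ('#' if gray[y,x]<70 else ('+' if gray[y,x]<130 else 'o')) for x in range(x0,x1,dx)))
E
python3 - <<'E'
from hang import *
s=get_state(); plan([(htcp('h1',-.012,.043),MH)],ang=6.6)
E
```

```text
-> [0.486  0.2867 0.2035] rows 4 tool d(mm) [65.2859  9.0973  4.173 ] rv(deg) [0.0575 0.3333 0.3601]
   rot/row [0.0002 0.0009 0.001 ] lin [0.65, 0.09, 0.04]
```

Call:
{"fn": "play_rows", "kwargs": {"targets": [{"claw": 1, "linear": [0.5, 0.12, 0.06], "rotation": [0, 0, 0]}, {"claw": 1, "linear": [0.65, 0.1, 0.06], "rotation": [0, 0.001, 0.001]}, {"claw": 1, "linear": [0.65, 0.1, 0.04], "rotation": [0, 0, 0.001]}, {"claw": 1, "linear": [0.4, 0.06, 0.03], "rotation": [0, 0, 0]}, {"claw": 1, "linear": [0, 0, 0], "rotation": [0, 0, 0]}]}}

```text
time: 39.05
position: [0.489, 0.2764, 0.2101]
tool_rot: [0.683, 1.452, 0.661]
ft_force: [-0.8, 0.1, -1.1]
grip_width: 0.151
```

Run:
```python
from hang import *
from asc import asc
s=show(); plan([(htcp('h1',-.0,.043),MH)],ang=6.6)
asc(190,320,90,200)
```

```text
t 39.05 p [0.489  0.2764 0.2101] q [ 0.1774  0.1016 -0.2351  2.0135 -0.9393  1.1646  0.3857] F [-0.8155  0.086  -1.1073] w 0.151
x [ 0.0162  0.7592 -0.6507] y [0.0074 0.6506 0.7594]
-> [0.486  0.2959 0.1958] rows 2 tool d(mm) [24.0402  1.7627 -3.4285] rv(deg) [-0.4164  0.9305  0.5938]
   rot/row [-0.0023  0.0052  0.0033] lin [[0.48, 0.04, -0.07], [0.48, 0.03, -0.06]]
90 .................................................................
93 .................................................................
96 .................................................................
99 .................................................................
102 .................................................................
105 .................................................................
108 .................................................................
111 .................................................................
114 .................................................................
117 .................................................................
120 ..............................
[... 1155 characters left out ...]

171 ..+.+...........++++#.....+..............#++#+#..................
174 +++.+...........+++++#...................#+++++..................
177 +++.............#++++#+.................+#+++++..................
180 +++++............++#++#+...............+##++++...................
183 +++++.+..........#+++####.............##+++++#...................
186 +++.++............+#+#+###++.......+###+++++#....................
189 ++++++.............#++++++############++++++.....................
192 +++++++.............#++++++++#+#++++++++++.......................
195 +.++++++..............++++++++++#++++++#+........................
198 ++.++++..................+++#+++++++++...........................
```

Run:
```python
from hang import *
L=json.loads(open("log.txt").read().splitlines()[-1]); s=dict(position=L[1],tool_rot=L[2]); cm=cam("wrist",s); M=R.from_rotvec(L[2]).as_matrix(); P=np.array(L[1])
print("root,end",w2pix(cm,[[.486,.358,.2],ring('h1',0)]))
for d in (.040,.043,.047): print(d,"ring",w2pix(cm,P+M@[-.002,d,0]))
im=get_image("wrist"); g=cv2.cvtColor(im,cv2.COLOR_BGR2GRAY)
for y in range(126,176,3): print(y,' '.join('%3d'%g[y,x] for x in range(226,282,2)))
```

```text
root,end [[245.5566 154.7272]
 [245.1469 165.6358]]
0.04 ring [[250.2537 180.3487]]
0.043 ring [[250.2472 175.6299]]
0.047 ring [[250.2386 169.2596]]
126  74  69  67  69  72  72  67  68  68  70  64  66  70  69  65  64  67  65  69  67  62  68  72  65  73  70  71  66
129  75  64  67  68  59  64  62  65  64  67  69  64  66  67  64  64  63  62  64  71  69  67  69  67  67  69  66  68
132  67  70  64 122 183 178 180 189 194 193 194 199 192 187 191 190 200 202 111  64  73  65  67  69  69  65  71  72
135  68  68  66  97 165 160 154 166 170 168 168 167 166 159 161 159 170 166  92  62  68  69  68  67  66  68  66  66
138  68  63  71  72 168 159 159 165 164 167 172 174 162 149 160 168 174 171  92  70  68  69  71  67  74  68  69  64
141  67  63  68  54 166 168 155 143 150 145 128 109  96  91 107 107 133 140 138 124  71  70  68  66  69  68  72  64
144  67  68  73  55 149 149  99  81  92  86  87  81  81  81  81  77  83  80  83  84 114 130  69  68  70  69  64  66
147  63  66  83 140  98  83  80  75  77  79  75  76  71  71  74  75  73  82  74  78  81  77 105 120  70  68  64  65
150  59 116  85  81  7
[... 321 characters left out ...]
  69
159  75  73  75  72  52 157 159 160 167 170 168 179 168 156 158 167 167 143  67  69  70  63  75  67  76  73  77  83
162  73  70  68  71  91 161 160 161 160 157 166 171 166 154 162 163 170 143  65  66  63  63  65  75  74  75  78  70
165  74  75  74  57  69 162 156 158 166 166 163 163 159 158 161 167 170 126  64  67  66  71  72  63  80  73  74  79
168  77  75  71  64  57 167 160 153 170 164 166 165 161 157 163 171 164 108  68  65  60  65  69  62  76  71  77  73
171  78  73  69  62  64  78  77  73  70  66  67  64  68  60  63  63  61  60  73  70  69  67  65  65  70  73  76  71
174  75  77  67  62  68  69  65  69  69  71  68  70  69  66  66  68  71  67  65  67  69  66  74  65  78  80  79  82
```

Run:
```python
from hang import *
s=show(); plan([(htcp('h1',-.004,.0445),MH),(htcp('h1',.02,.0445),MH)],ang=6.6)
```

```text
t 39.15 p [0.4899 0.275  0.2109] q [ 0.1785  0.1009 -0.2332  2.0124 -0.9389  1.1662  0.3864] F [-0.9126 -0.2835 -0.3104] w 0.154
x [ 0.0182  0.7592 -0.6506] y [0.0072 0.6506 0.7594]
-> [0.486  0.2919 0.1972] rows 2 tool d(mm) [21.657   0.5041 -4.3113] rv(deg) [-0.4048  1.043   0.5942]
   rot/row [-0.0022  0.0058  0.0033] lin [[0.43, 0.01, -0.09], [0.43, 0.01, -0.08]]
-> [0.486  0.3102 0.1818] rows 2 tool d(mm) [24.  0. -0.] rv(deg) [0. 0. 0.]
   rot/row [0. 0. 0.] lin [0.48, 0.0, -0.0]
```

Call:
{"fn": "play_rows", "kwargs": {"targets": [{"claw": 1, "linear": [0.3, 0.01, -0.12], "rotation": [-0.002, 0.006, 0.003]}, {"claw": 1, "linear": [0.3, 0.01, -0.1], "rotation": [-0.002, 0.005, 0.003]}, {"claw": 1, "linear": [0.25, 0, -0.05], "rotation": [0, 0, 0]}, {"claw": 1, "linear": [0, 0, 0], "rotation": [0, 0, 0]}]}}

```text
time: 39.48
position: [0.4848, 0.2902, 0.1977]
tool_rot: [0.683, 1.457, 0.677]
ft_force: [-0.4, -0.4, -1.4]
grip_width: 0.152
```

Run:
```python
from hang import *
from asc import asc
s=show(); plan([(htcp('h1',.02,.0445),MH)],ang=6.6)
print(w2pix(cam("wrist",s),[[.487,.358,.2],ring('h1',0)+[.001,0,0]]))
asc(210,300,120,196)
```

```text
t 39.48 p [0.4848 0.2902 0.1977] q [ 0.1644  0.1213 -0.2481  2.0266 -0.9574  1.1392  0.4064] F [-0.3791 -0.3889 -1.3842] w 0.152
x [ 0.0052  0.7651 -0.6438] y [0.0015 0.6438 0.7652]
-> [0.486  0.3102 0.1818] rows 2 tool d(mm) [25.6067  0.761   1.0263] rv(deg) [-0.0864  0.2966  0.0789]
   rot/row [-0.0005  0.0016  0.0004] lin [0.51, 0.02, 0.02]
[[252.8859 157.9787]
 [253.5558 170.2202]]
120 .............................................
123 .............................................
126 .............................................
129 .............................................
132 .......................+++++++...............
135 ..............+oooooooooooooooo..............
138 ..............+ooooooooooooooo+..............
141 ..............+oooo+++++oooooo+..............
144 .............o+++++++++++++++o+..............
147 ...........o++++++++++++++++++++.............
150 .........+++++++++###+####+++++++............
153 ........+++++++#oooooooooo+#++++++...........
156 .......++++++#.ooooooooooooo+#+++++..........
159 .......++++##..oooooooooooooo+#+++++.........
162 ......+++++#...oooooooooooooo+.+++++.........
165 ......+++++#...oooooooooooooo+.#+++++........
168 ......+++++....oooooooooooooo+.#+++++........
171 ......+++++....oooooooooooooo..#+#+++........
174 ......+++++#...+ooooooooooooo..#+++++........
177 ......++++++#.................+#+++++........
180 .......+++++#................##+++++.........
183 .......+++++###.............##+++++..........
186 .......#++++++#+##.......o+##++++++..........
189 .........+++++++##++++++##++++++#+...........
192 ..........+++++++++#+##+++++++++.............
195 ............++#++++++++++++++++..............
```

Call:
{"fn": "play_rows", "kwargs": {"targets": [{"claw": 1, "linear": [0.3, 0.02, 0.03], "rotation": [0, 0.001, 0]}, {"claw": 1, "linear": [0.35, 0.02, 0.02], "rotation": [0, 0, 0]}, {"claw": 1, "linear": [0.3, 0, 0], "rotation": [0, 0, 0]}, {"claw": 1, "linear": [0, 0, 0], "rotation": [0, 0, 0]}]}}

```text
time: 39.87
position: [0.4875, 0.3099, 0.1823]
tool_rot: [0.683, 1.457, 0.676]
ft_force: [-0.2, -0.2, -1.1]
grip_width: 0.156
```

Run:
```python
from hang import *
from asc import asc
s=show(); plan([(htcp('h1',.02,.0445),MH)],ang=6.6)
asc(210,300,126,196,3,4)
```

```text
t 39.87 p [0.4875 0.3099 0.1823] q [ 0.1401  0.1497 -0.2674  2.0316 -0.9751  1.086   0.4107] F [-0.1902 -0.2397 -1.1038] w 0.156
x [ 0.0059  0.765  -0.644 ] y [0.002 0.644 0.765]
-> [0.486  0.3102 0.1818] rows 1 tool d(mm) [ 0.5761 -0.1484 -1.5058] rv(deg) [-0.1159  0.3386  0.0901]
   rot/row [-0.0013  0.0038  0.001 ] lin [0.02, -0.01, -0.06]
126 ..............................
130 ..............................
134 ..............................
138 ........oooooooooooo..........
142 ........oo#+++++++#o..........
146 ........+++++++++++++.........
150 ......+++++++#+##+++++........
154 ......+++++ooooooo+++++.......
158 .....++++ooooooooooo++++......
162 ....++++oooooooooooo.++++.....
166 ....+++#+oooooooooo+.++++.....
170 ....+++#.oooooooooo+.++++.....
174 ....++++.oooooooooo..#+++.....
178 ....++++#oooooooooo.#++++.....
182 .....+++##ooooooooo##+++......
186 .....++++###.....+#+++++......
190 ......#+++++#++##+++++........
194 ........+++++++++++++.........
```

Call:
{"fn": "play_rows", "kwargs": {"targets": [{"claw": 1, "linear": [0, -0.2, 0], "rotation": [0, 0, 0]}, {"claw": 1, "linear": [0, -0.2, 0], "rotation": [0, 0, 0]}, {"claw": 1, "linear": [0, -0.1, 0], "rotation": [0, 0, 0]}]}}

```text
time: 40.17
position: [0.4877, 0.3039, 0.1753]
tool_rot: [0.686, 1.455, 0.683]
ft_force: [0.7, 7.4, 6.3]
grip_width: 0.154
```

The force of about 10 N along tool y shows the peg is through the ring. Releasing.

Call:
{"fn": "play_rows", "kwargs": {"targets": [{"claw": 0.6, "linear": [0, 0.05, 0], "rotation": [0, 0, 0]}, {"claw": 0.5, "linear": [0, 0, 0], "rotation": [0, 0, 0]}, {"claw": 0.5, "linear": [0, 0, 0], "rotation": [0, 0, 0]}, {"claw": 0.5, "linear": [0, 0, 0], "rotation": [0, 0, 0]}, {"claw": 0.5, "linear": [-0.4, 0, 0], "rotation": [0, 0, 0]}, {"claw": 0.5, "linear": [-0.7, 0, 0], "rotation": [0, 0, 0]}, {"claw": 0.5, "linear": [-0.8, 0, 0], "rotation": [0, 0, 0]}, {"claw": 0.5, "linear": [-0.9, 0, 0], "rotation": [0, 0, 0]}, {"claw": 0.5, "linear": [-0.9, 0, 0], "rotation": [0, 0, 0]}]}}

```text
time: 40.92
position: [0.4847, 0.2298, 0.2359]
tool_rot: [0.685, 1.462, 0.682]
ft_force: [-0.1, -0.9, 0.3]
grip_width: 0.5
```

Run:
```python
from hang import *
from asc import asc
s=show(); print(w2pix(cam("wrist",s),[[.487,.358,.2],ring('h1',0),[.487,.345,.12],[.487,.345,.08]]))
asc(180,390,110,225,4,5)
```

```text
t 40.92 p [0.4847 0.2298 0.2359] q [ 0.2361  0.0832 -0.188   1.9829 -0.9067  1.2912  0.4122] F [-0.0578 -0.8767  0.2652] w 0.5
x [-0.0005  0.7679 -0.6406] y [0.0019 0.6406 0.7679]
[[252.9999 138.4301]
 [252.0678 143.2862]
 [252.8874 191.1515]
 [252.8322 207.0545]]
110 +....................................................
115 .....................................................
120 +.++..+.........oooooo..............oooooo...........
125 +++++...........o+##+o..............oooooo...........
130 ++.+++.........#++++++#............oooooo............
135 +++++++.+......##+ooo###...........oooooo+...........
140 +++++++++......#oooooo+#...........ooooooo...........
145 +++++++.+......+#+oo+#+...........oooooo.............
150 o++++++++.......+#++###...........ooooo..............
155 o++++++++........#+#.................................
160 o+++++++++.......###.................................
165 oo+++++++.+......##+.................................
170 oo++++++++.......##+...........................oo....
175 ooo++++++++......###..........................ooo...o
180 ooo++++++++......+#+...........................ooo.+o
185 ooo++++++++......###...........................oooooo
190 oooo++++++++.....##+..........................ooooooo
195 oooo++++++......++##+.........................ooooooo
200 ooooo++++......++++++.........................ooooooo
205 o+++++++++.....+++++#....................+...++oooooo
210 o+oo++.++++++++#+####++++++++++########+++#.+++oooooo
215 o++o++oo+++o++++++o++++++#++++++++++++++oo++++++ooooo
220 +o+ooooo+++o++++++++++++++++++++++++++++o+++++++ooooo
```

Run:
```python
from ik import *
s=get_state(); a=np.radians(7.6); u=np.array([np.cos(a),np.sin(a),0]); D=axes([0,0,-1],u); g=np.array([.4527,-.2345,0])+u*.012; print(g, ik(g+[0,0,.003],D,s['joint_positions']))
Q=R.from_rotvec(s['tool_rot']); rv=(Q.inv()*R.from_matrix(D)).as_rotvec()
plan([(np.array([.485,.12,.30]),(Q*R.from_rotvec(rv*.35)).as_matrix()),(g+[0,0,.18],D)],ang=6.8,lin=.0225)
```

```text
[ 0.4646 -0.2329  0.    ] (array([ 0.0702,  0.2867,  0.3833,  2.001 , -0.138 ,  0.8784, -0.9105]), np.float64(3.3236607805141516e-06), np.float64(8.86165936488347e-05))
-> [0.485 0.12  0.3  ] rows 6 tool d(mm) [-120.5908  -20.8808   -1.7861] rv(deg) [ 26.7506 -12.4437 -14.4116]
   rot/row [ 0.0495 -0.023  -0.0267] lin [[-0.8, -0.14, -0.01], [-0.8, -0.17, 0.03], [-0.79, -0.2, 0.07], [-0.77, -0.23, 0.12], [-0.76, -0.25, 0.16], [-0.74, -0.26, 0.21]]
-> [ 0.4646 -0.2329  0.18  ] rows 17 tool d(mm) [ -94.756  -320.0943  167.1073] rv(deg) [ 49.6797 -23.1097 -26.7645]
   rot/row [ 0.0325 -0.0151 -0.0175] lin [[-0.22, -0.75, 0.39], [-0.19, -0.74, 0.44], [-0.16, -0.72, 0.48], [-0.13, -0.7, 0.52], [-0.1, -0.67, 0.55], [-0.07, -0.65, 0.59], [-0.04, -0.62, 0.62], [-0.0, -0.59, 0.66], [0.03, -0.55, 0.68], [0.06, -0.51, 0.71], [0.09, -0.48, 0.73], [0.12, -0.43, 0.75], [0.15, -0.39, 0.77], [0.18, -0.35, 0.79], [0.21, -0.3, 0.8], [0.23, -0.25, 0.81], [0.26, -0.21, 0.81]]
```

Call:
{"fn": "play_rows", "kwargs": {"targets": [{"claw": 0.5, "linear": [-0.8, -0.14, 0], "rotation": [0.05, -0.023, -0.027]}, {"claw": 0.5, "linear": [-0.8, -0.17, 0.03], "rotation": [0.05, -0.023, -0.027]}, {"claw": 0.5, "linear": [-0.8, -0.2, 0.07], "rotation": [0.05, -0.023, -0.027]}, {"claw": 0.5, "linear": [-0.77, -0.23, 0.12], "rotation": [0.05, -0.023, -0.027]}, {"claw": 0.5, "linear": [-0.76, -0.25, 0.16], "rotation": [0.05, -0.023, -0.027]}, {"claw": 0.5, "linear": [-0.74, -0.26, 0.21], "rotation": [0.05, -0.023, -0.027]}, {"claw": 0.5, "linear": [-0.22, -0.75, 0.39], "rotation": [0.033, -0.015, -0.018]}, {"claw": 0.5, "linear": [-0.19, -0.74, 0.44], "rotation": [0.033, -0.015, -0.018]}, {"claw": 0.5, "linear": [-0.16, -0.72, 0.48], "rotation": [0.033, -0.015, -0.018]}, {"claw": 0.5, "linear": [-0.13, -0.7, 0.52], "rotation": [0.033, -0.015, -0.018]}]}}

```text
time: 41.8
position: [0.4763, 0.0195, 0.2838]
tool_rot: [0.973, 1.436, -0.276]
ft_force: [1.0, 0.7, 0.1]
grip_width: 0.5
```

Call:
{"fn": "play_rows", "kwargs": {"targets": [{"claw": 0.5, "linear": [-0.1, -0.67, 0.55], "rotation": [0.033, -0.015, -0.018]}, {"claw": 0.5, "linear": [-0.07, -0.65, 0.59], "rotation": [0.033, -0.015, -0.018]}, {"claw": 0.5, "linear": [-0.04, -0.62, 0.62], "rotation": [0.033, -0.015, -0.018]}, {"claw": 0.5, "linear": [0, -0.59, 0.66], "rotation": [0.033, -0.015, -0.018]}, {"claw": 0.5, "linear": [0.03, -0.55, 0.68], "rotation": [0.033, -0.015, -0.018]}, {"claw": 0.5, "linear": [0.06, -0.51, 0.71], "rotation": [0.033, -0.015, -0.018]}, {"claw": 0.5, "linear": [0.09, -0.48, 0.73], "rotation": [0.033, -0.015, -0.018]}, {"claw": 0.5, "linear": [0.12, -0.43, 0.75], "rotation": [0.033, -0.015, -0.018]}, {"claw": 0.5, "linear": [0.15, -0.39, 0.77], "rotation": [0.033, -0.015, -0.018]}, {"claw": 0.5, "linear": [0.18, -0.35, 0.79], "rotation": [0.033, -0.015, -0.018]}]}}

```text
time: 42.63
position: [0.4413, -0.2068, 0.2243]
tool_rot: [1.117, 1.28, -1.023]
ft_force: [0.5, 1.0, 0.5]
grip_width: 0.498
```

Run:
```python
from ik import *
s=show(); a=np.radians(7.6); u=np.array([np.cos(a),np.sin(a),0]); D=axes([0,0,-1],u); g=np.array([.4646,-.2329,0])
plan([(g+[0,0,.12],D)],ang=6.8,lin=.0225)
```

```text
t 42.63 p [ 0.4413 -0.2068  0.2243] q [ 0.5062 -0.0391 -0.0816  1.855  -0.0562  1.3014 -0.9471] F [0.5268 1.0086 0.5427] w 0.498
x [ 0.0433  0.0364 -0.9984] y [0.9819 0.1828 0.0492]
-> [ 0.4646 -0.2329  0.12  ] rows 5 tool d(mm) [104.1529  13.0152  32.833 ] rv(deg) [ 2.9852 -1.6669 -2.7806]
   rot/row [ 0.0066 -0.0037 -0.0062] lin [[0.83, 0.1, 0.26], [0.83, 0.11, 0.26], [0.83, 0.13, 0.25], [0.83, 0.14, 0.24], [0.83, 0.15, 0.24]]
```

Call:
{"fn": "play_rows", "kwargs": {"targets": [{"claw": 0.5, "linear": [0.7, 0.15, 0.35], "rotation": [0.007, -0.004, -0.006]}, {"claw": 0.5, "linear": [0.8, 0.15, 0.3], "rotation": [0.007, -0.004, -0.006]}, {"claw": 0.5, "linear": [0.8, 0.15, 0.3], "rotation": [0.007, -0.004, -0.006]}, {"claw": 0.5, "linear": [0.8, 0.15, 0.2], "rotation": [0.007, -0.004, -0.006]}, {"claw": 0.5, "linear": [0.6, 0.1, 0.1], "rotation": [0.006, -0.003, -0.005]}, {"claw": 0.5, "linear": [0, 0, 0], "rotation": [0, 0, 0]}, {"claw": 0.5, "linear": [0, 0, 0], "rotation": [0, 0, 0]}]}}

```text
time: 43.22
position: [0.463, -0.2446, 0.1309]
tool_rot: [1.123, 1.254, -1.131]
ft_force: [-0.2, -0.5, 1.2]
grip_width: 0.5
```

Run:
```python
from ik import *
s=show(); im=get_image("wrist"); cm=cam("wrist",s); cv2.imwrite("pics/w8.png",im)
a=np.radians(7.6); u=np.array([np.cos(a),np.sin(a),0]); n=np.array([-u[1],u[0],0]); o=np.array([.4527,-.2345,0])
h=cv2.cvtColor(im,cv2.COLOR_BGR2HSV)
for x in (0,.012,.025,.035,.0425,.06):
    ts=np.arange(-.03,.031,.002); px=np.round(w2pix(cm,o+u*x+n*ts[:,None]+[0,0,.010])).astype(int); print(x,''.join('#' if h[q[1],q[0],1]<60 else '.' for q in px), px[15])
D=axes([0,0,-1],u); plan([(np.array([.4646,-.2329,.003]),D)])
```

```text
t 43.22 p [ 0.463  -0.2446  0.1309] q [ 0.5018  0.1211 -0.0759  1.8808  0.0173  1.1366 -1.0418] F [-0.1502 -0.4758  1.2319] w 0.5
x [ 0.0005 -0.0074 -1.    ] y [ 0.994   0.1096 -0.0003]
0 ............######............. [241 197]
0.012 ............#######............ [240 187]
0.025 ............#######............ [240 176]
0.035 ............#######............ [240 166]
0.0425 ............#######............ [239 160]
0.06 .......###...........###....... [239 143]
-> [ 0.4646 -0.2329  0.003 ] rows 6 tool d(mm) [127.8521   3.0708 -12.3559] rv(deg) [-1.3111  0.424   0.0233]
   rot/row [-0.0024  0.0008  0.    ] lin [[0.85, 0.02, -0.08], [0.85, 0.02, -0.08], [0.85, 0.02, -0.08], [0.85, 0.02, -0.08], [0.85, 0.02, -0.08], [0.85, 0.02, -0.08]]
```

Call:
{"fn": "play_rows", "kwargs": {"targets": [{"claw": 0.55, "linear": [0.6, 0.03, -0.2], "rotation": [-0.003, 0, 0]}, {"claw": 0.55, "linear": [0.8, 0.03, -0.18], "rotation": [-0.003, 0, 0]}, {"claw": 0.55, "linear": [0.8, 0.02, -0.1], "rotation": [-0.003, 0, 0]}, {"claw": 0.55, "linear": [0.8, 0.02, -0.05], "rotation": [-0.003, 0, 0]}, {"claw": 0.55, "linear": [0.7, 0.02, 0], "rotation": [-0.002, 0, 0]}, {"claw": 0.55, "linear": [0.4, 0, 0], "rotation": [0, 0, 0]}, {"claw": 0.55, "linear": [0, 0, 0], "rotation": [0, 0, 0]}]}}

```text
time: 43.85
position: [0.4701, -0.2362, 0.0373]
tool_rot: [1.11, 1.243, -1.109]
ft_force: [-0.0, -0.2, 0.0]
grip_width: 0.446
```

Run:
```python
from ik import *
s=show(); a=np.radians(7.6); u=np.array([np.cos(a),np.sin(a),0]); D=axes([0,0,-1],u); plan([(np.array([.4646,-.2329,.003]),D)])
```

```text
t 43.85 p [ 0.4701 -0.2362  0.0373] q [ 0.4884  0.2198 -0.0858  1.9764  0.0322  0.9231 -1.0554] F [-0.0106 -0.1882  0.0407] w 0.446
x [ 0.0187 -0.0156 -0.9997] y [0.9915 0.1293 0.0165]
-> [ 0.4646 -0.2329  0.003 ] rows 2 tool d(mm) [34.0939 -5.6025 -4.5727] rv(deg) [-0.1762  1.0255 -0.9428]
   rot/row [-0.001   0.0057 -0.0052] lin [[0.68, -0.11, -0.09], [0.68, -0.11, -0.09]]
```

Call:
{"fn": "play_rows", "kwargs": {"targets": [{"claw": 0.55, "linear": [0.5, -0.12, -0.14], "rotation": [0, 0.006, -0.005]}, {"claw": 0.55, "linear": [0.5, -0.12, -0.08], "rotation": [0, 0.005, -0.005]}, {"claw": 0.55, "linear": [0.2, -0.05, -0.04], "rotation": [0, 0, 0]}, {"claw": 0.55, "linear": [0, 0, 0], "rotation": [0, 0, 0]}]}}

```text
time: 44.18
position: [0.464, -0.2322, 0.0085]
tool_rot: [1.115, 1.262, -1.112]
ft_force: [-0.2, -0.4, 0.5]
grip_width: 0.452
```

Run:
```python
from ik import *
s=show()
```

```text
t 44.18 p [ 0.464  -0.2322  0.0085] q [ 0.4905  0.26   -0.0857  1.9957  0.0281  0.882  -1.0525] F [-0.1655 -0.3533  0.5228] w 0.452
x [ 0.0047 -0.0017 -1.    ] y [0.9918 0.128  0.0044]
```

Call:
{"fn": "play_rows", "kwargs": {"targets": [{"claw": 0.55, "linear": [0.2, 0, 0], "rotation": [0, 0, 0]}, {"claw": 0.7, "linear": [0.1, 0, 0], "rotation": [0, 0, 0]}, {"claw": 1, "linear": [0, 0, 0], "rotation": [0, 0, 0]}, {"claw": 1, "linear": [0, 0, 0], "rotation": [0, 0, 0]}, {"claw": 1, "linear": [0.03, 0, 0], "rotation": [0, 0, 0]}, {"claw": 1, "linear": [0.03, 0, 0], "rotation": [0, 0, 0]}, {"claw": 1, "linear": [0, 0, 0], "rotation": [0, 0, 0]}, {"claw": 1, "linear": [0, 0, 0], "rotation": [0, 0, 0]}], "newtons": 50}}

```text
time: 44.85
position: [0.4659, -0.2322, 0.0009]
tool_rot: [1.116, 1.26, -1.11]
ft_force: [-0.1, -0.5, -0.3]
grip_width: 0.152
```

Run:
```python
from hang import *
s=show(); Q=R.from_rotvec(s['tool_rot']); P0=np.array(s['position']); M=Q.as_matrix()
d=np.array([.5121,-.2266,.006])-P0; print("ring in tool",M.T@d)
rv=(Q.inv()*R.from_matrix(MH)).as_rotvec()
plan([(np.array([.50,-.05,.30]),(Q*R.from_rotvec(rv*.5)).as_matrix()),(htcp('h2',-.075,.048),MH)],dict(position=P0+[0,0,.09],tool_rot=s['tool_rot']),ang=6.6,lin=.0235)
```

```text
t 44.85 p [ 0.4659 -0.2322  0.0009] q [ 0.4895  0.2726 -0.0859  1.9986  0.0289  0.8638 -1.0539] F [-0.1433 -0.5314 -0.3441] w 0.152
x [ 0.0077 -0.0021 -1.    ] y [0.9917 0.1283 0.0074]
ring in tool [-0.0048  0.0465  0.0004]
-> [ 0.5  -0.05  0.3 ] rows 12 tool d(mm) [-209.2039   58.7037 -175.6457] rv(deg) [-38.3627  18.1415  20.3007]
   rot/row [-0.0355  0.0168  0.0188] lin [[-0.7, 0.2, -0.59], [-0.68, 0.25, -0.59], [-0.65, 0.3, -0.59], [-0.63, 0.35, -0.59], [-0.6, 0.4, -0.59], [-0.57, 0.45, -0.58], [-0.54, 0.5, -0.57], [-0.51, 0.55, -0.55], [-0.48, 0.59, -0.53], [-0.45, 0.64, -0.51], [-0.42, 0.68, -0.48], [-0.38, 0.72, -0.46]]
-> [0.566  0.2362 0.2402] rows 13 tool d(mm) [ 183.9943  199.148  -127.8612] rv(deg) [-38.3627  18.1415  20.3007]
   rot/row [-0.0328  0.0155  0.0174] lin [[0.57, 0.61, -0.39], [0.59, 0.62, -0.35], [0.62, 0.62, -0.3], [0.64, 0.61, -0.25], [0.66, 0.61, -0.21], [0.68, 0.6, -0.16], [0.7, 0.59, -0.11], [0.72, 0.57, -0.06], [0.74, 0.55, -0.02], [0.75, 0.53, 0.03], [0.76, 0.51, 0.07], [0.78, 0.48, 0.12], [0.79, 0.46, 0.16]]
```

Call:
{"fn": "play_rows", "kwargs": {"targets": [{"claw": 1, "linear": [-0.6, 0, 0], "rotation": [0, 0, 0]}, {"claw": 1, "linear": [-0.9, 0, 0], "rotation": [0, 0, 0]}, {"claw": 1, "linear": [-0.9, 0, 0], "rotation": [0, 0, 0]}, {"claw": 1, "linear": [-0.9, 0, 0], "rotation": [0, 0, 0]}, {"claw": 1, "linear": [-0.7, 0.2, -0.59], "rotation": [-0.036, 0.017, 0.019]}, {"claw": 1, "linear": [-0.68, 0.25, -0.59], "rotation": [-0.036, 0.017, 0.019]}, {"claw": 1, "linear": [-0.65, 0.3, -0.59], "rotation": [-0.036, 0.017, 0.019]}, {"claw": 1, "linear": [-0.63, 0.35, -0.59], "rotation": [-0.036, 0.017, 0.019]}, {"claw": 1, "linear": [-0.6, 0.4, -0.59], "rotation": [-0.036, 0.017, 0.019]}, {"claw": 1, "linear": [-0.57, 0.45, -0.58], "rotation": [-0.036, 0.017, 0.019]}]}}

```text
time: 45.68
position: [0.4774, -0.1379, 0.1907]
tool_rot: [1.044, 1.396, -0.64]
ft_force: [1.3, -0.3, -0.9]
grip_width: 0.15
```

Call:
{"fn": "play_rows", "kwargs": {"targets": [{"claw": 1, "linear": [-0.54, 0.5, -0.57], "rotation": [-0.036, 0.017, 0.019]}, {"claw": 1, "linear": [-0.51, 0.55, -0.55], "rotation": [-0.036, 0.017, 0.019]}, {"claw": 1, "linear": [-0.48, 0.6, -0.53], "rotation": [-0.036, 0.017, 0.019]}, {"claw": 1, "linear": [-0.45, 0.64, -0.51], "rotation": [-0.036, 0.017, 0.019]}, {"claw": 1, "linear": [-0.42, 0.68, -0.48], "rotation": [-0.036, 0.017, 0.019]}, {"claw": 1, "linear": [-0.38, 0.72, -0.46], "rotation": [-0.036, 0.017, 0.019]}]}}

```text
time: 46.18
position: [0.4904, -0.0445, 0.3013]
tool_rot: [0.938, 1.468, -0.161]
ft_force: [-0.5, 0.0, -0.7]
grip_width: 0.152
```

Run:
```python
from hang import *
s=show(); plan([(htcp('h2',-.075,.0465,.005),MH)],ang=6.6,lin=.0235)
```

```text
t 46.18 p [ 0.4904 -0.0445  0.3013] q [ 0.518  -0.0558 -0.1214  1.801  -0.4977  1.4385 -0.2436] F [-0.4686  0.0043 -0.6725] w 0.152
x [ 0.1606  0.4393 -0.8839] y [0.6208 0.6513 0.4365]
-> [0.566  0.2395 0.2394] rows 13 tool d(mm) [ 191.6971  204.8794 -107.2887] rv(deg) [-36.4303  16.7174  19.4645]
   rot/row [-0.0311  0.0143  0.0166] lin [[0.59, 0.63, -0.33], [0.61, 0.63, -0.29], [0.64, 0.63, -0.24], [0.66, 0.62, -0.2], [0.68, 0.61, -0.15], [0.7, 0.6, -0.11], [0.71, 0.59, -0.06], [0.73, 0.57, -0.02], [0.74, 0.55, 0.03], [0.76, 0.53, 0.07], [0.77, 0.5, 0.11], [0.78, 0.48, 0.15], [0.79, 0.45, 0.19]]
```

Call:
{"fn": "play_rows", "kwargs": {"targets": [{"claw": 1, "linear": [0.59, 0.63, -0.33], "rotation": [-0.031, 0.014, 0.017]}, {"claw": 1, "linear": [0.61, 0.63, -0.29], "rotation": [-0.031, 0.014, 0.017]}, {"claw": 1, "linear": [0.64, 0.63, -0.24], "rotation": [-0.031, 0.014, 0.017]}, {"claw": 1, "linear": [0.66, 0.62, -0.2], "rotation": [-0.031, 0.014, 0.017]}, {"claw": 1, "linear": [0.68, 0.61, -0.15], "rotation": [-0.031, 0.014, 0.017]}, {"claw": 1, "linear": [0.7, 0.6, -0.11], "rotation": [-0.031, 0.014, 0.017]}, {"claw": 1, "linear": [0.71, 0.6, -0.06], "rotation": [-0.031, 0.014, 0.017]}, {"claw": 1, "linear": [0.73, 0.57, -0.02], "rotation": [-0.031, 0.014, 0.017]}, {"claw": 1, "linear": [0.74, 0.55, 0.03], "rotation": [-0.031, 0.014, 0.017]}, {"claw": 1, "linear": [0.6, 0.5, 0.1], "rotation": [-0.031, 0.014, 0.017]}]}}

```text
time: 47.02
position: [0.5516, 0.1743, 0.2586]
tool_rot: [0.734, 1.457, 0.508]
ft_force: [-0.6, -0.4, -1.7]
grip_width: 0.147
```

Run:
```python
from hang import *
s=show(); plan([(htcp('h2',-.04,.0465,.005),MH)],ang=6.6,lin=.0235)
```

```text
t 47.02 p [0.5516 0.1743 0.2586] q [ 0.366   0.1356 -0.2696  1.8318 -0.7997  1.2883  0.2238] F [-0.6073 -0.3969 -1.7212] w 0.147
x [ 0.0725  0.7107 -0.6997] y [0.1222 0.69   0.7135]
-> [0.566  0.2663 0.2169] rows 5 tool d(mm) [95.6234 35.4785  3.149 ] rv(deg) [-6.8644  4.4283  4.2904]
   rot/row [-0.0153  0.0098  0.0095] lin [[0.76, 0.28, 0.03], [0.77, 0.27, 0.04], [0.77, 0.26, 0.06], [0.77, 0.25, 0.08], [0.78, 0.23, 0.1]]
```

Call:
{"fn": "play_rows", "kwargs": {"targets": [{"claw": 1, "linear": [0.76, 0.28, 0.05], "rotation": [-0.015, 0.01, 0.01]}, {"claw": 1, "linear": [0.77, 0.27, 0.06], "rotation": [-0.015, 0.01, 0.01]}, {"claw": 1, "linear": [0.77, 0.26, 0.08], "rotation": [-0.015, 0.01, 0.01]}, {"claw": 1, "linear": [0.6, 0.25, 0.1], "rotation": [-0.015, 0.01, 0.01]}, {"claw": 1, "linear": [0.2, 0.2, 0.05], "rotation": [-0.015, 0.01, 0.01]}, {"claw": 1, "linear": [0, 0, 0], "rotation": [0, 0, 0]}]}}

```text
time: 47.52
position: [0.5653, 0.2565, 0.2228]
tool_rot: [0.678, 1.468, 0.693]
ft_force: [-0.3, 0.0, -1.3]
grip_width: 0.149
```

Run:
```python
from hang import *
from asc import asc
s=show(); plan([(htcp('h2',-.005,.0445,.005),MH)],ang=6.6,lin=.0235)
print(w2pix(cam("wrist",s),[[.567,.359,.2],ring('h2',0)+[.001,0,0],np.array(s['position'])+R.from_rotvec(s['tool_rot']).apply([-.005,.0465,0])]))
asc(150,300,115,205,2,3)
```

```text
t 47.52 p [0.5653 0.2565 0.2228] q [ 0.2962  0.2751 -0.3391  1.7996 -0.8537  1.2205  0.3475] F [-0.2778  0.0039 -1.2711] w 0.149
x [-0.0109  0.7689 -0.6393] y [-0.0055  0.6392  0.769 ]
-> [0.566  0.2944 0.1959] rows 2 tool d(mm) [46.2756  3.5311  1.2474] rv(deg) [ 0.3177 -0.622  -0.2621]
   rot/row [ 0.0018 -0.0035 -0.0015] lin [0.93, 0.07, 0.02]
[[253.9428 148.1149]
 [253.7559 155.5228]
 [250.2138 171.047 ]]
115 ...........................................................................
118 ...........................................................................
121 ...........................................................................
124 ...........................................................................
127 .oooooooooooooo...............................oooooooooooooo...............
130 .+ooooooooooooo...............................oooooooooooooo...............
133 ..oooo++++++ooo+..............................oooooooooooooo...............
136 ...+#++++++++##+#.............................ooooooooooooo+...............
139 ..+##++++++++++++#+........................
[... 1012 characters left out ...]
#+##.................ooooooo................oooooo+.........
181 +............#++#+##.................oooooo+..............ooooooo..........
184 ..............###+##.................oooooooo............ooooooo+..........
187 ..............+#+#+##.................ooooooooo+......oooooooooo...........
190 ..............+#++###..................oooooooooooooooooooooooo............
193 ++.+...........+##+##...................+oooooooooooooooooooo+.............
196 +.+.+...........+#+#+#....................oooooooooooooooooo...............
199 +++++...........+#+++#......................+oooooooooooo..................
202 +++...+..........####+#......................oooooooooooo..................
```

Call:
{"fn": "play_rows", "kwargs": {"targets": [{"claw": 1, "linear": [0.5, 0.06, 0], "rotation": [0.001, -0.003, -0.001]}, {"claw": 1, "linear": [0.6, 0.06, 0], "rotation": [0.001, -0.003, -0.001]}, {"claw": 1, "linear": [0.5, 0.03, 0], "rotation": [0, 0, 0]}, {"claw": 1, "linear": [0, 0, 0], "rotation": [0, 0, 0]}]}}

```text
time: 47.9
position: [0.5681, 0.2836, 0.2005]
tool_rot: [0.682, 1.455, 0.672]
ft_force: [-0.1, 0.5, -1.8]
grip_width: 0.152
```

Run:
```python
from hang import *
from asc import asc
s=show(); plan([(htcp('h2',.02,.0445,.005),MH)],ang=6.6,lin=.0235)
print(w2pix(cam("wrist",s),[[.567,.359,.2],ring('h2',0)+[.001,0,0]]))
asc(210,300,126,200,3,4)
```

```text
t 47.9 p [0.5681 0.2836 0.2005] q [ 0.2608  0.2889 -0.3576  1.8285 -0.8693  1.1313  0.3408] F [-0.1168  0.5266 -1.8458] w 0.152
x [ 0.0091  0.7629 -0.6464] y [0.0024 0.6464 0.763 ]
-> [0.566  0.3135 0.1798] rows 2 tool d(mm) [36.1777  3.5922 -2.4202] rv(deg) [-0.134   0.5205  0.2747]
   rot/row [-0.0007  0.0029  0.0015] lin [0.72, 0.07, -0.05]
[[248.5633 153.0412]
 [248.3817 163.8198]]
126 ..............................
130 ........ooooooooooo...........
134 ........ooooooooooo...........
138 ........+oooooooooo...........
142 .........oooooooooo...........
146 .........oooooooooo...........
150 ........ooooooooooooo.........
154 ......oooooooooooooooo........
158 ......oooooooooooooooo........
162 .....ooooooooooooo.oooo.......
166 ....oooo.ooooooooo..oooo......
170 ....oooo.+++++++++..oooo......
174 ....oooo............oooo......
178 ....ooooo...........oooo......
182 .....oooo+.........oooo.......
186 .....oooooo......oooooo.......
190 ......oooooooooooooooo........
194 .......oooooooooooooo.........
198 .........oooooooooo...........
```

Call:
{"fn": "play_rows", "kwargs": {"targets": [{"claw": 1, "linear": [0.1, 0.12, -0.04], "rotation": [0, 0.003, 0.001]}, {"claw": 1, "linear": [0.4, 0.06, -0.04], "rotation": [0, 0.003, 0.001]}, {"claw": 1, "linear": [0.45, 0.02, 0], "rotation": [0, 0, 0]}, {"claw": 1, "linear": [0.4, 0, 0], "rotation": [0, 0, 0]}, {"claw": 1, "linear": [0, 0, 0], "rotation": [0, 0, 0]}]}}

```text
time: 48.37
position: [0.5705, 0.3089, 0.1843]
tool_rot: [0.683, 1.455, 0.672]
ft_force: [-0.5, 0.5, -0.7]
grip_width: 0.153
```

Call:
{"fn": "play_rows", "kwargs": {"targets": [{"claw": 1, "linear": [0, -0.2, 0], "rotation": [0, 0, 0]}, {"claw": 1, "linear": [0, -0.2, 0], "rotation": [0, 0, 0]}, {"claw": 1, "linear": [0, -0.1, 0], "rotation": [0, 0, 0]}]}}

```text
time: 48.62
position: [0.5697, 0.3052, 0.1774]
tool_rot: [0.686, 1.454, 0.681]
ft_force: [0.5, 5.7, 5.6]
grip_width: 0.152
```

The same peg reaction (about 8 N) shows spanner1 is on. I'll release and retreat.

Call:
{"fn": "play_rows", "kwargs": {"targets": [{"claw": 0.6, "linear": [0, 0.05, 0], "rotation": [0, 0, 0]}, {"claw": 0.5, "linear": [0, 0, 0], "rotation": [0, 0, 0]}, {"claw": 0.5, "linear": [0, 0, 0], "rotation": [0, 0, 0]}, {"claw": 0.5, "linear": [0, 0, 0], "rotation": [0, 0, 0]}, {"claw": 0.5, "linear": [-0.4, 0, 0], "rotation": [0, 0, 0]}, {"claw": 0.5, "linear": [-0.7, 0, 0], "rotation": [0, 0, 0]}, {"claw": 0.5, "linear": [-0.8, 0, 0], "rotation": [0, 0, 0]}, {"claw": 0.5, "linear": [-0.9, 0, 0], "rotation": [0, 0, 0]}, {"claw": 0.5, "linear": [-0.9, 0, 0], "rotation": [0, 0, 0]}, {"claw": 0.5, "linear": [-0.5, 0, 0], "rotation": [0, 0, 0]}]}}

```text
time: 49.45
position: [0.5674, 0.2175, 0.246]
tool_rot: [0.684, 1.46, 0.675]
ft_force: [0.1, -0.4, 0.7]
grip_width: 0.5
```

Run:
```python
from h import *
s=show(); w=get_image("wrist"); sc=get_image("scene"); t=get_image("top")
a=cv2.resize(w[60:300,100:420],(400,300)); b=cv2.resize(sc[120:270,190:390],(400,300),interpolation=cv2.INTER_CUBIC); c=cv2.resize(t[105:255,30:230],(400,290),interpolation=cv2.INTER_CUBIC); d=cv2.resize(t[90:280,170:490],(400,290),interpolation=cv2.INTER_CUBIC)
cv2.imwrite("pics/final.png",np.vstack([np.hstack([a,b]),np.hstack([c,d])]))
```

```text
t 49.45 p [0.5674 0.2175 0.246 ] q [ 0.3394  0.2459 -0.3108  1.7777 -0.838   1.2903  0.3433] F [ 0.1012 -0.3519  0.7148] w 0.5
x [ 0.0042  0.7647 -0.6444] y [0.0042 0.6444 0.7647]
```

View pics/final.png

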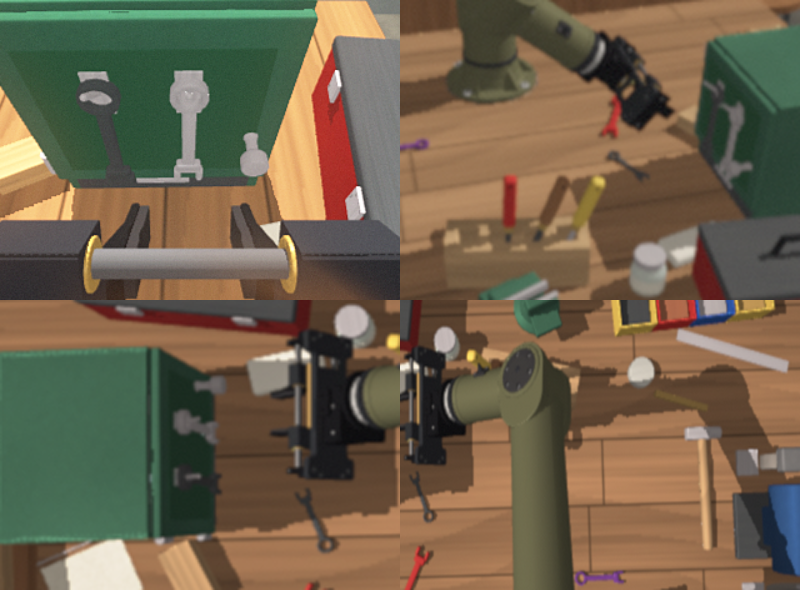

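```bash
python3 -c "
from bench import *
print(close_job())"
```

```text
the job is handed in; nothing more can be done
None
```

The job is finished and handed in at about 49 s of the 210 s allowed, done in the order asked.

- **Files:** The yellow, brown and red files stand in three pockets of the block, blade down. I found no green file in any picture, so I took it as absent.
- **Door:** It is fully shut. It resisted with about 22 N, gave way, then met a hard stop where the shut face should be. It was still shut in the last picture.
- **Spanners:** The large dark spanner hangs on hook 1 and the bright one on hook 2. Each peg pushed back with about 8–10 N inside its ring before I let go, and the last wrist picture shows both hanging.

**Last picture:** The gripper was clear of everything. The look-alike spanners, hammer, tin, bar and jar were where they started. The offcut and power bank were only partly in view.

**Things that were off:**
- The yellow and brown files lean about 20° against their pocket walls, while the red one stands nearly vertical. I left the leaning ones alone rather than risk knocking them.
- The yellow file slipped round in the grip on the first try and needed a second insertion.
- The red file pushed sideways slightly against its pocket as it went in, but it sits fully down.
- The fingertips pressed the bench with about 22 N when I picked up the red file.

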